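# Load cab dampers into a transit carrier and lock the retaining rod

## Robot

A 6-joint arm with a two-finger parallel gripper is mounted at the origin on the work surface. World frame = base frame: x ahead of the robot, y to its left, z up, the work surface at z = 0. Lengths are in mm, angles in degrees, forces in N, time in s.
With the tool pointing down it reaches from about 350 to 850 mm from the base axis. Payload 8.1 kg.
Tool frame: the origin (TCP) lies midway between the tips of the shut fingers; the grasp point (between the pads) lies 19 mm behind it; z points along the fingers, y is the direction in which the jaws open and shut (so a half turn about z gives the same grasp; the last joint's range is limited). The gripper opens to 85 mm and grips with 20 to 120 N. Pads are 22 mm wide; open, the fingers measure 114 mm over their backs; the gripper's body (76 mm by 85 mm) begins 54 mm behind the grasp point. The pads swing forward as they close: fully open they stand 13 mm farther back than shut.
Start: joints at [60.711, 7.471, 85.268, -0, 87.261, -4.893], TCP at [247.809, 546.439, 231.292] pointing down, gripper open.
Joint ranges: [-169.43, 169.43], [-51.17, 129.36], [1.28, 143.12], [-76.62, 256.62], [0, 156.53], [-152.29, 152.29]. Speed limits (degrees/s): [136.94, 136.94, 159.86, 180, 180, 180].

## Interface

Orientations are given as [roll, pitch, yaw] about the fixed x, y, z axes, in that order (R = Rz(yaw) Ry(pitch) Rx(roll)).
In Python, from bench import r gives the robot as it stands.
- The arm moves only by the tool carry_out, never from a script. Its argument "increments" is a list of rows, each a list of 3 entries, a list of its own where there are three numbers: the shift along the tool's x, y, z in m, then the turn, a rotation vector about the tool's x, y, z in rad, then the closure, from 0 (fully open) to 1 (shut). A call has 1 to 12 rows; each row shifts and turns the pose as measured when the row begins, along the tool's axes as they then stand; what a row does not reach is not made up. A row lasts 1/10 s, in which the tool goes at most 50 mm and 8.59 degrees, less where a joint would pass 70% of its speed; a pose out of reach is approached as far as the arm can. A call with a gripper value outside its range is refused whole. The fingers move at their own pace and stop on an object; "newtons" is the grip in N (left out, the last holds). Time passes only in rows, so rows that do not move let the fingers close. It gives the time, the measured TCP pose, the force and the opening at its end, in the units of the state.
- r.sense(): the state, without advancing time (a new reading comes with each control period).
- r.snapshot(name): name is "side" or "top" or "wrist"; returns a dict with "image" (400x640x3 uint8, blue, green, red), "vertical_fov" (degrees; the focal length in pixels is half the picture's height over the tangent of half this angle, whatever the lens; pixels are square), "cx", "cy" (the principal point, pixels), "rvec" (rotation vector, rad) and "tvec" (3), from world to camera coordinates, as OpenCV has them. Camera axes: x right, y down, z forward; pixel columns grow to the right and rows downward; lengths in mm; the calibration is good to about 2 mm. A picture is of the moment at which its call begins. There is no depth.
- r.hand_in(): hands the job in, once; it reports no verdict.
The state is a dict: "time": time; "joint_pos": joint angles; "qd": joint speeds; "joint_efforts": joint torques, N m; "tool_pos": TCP position; "tcp_rot": TCP orientation; "ft_force": force on the tool from outside, world axes, zero at the start; "wrist_torque": the same for the moment, N m; "finger_gap": finger opening in mm.
Only numpy, scipy, OpenCV 4.12 (cv2) and the standard library are available. Lean on these libraries where they do the work, as an engineer would, in place of code of your own. Each camera call takes 0.05 s, during which the arm holds its last target.

## Task

Lay every damper that is on the bench into the grey carrier, one to a bay (any bay), the eye at its fat tube end fully down in the saddle between the cheeks and its tube in the notch of the rest. Then push the retaining rod from the open end right through all the cheeks and the damper eyes until its collar is home against the first cheek, gently lower the clamp head at the far end until its foot touches the rod, and after that swing the clamp lever fully over to lock it. Leave the other things on the bench where they are.

Things in the scene. Friction and masses are not known exactly. Their poses are not given: they have to be found in the camera images.
- carrier: grey steel transit carrier fixed to the table, base 10 mm thick. Origin on the table under the rod axis, middle of the three bays; +x away from the robot, +y to the open end where the rod enters, z up. Four cheeks 8 mm thick, 64 mm wide in x, at y = -99, -33, 33, 99 mm, tops at z = 105, each with a 22 mm hole on the rod axis (x = 0, z = 80, along y)
- bay_mid (a point): on the rod axis in the middle bay: where that damper's body-end eye centre sits. The other bays lie 66 mm to either side along the carrier's y. A V saddle (faces 60 degrees from level, gap in the middle for the neck) locates each eye at x = 0, z = 80 mm; a seated damper's +x runs along the carrier's +x
- body_rest (a point): middle of the notch floor for the middle bay's damper body, at the carrier's x = 118, z = 62 mm. The rest is a wall 12 mm thick in x with one notch 44 mm wide per bay between posts 84 mm high
- entry (a point): centre of the hole mouth in the first (outer +y) cheek, carrier x = 0, y = 103, z = 80 mm: the rod enters here, tip towards -y; home, the rod's origin is at this point along y
- anvil (a point): top of the small anvil under the rod's far end, carrier y = -115, z = 68 mm. Beside it stands the clamp column, 16 mm square, at carrier x = -50, y = -114 mm, top at z = 178 mm
- damper_a: black cab damper (shock absorber) no. 1 of 3 alike, 0.6 kg; None if absent (2 or 3 present). An eye at each end: ring 36 mm dia, 46 mm wide, 20 mm bore along y. Origin: centre of the body-end eye, next to the fat tube; +x to the other eye (at x = 165 mm): neck 14 mm dia (16-34), tube 36 mm dia (34-134), bright rod 14 mm dia. Balances near x = 80. Starts lying on the table, axis 18 mm up
- damper_b: black cab damper (shock absorber) no. 2 of 3 alike, 0.6 kg; None if absent (2 or 3 present). An eye at each end: ring 36 mm dia, 46 mm wide, 20 mm bore along y. Origin: centre of the body-end eye, next to the fat tube; +x to the other eye (at x = 165 mm): neck 14 mm dia (16-34), tube 36 mm dia (34-134), bright rod 14 mm dia. Balances near x = 80. Starts lying on the table, axis 18 mm up
- damper_c: black cab damper (shock absorber) no. 3 of 3 alike, 0.6 kg; None if absent (2 or 3 present). An eye at each end: ring 36 mm dia, 46 mm wide, 20 mm bore along y. Origin: centre of the body-end eye, next to the fat tube; +x to the other eye (at x = 165 mm): neck 14 mm dia (16-34), tube 36 mm dia (34-134), bright rod 14 mm dia. Balances near x = 80. Starts lying on the table, axis 18 mm up
- rod: steel retaining rod, 0.25 kg: shank 14 mm dia, 250 mm long, its last 22 mm tapered to a 5 mm nose; collar 26 mm dia, 8 mm thick; round handle 20 mm dia. Origin on the axis at the collar's front face (that comes against the cheek); +x to the tip; handle from x = -8 to -68 mm; centre of mass near x = 90 mm. Starts level in the notches of the rod rest, axis 37 mm above the table
- rod_tip (a point): the point of the rod's tapered nose, 250 mm from the rod's origin
- rod_rest: wooden rod rest fixed to the table, board 210 x 44 x 8 mm, origin under its centre, x along the rod. Two posts 12 mm thick at x = -85 and 75 mm, notched 16 mm wide for the rod, notch floors 30 mm and tops 44 mm above the table. The rod's origin starts at about x = -100 mm of it
- clamp_head: clamp head that slides straight down its column. Origin: centre of the underside of its rubber foot (14 mm dia), over the rod axis at carrier x = 0, y = -114 mm; foot at z = 135 mm fully raised, travel 62 mm. Stiff: it stays where it is left; about 2 N pushes it down, 10 N lifts it. The foot is to touch the top of the rod's shank (about z = 84 mm)
- clamp_knob (a point): centre of the top of the black knob, 24 mm dia, 34 mm tall, by which the clamp head is pushed down or gripped; it stands on the head's arm straight above the foot, whose underside is 62 mm below this point
- clamp_lever (a joint): clamp lever on the outer (-y) side of the clamp head, rad: 0 = unlocked, straight up; 1.571 = locked, level and pointing to the carrier's -x (to the robot). It turns about the carrier's y axis, needs about 2 N at its ball, stays where it is left, and travels with the clamp head
- lever_pivot (a point): pivot of the clamp lever, at the carrier's x = -50, y = -158 mm, 23 mm above the foot's underside
- lever_ball (a point): centre of the ball, 20 mm dia, at the end of the clamp lever, 70 mm from the pivot; the lever is a bar 12 mm dia
- hanger: bystander: loose black steel hanger bracket, 110 x 90 x 70 mm, origin under its centre
- bush: bystander: steel bush standing on end, 48 mm in diameter, 50 mm tall
- spanner: bystander: steel spanner 168 mm long, lying flat
- spray_can: bystander: spray can, 60 mm in diameter, 160 mm tall
- grease_tub: bystander: white grease tub, 76 mm in diameter, 80 mm tall
- carton: bystander: small closed carton, 110 x 80 x 60 mm
- tape_roll: bystander: roll of tape lying flat, 100 mm in diameter, 46 mm tall

How it is judged:
By the outcome, as a careful person would: the job done as asked, in the order asked, and still so for the second after the job is handed in, with the robot touching nothing.
Of damper_a, damper_b, damper_c only 2 to 3 are there at a start; the rules pass over those that are not, and their reading is None.
At some moment in a run one of damper_a, damper_b, damper_c may be knocked a few centimetres aside while the robot is not near it.
It also fails if it takes over 200 s, if anything falls off the work surface, if the arm or the gripper's body presses on something with over 40 N, if the wrist force passes 120 N, or if a joint passes its speed limit or range.

## Working session

There is one attempt and no reset: what is moved stays moved. The work goes in short steps, Python scripts to look and compute and a tool call to move; the robot and the scene stay as the last step left them, time stands still between calls to the robot, and variables do not carry over. Pictures are saved under pics/ and viewed, and the job is handed in when it is done.

Besides the shell and the picture viewer there is one more tool, called after "Request:" by a JSON object that holds its "name" and its "arguments", one argument or row to a line. carry_out: Moves the arm, as the interface text tells. Its arguments: {"type":"object","properties":{"increments":{"type":"array"},"newtons":{"type":"number"}},"required":["increments"]}

```bash
ls; mkdir -p pics; python3 - <<'E'
from bench import r
import cv2
print(r.sense())
for n in ("side","top","wrist"):
    s=r.snapshot(n); cv2.imwrite(f"pics/{n}0.png",s["image"]); print(n,{k:v for k,v in s.items() if k!="image"})
E
```

```text
pics
{'time': 0.0, 'joint_pos': array([ 6.07110084e+01,  7.51529840e+00,  8.53291738e+01,  1.67253559e-03,
        8.72600573e+01, -4.89153215e+00]), 'qd': array([ 0.01318106,  0.02901753,  0.03406651, -0.07855946,  0.02064662,
        0.07756286]), 'joint_efforts': array([ 8.92659482e-04, -5.69410551e+01, -5.00543690e+01, -1.96000656e-04,
        1.53724087e-02,  1.02656716e-05]), 'tool_pos': array([247.52966088, 545.97054265, 230.24344209]), 'tcp_rot': array([-1.79895994e+02, -1.05775788e-02,  1.55602450e+02]), 'ft_force': array([-0.89013172, -0.26040816, -0.23864793]), 'wrist_torque': array([ 0.01417386,  0.0083188 , -0.01346227]), 'finger_gap': 85.4383373337115}
side {'vertical_fov': 53.436325488954125, 'cx': 319.473777888509, 'cy': 197.34152637500193, 'rvec': array([ 2.06909613, -0.91058768,  0.42344468]), 'tvec': array([-338.74339445,  369.95562155,  849.27778397])}
top {'vertical_fov': 49.188141956780704, 'cx': 314.9847622931216, 'cy': 198.29732611006736, 'rvec': array([ 2.14523923, -2.10855795,  0.2255128 ]), 'tvec': array([ -13.93725308,  547.9401566 , 1547.4349065 ])}
wrist {'vertical_fov': 70.72351971747393, 'cx': 320.94524195550696, 'cy': 206.72132639154302, 'rvec': array([-2.4270637 , -1.56506986, -0.22692499]), 'tvec': array([-599.7316921 ,  -37.75878275,  379.09972529])}
```

View pics/side0.png

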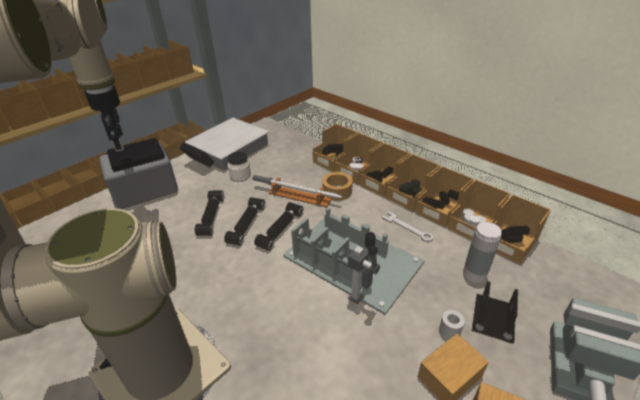

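View pics/top0.png

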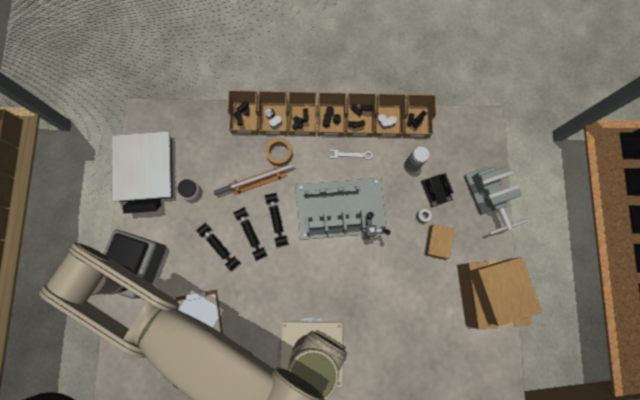

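View pics/wrist0.png

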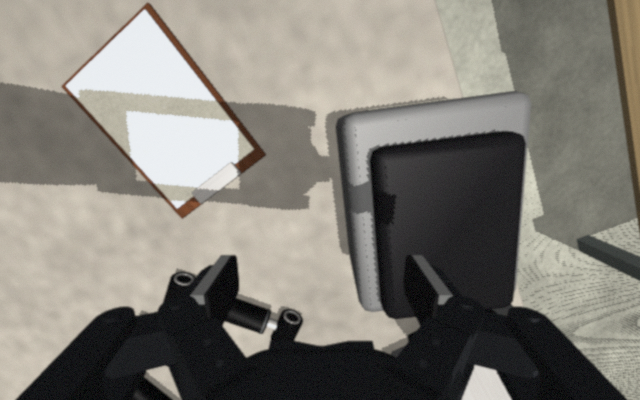

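```bash
cat > h.py <<'E'
import numpy as np, cv2
from scipy.spatial.transform import Rotation as Ro
def K(s):
    H=s["image"].shape[0]; f=H/2/np.tan(np.radians(s["vertical_fov"]/2))
    return np.array([[f,0,s["cx"]],[0,f,s["cy"]],[0,0,1.]])
def ray(s,u,v):
    R=cv2.Rodrigues(np.array(s["rvec"]))[0]; t=np.array(s["tvec"])
    d=R.T@np.linalg.inv(K(s))@np.array([u,v,1.]); return -R.T@t,d
def atz(s,u,v,z):
    c,d=ray(s,u,v); return c+d*(z-c[2])/d[2]
def proj(s,P):
    return cv2.projectPoints(np.asarray(P,float).reshape(-1,3),np.array(s["rvec"]),np.array(s["tvec"]),K(s),None)[0].reshape(-1,2)
def crop(s,x0,y0,x1,y1,k,name,pts=None):
    im=s["image"].copy()[y0:y1,x0:x1]; im=cv2.resize(im,None,fx=k,fy=k,interpolation=cv2.INTER_CUBIC)
    if pts is not None:
        for u,v in pts: cv2.circle(im,(int((u-x0+.5)*k),int((v-y0+.5)*k)),3,(0,0,255),1)
    for u in range((x0//20+1)*20,x1,20):
        cv2.putText(im,str(u),(int((u-x0)*k),10),0,.35,(0,255,255),1); cv2.line(im,(int((u-x0)*k),12),(int((u-x0)*k),18),(0,255,255),1)
    for v in range((y0//20+1)*20,y1,20):
        cv2.putText(im,str(v),(0,int((v-y0)*k)),0,.35,(0,255,255),1); cv2.line(im,(22,int((v-y0)*k)),(28,int((v-y0)*k)),(0,255,255),1)
    cv2.imwrite("pics/"+name,im)
def pose(st):
    return np.array(st["tool_pos"]),Ro.from_euler('xyz',st["tcp_rot"],degrees=True)
def togo(st,p,rpy):
    P,R=pose(st); T=Ro.from_euler('xyz',rpy,degrees=True)
    return R.inv().apply(np.array(p)-P)/1000,(R.inv()*T).as_rotvec()
E
python3 - <<'E'
from bench import r
from h import *
s=r.snapshot("top")
crop(s,185,185,305,275,6,"t1.png")
crop(s,290,170,395,250,7,"t2.png")
crop(s,205,155,305,205,7,"t3.png")
s=r.snapshot("side")
crop(s,280,200,430,310,5,"s1.png")
crop(s,190,160,350,260,5,"s2.png")
E
```

```text
(no output)
```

View pics/t1.png

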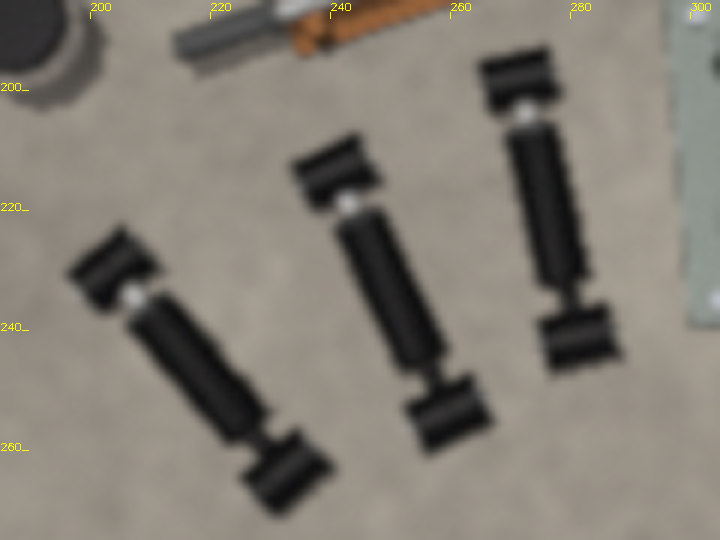

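View pics/t2.png

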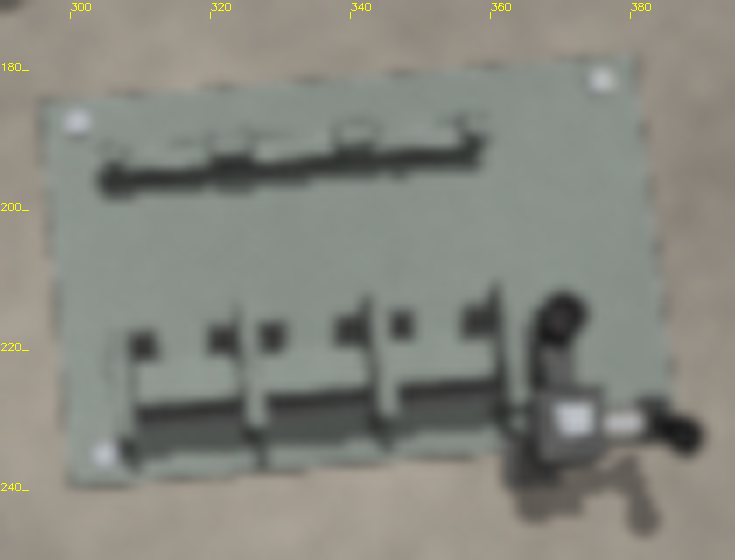

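View pics/t3.png

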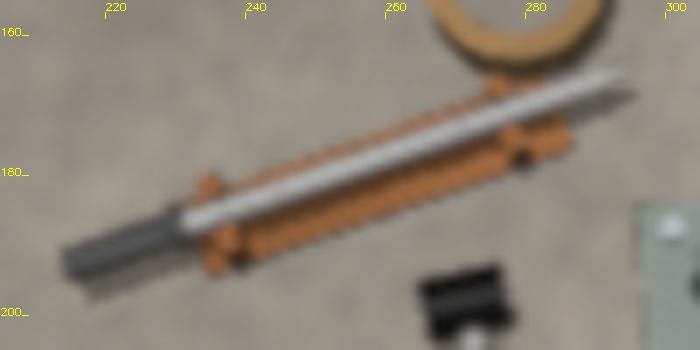

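View pics/s1.png

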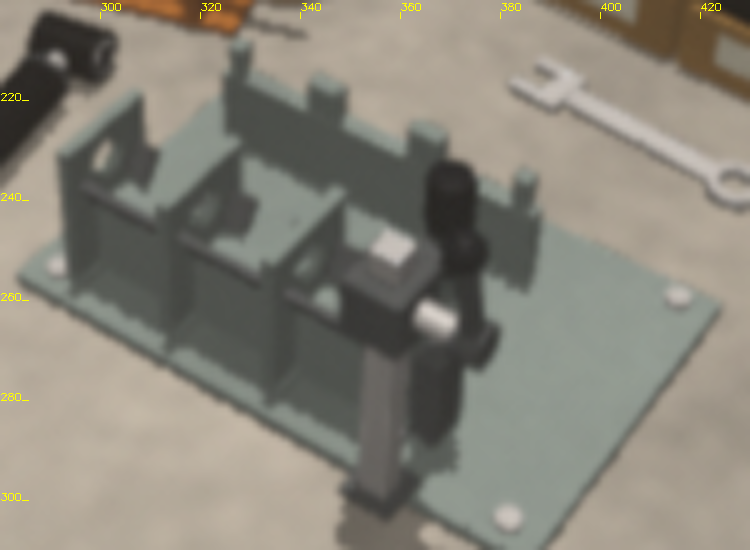

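View pics/s2.png

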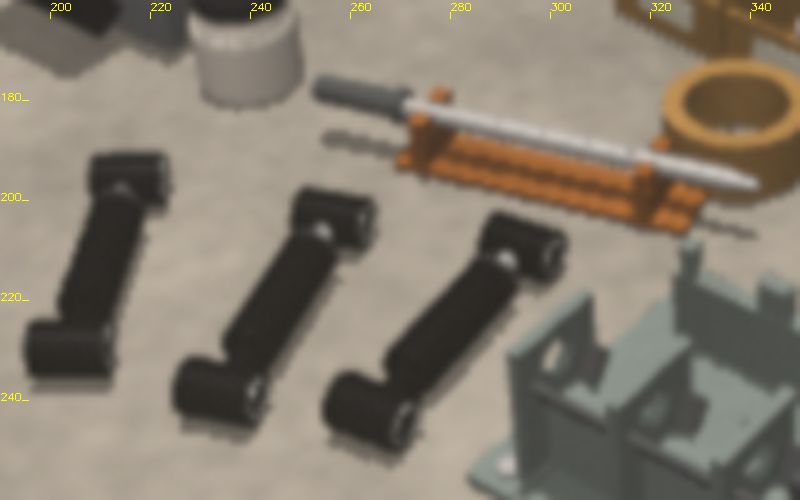

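```bash
python3 - <<'E'
from bench import r
from h import *
np.set_printoptions(precision=1,suppress=True)
s=r.snapshot("top")
for n,b,f,z in [("L",(233,263.7),(204.2,230),18),("M",(260,254.2),(240.8,213.7),18),("R",(281.7,241.3),(271.7,198.3),18),("rod handle end->tip",(213.5,193),(292,166),37),("carrier base +y-x corner, +y+x",(299.5,239.5),(296,184.5),10),("-y corners",(386,232),(381,178),10)]:
    B=atz(s,*b,z);F=atz(s,*f,z);d=F-B
    print(n,B,F,np.linalg.norm(d),np.degrees(np.arctan2(d[1],d[0])))
w=r.snapshot("wrist"); P,R=pose(r.sense())
c,_=ray(w,0,0); print("cam in tool",R.inv().apply(c-P)); 
Rc=cv2.Rodrigues(w["rvec"])[0]; print((R.inv().as_matrix()@Rc.T))
E
```

```text
L [307.7 288.6  18. ] [428.5 400.4  18. ] 164.65764277175194 42.78087019928688
M [343.6 192.2  18. ] [491.6 269.2  18. ] 166.87521010175277 27.466310464223806
R [391.9 114.6  18. ] [552.  156.8  18. ] 165.5279747957147 14.76381155770049
rod handle end->tip [564.1 370.5  37. ] [673.2  83.4  37. ] 307.1224689700343 -69.19469557284526
carrier base +y-x corner, +y+x [400.5  49.6  10. ] [608.5  67.5  10. ] 208.81908372443914 4.91151783652375
-y corners [ 433.9 -271.3   10. ] [ 640.3 -255.5   10. ] 206.95664605639172 4.379398657409938
cam in tool [  72.5    0.5 -142.6]
[[ 0.  -1.  -0.3]
 [ 1.   0.  -0. ]
 [ 0.  -0.3  1. ]]
```

```bash
cat >> h.py <<'E'
def plan(st,p,rpy,n,clo,rd=4):
    """n rows to pose p; prints rows"""
    P,R=pose(st); T=Ro.from_euler('xyz',rpy,degrees=True); p=np.array(p,float)
    rv=(R.inv()*T).as_rotvec()/n; out=[]
    for i in range(n):
        d=R.inv().apply((p-P)/(n-i))/1000
        d=np.round(d,rd); q=np.round(rv,3)
        out.append([d.tolist(),q.tolist(),clo]); P=P+R.apply(d)*1000; R=R*Ro.from_rotvec(q)
    for i in range(0,n,12): print(str(out[i:i+12]).replace(' ','').replace('-0.0,','0,').replace('0.0,','0,').replace('0.0]','0]'))
E
python3 - <<'E'
from bench import r
from h import *
plan(r.sense(),(400,90,330),(180,0,5),19,0.4,3)
E
```

```text
[[[-0.017,-0.019,-0.005],[0,0,0.138],0.4],[[-0.02,-0.016,-0.005],[0,0,0.138],0.4],[[-0.022,-0.013,-0.005],[0,0,0.138],0.4],[[-0.023,-0.01,-0.005],[0,0,0.138],0.4],[[-0.024,-0.007,-0.005],[0,0,0.138],0.4],[[-0.025,-0.003,-0.005],[0,0,0.138],0.4],[[-0.025,0,-0.005],[0,0,0.138],0.4],[[-0.025,0.004,-0.005],[0,0,0.138],0.4],[[-0.024,0.007,-0.005],[0,0,0.138],0.4],[[-0.023,0.01,-0.005],[0,0,0.138],0.4],[[-0.022,0.013,-0.005],[0,0,0.138],0.4],[[-0.019,0.016,-0.005],[0,0,0.138],0.4]]
[[[-0.017,0.019,-0.006],[0,0,0.138],0.4],[[-0.014,0.021,-0.005],[0,0,0.138],0.4],[[-0.011,0.023,-0.006],[0,0,0.138],0.4],[[-0.008,0.024,-0.005],[0,0,0.138],0.4],[[-0.005,0.025,-0.006],[0,0,0.138],0.4],[[-0.001,0.026,-0.005],[0,0,0.138],0.4],[[0.002,0.025,-0.006],[0,0,0.138],0.4]]
```

Request:
{"name": "carry_out", "arguments": {
  "increments": [
    [[-0.017, -0.019, -0.005], [0, 0, 0.138], 0.4],
    [[-0.02, -0.016, -0.005], [0, 0, 0.138], 0.4],
    [[-0.022, -0.013, -0.005], [0, 0, 0.138], 0.4],
    [[-0.023, -0.01, -0.005], [0, 0, 0.138], 0.4],
    [[-0.024, -0.007, -0.005], [0, 0, 0.138], 0.4],
    [[-0.025, -0.003, -0.005], [0, 0, 0.138], 0.4],
    [[-0.025, 0, -0.005], [0, 0, 0.138], 0.4],
    [[-0.025, 0.004, -0.005], [0, 0, 0.138], 0.4],
    [[-0.024, 0.007, -0.005], [0, 0, 0.138], 0.4],
    [[-0.023, 0.01, -0.005], [0, 0, 0.138], 0.4],
    [[-0.022, 0.013, -0.005], [0, 0, 0.138], 0.4],
    [[-0.019, 0.016, -0.005], [0, 0, 0.138], 0.4]
  ]
}}

```text
time: 1.55
tool_pos: [336.8, 247.8, 292.1]
tcp_rot: [180.0, 0.0, 57.3]
ft_force: [0.5, 0.0, 0.2]
finger_gap: 51.0
```

Request:
{"name": "carry_out", "arguments": {
  "increments": [
    [[-0.017, 0.019, -0.006], [0, 0, 0.138], 0.4],
    [[-0.014, 0.021, -0.005], [0, 0, 0.138], 0.4],
    [[-0.011, 0.023, -0.006], [0, 0, 0.138], 0.4],
    [[-0.008, 0.024, -0.005], [0, 0, 0.138], 0.4],
    [[-0.005, 0.025, -0.006], [0, 0, 0.138], 0.4],
    [[-0.001, 0.026, -0.005], [0, 0, 0.138], 0.4],
    [[0.002, 0.025, -0.006], [0, 0, 0.138], 0.4]
  ]
}}

```text
time: 2.25
tool_pos: [381.1, 67.9, 333.9]
tcp_rot: [180.0, -0.2, -0.4]
ft_force: [-0.5, -0.1, 0.3]
finger_gap: 51.7
```

```bash
python3 - <<'E'
from bench import r
from h import *
print(r.sense())
s=r.snapshot("wrist"); cv2.imwrite("pics/w1.png",s["image"])
import pickle; pickle.dump(s,open("w1.pkl","wb"))
E
```

```text
{'time': 2.25, 'joint_pos': array([ 2.52286864e+00, -2.77519800e+01,  1.05835754e+02, -1.53909300e-02,
        1.01691766e+02,  9.29124520e+01]), 'qd': array([-38.80899008,   0.60553499,  -7.36151235,   0.30972325,
         6.08521087,  43.52303128]), 'joint_efforts': array([ 4.33622584e+00, -2.67158300e+01, -4.99333334e+01, -3.93041759e-02,
       -9.35196737e-02, -1.63694579e+00]), 'tool_pos': array([381.1318326 ,  67.94661147, 333.94      ]), 'tcp_rot': array([179.99636497,  -0.22493586,  -0.39272465]), 'ft_force': array([-0.53688696, -0.13367755,  0.3156782 ]), 'wrist_torque': array([-0.01080982, -0.01207786,  0.01919002]), 'finger_gap': 51.656722349263305}
```

View pics/w1.png

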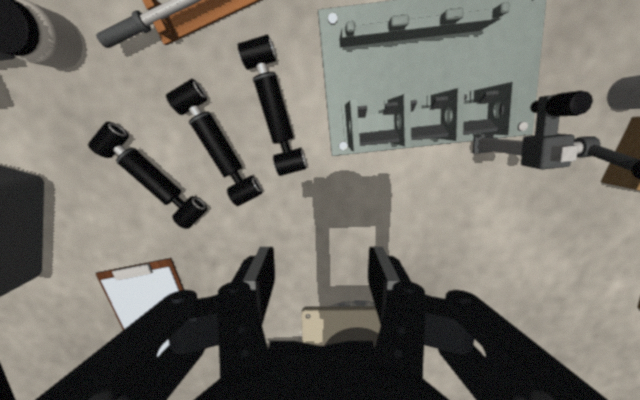

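```bash
python3 - <<'E'
from bench import r
from h import *
import pickle
s=r.snapshot("wrist");s=r.snapshot("wrist"); print(r.sense()["tool_pos"],r.sense()["tcp_rot"])
pickle.dump(s,open("w1.pkl","wb"))
crop(s,310,0,470,110,5,"w1a.png")
crop(s,310,60,470,170,5,"w1a2.png")
crop(s,440,0,600,180,4,"w1c.png")
crop(s,85,20,315,230,3.4,"w1b.png")
E
```

```text
[381.43194432  68.04787915 334.17772605] [179.99687819  -0.26433247  -0.1865946 ]
```

View pics/w1a2.png

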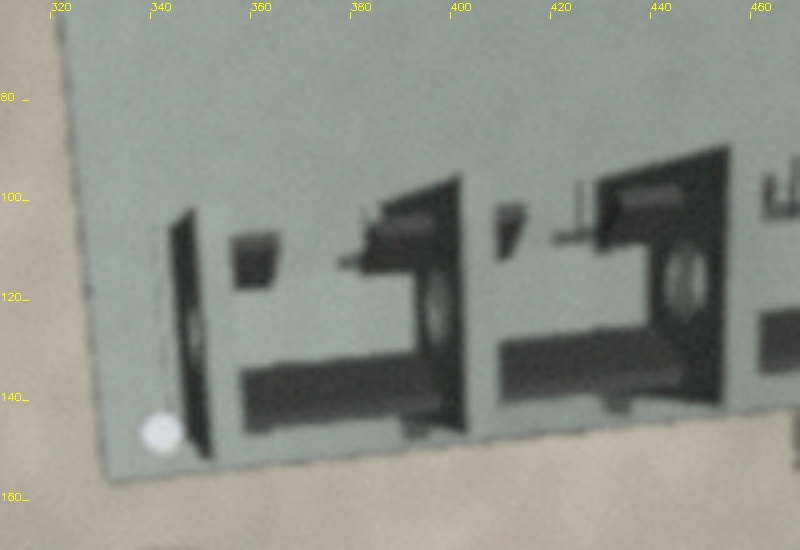

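View pics/w1c.png

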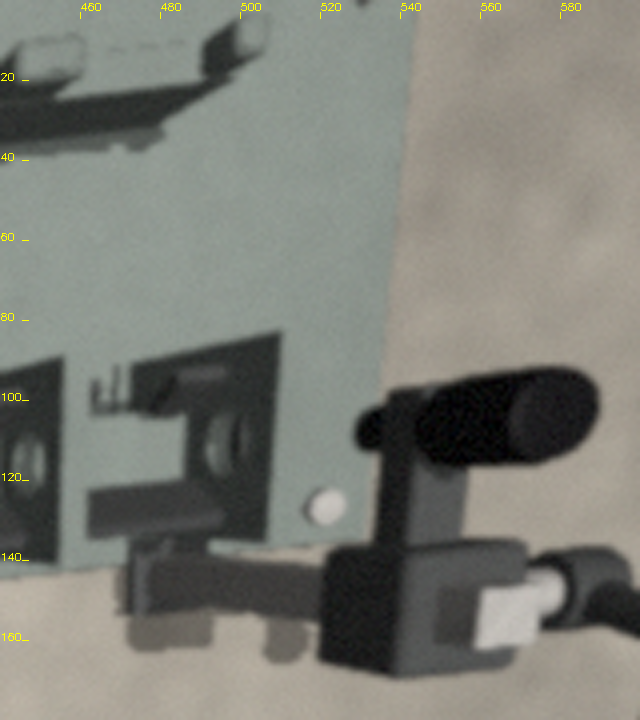

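View pics/w1b.png

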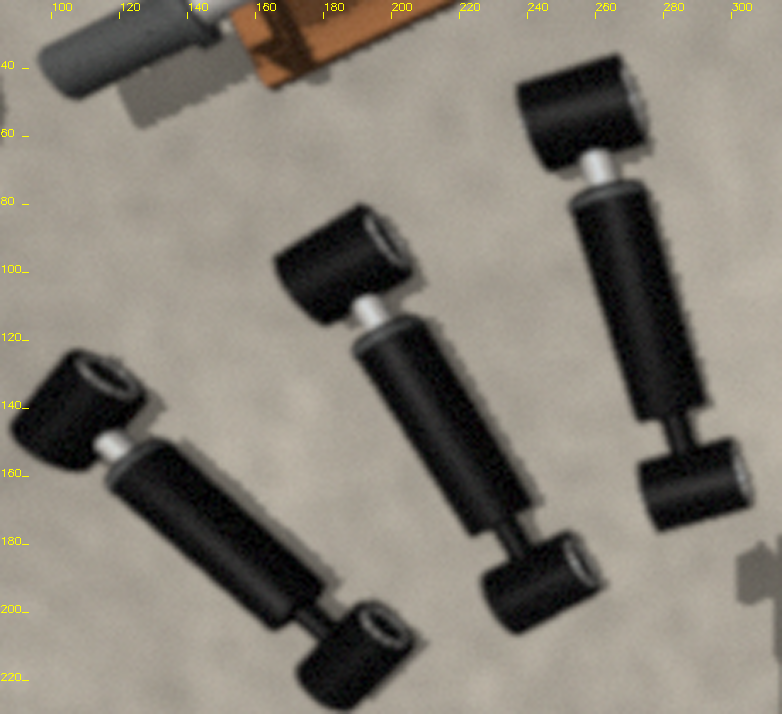

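View pics/w1a.png

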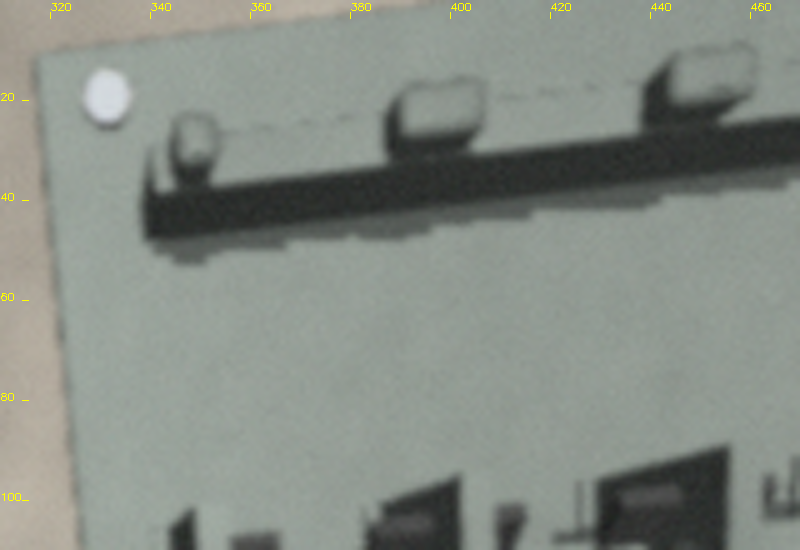

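```bash
python3 - <<'E'
from h import *
import pickle
from scipy.optimize import least_squares
np.set_printoptions(precision=1,suppress=True)
s=pickle.load(open("w1.pkl","rb"))
for n,b,f in [("L",(190.3,212.2),(108.5,140.5)),("M",(245.3,191.3),(186.9,97.3)),("R",(289.5,162.4),(256.4,53.3))]:
    B=atz(s,*b,18);F=atz(s,*f,18);d=F-B;u=d/np.linalg.norm(d)
    print(n,B,F,np.linalg.norm(d),np.degrees(np.arctan2(d[1],d[0])),"grip",(B+F)/2-2.5*u)
uv=np.array([(348.8,101.6),(352.2,151.6),(402,95.2),(403,146.4),(455.8,89.2),(454,140.8),(510.2,83),(506.2,135.2)])
M=np.array([(x,y+4,105) for y in (99,33,-33,-99) for x in (32,-32)],float)
def W(p,M):
    c,si=np.cos(p[2]),np.sin(p[2]); return np.c_[p[0]+c*M[:,0]-si*M[:,1],p[1]+si*M[:,0]+c*M[:,1],M[:,2]]
o=least_squares(lambda p:(proj(s,W(p,M))-uv).ravel(),[480,-85,.09],x_scale=[1,1,.01])
print(o.x[:2],np.degrees(o.x[2]));print(o.fun.reshape(-1,2))
np.save("car.npy",o.x)
Q=np.array([(112,22+66,84),(112,44,84),(112,22,84),(0,-114,197),(-50,-158,135+23+70)],float)
print(W(o.x,Q)); 
im=s.copy(); pts=proj(s,np.r_[W(o.x,Q),W(o.x,M)]); crop(s,310,0,600,180,2.7,"chk.png",pts)
E
```

```text
L [311.5 291.   18. ] [432.1 404.3  18. ] 165.46320801095885 43.25789810422252 grip [370.  345.9  18. ]
M [347.4 193.8  18. ] [495.2 270.5  18. ] 166.5344454886902 27.432619157443245 grip [419.1 231.   18. ]
R [395.  117.9  18. ] [554.7 160.1  18. ] 165.1417552374634 14.79661782755024 grip [472.4 138.4  18. ]
[460.4 -73.7] 5.62388687075108
[[-0.3 -1. ]
 [ 0.2  1. ]
 [-0.2 -0.6]
 [ 0.1  0.7]
 [-0.1 -0.7]
 [ 0.3  0.8]
 [ 0.1 -0.7]
 [-0.1  0.8]]
[[ 563.2   24.8   84. ]
 [ 567.5  -18.9   84. ]
 [ 569.7  -40.8   84. ]
 [ 471.5 -187.2  197. ]
 [ 426.1 -235.9  228. ]]
```

View pics/chk.png

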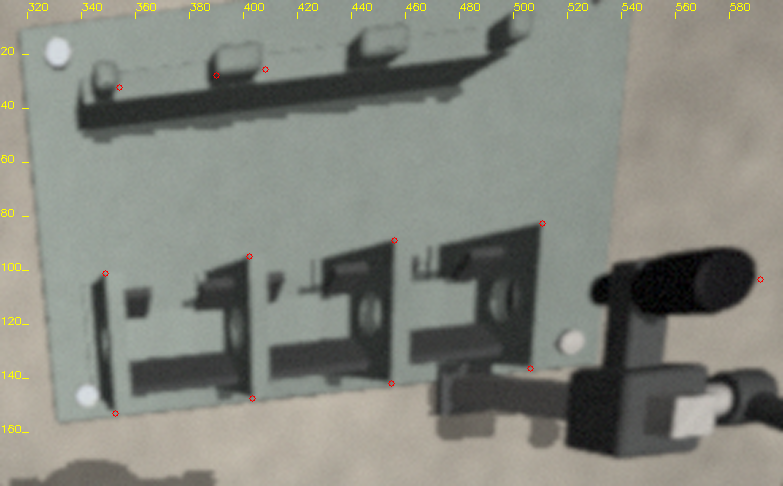

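```bash
cat > p.py <<'E'
import sys
from bench import r
from h import *
a=[float(x) for x in sys.argv[1:]]  # x y z yaw n clo
st=r.sense(); print(np.round(st["tool_pos"],1),np.round(st["tcp_rot"],1),st["time"],np.round(st["ft_force"],1))
plan(st,a[:3],(180,0,a[3]),int(a[4]),a[5],3 if a[4]>4 else 4)
E
python3 p.py 472 138 100 14.8 8 0.3
```

```text
[381.4  68.  334.2] [180.   -0.3  -0.2] 2.4 [0.  1.1 0.2]
[[[0.011,-0.009,0.029],[0,-0.001,-0.033],0.3],[[0.011,-0.008,0.029],[0,-0.001,-0.033],0.3],[[0.012,-0.008,0.029],[0,-0.001,-0.033],0.3],[[0.012,-0.008,0.029],[0,-0.001,-0.033],0.3],[[0.012,-0.007,0.03],[0,-0.001,-0.033],0.3],[[0.013,-0.007,0.029],[0,-0.001,-0.033],0.3],[[0.013,-0.006,0.03],[0,-0.001,-0.033],0.3],[[0.013,-0.006,0.029],[0,-0.001,-0.033],0.3]]
```

Request:
{"name": "carry_out", "arguments": {
  "increments": [
    [[0.011, -0.009, 0.029], [0, -0.001, -0.033], 0.3],
    [[0.011, -0.008, 0.029], [0, -0.001, -0.033], 0.3],
    [[0.012, -0.008, 0.029], [0, -0.001, -0.033], 0.3],
    [[0.012, -0.008, 0.029], [0, -0.001, -0.033], 0.3],
    [[0.012, -0.007, 0.03], [0, -0.001, -0.033], 0.3],
    [[0.013, -0.007, 0.029], [0, -0.001, -0.033], 0.3],
    [[0.013, -0.006, 0.03], [0, -0.001, -0.033], 0.3],
    [[0.013, -0.006, 0.029], [0, -0.001, -0.033], 0.3],
    [[0, 0, 0], [0, 0, 0], 0.3]
  ]
}}

```text
time: 3.3
tool_pos: [472.1, 149.9, 92.7]
tcp_rot: [-179.9, -0.1, 17.1]
ft_force: [-0.9, 0.0, -0.4]
finger_gap: 59.8
```

```bash
python3 p.py 472 138 60 14.8 3 0.3;python3 - <<'E'
from bench import r
from h import *
s=r.snapshot("wrist"); cv2.imwrite("pics/w2.png",s["image"])
E
```

```text
[472.1 149.9  92.7] [-1.799e+02 -1.000e-01  1.710e+01] 3.3 [-0.9  0.  -0.4]
[[[-0.0012,0.0038,0.0109],[0,0,0.014],0.3],[[-0.0012,0.0038,0.0109],[0,0,0.014],0.3],[[-0.0011,0.0039,0.0108],[0,0,0.014],0.3]]
```

View pics/w2.png

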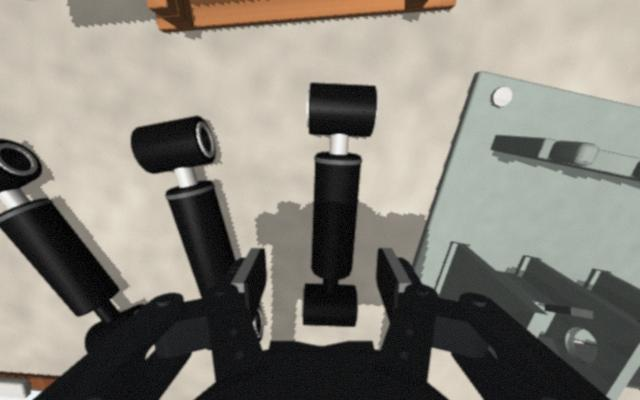

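Request:
{"name": "carry_out", "arguments": {
  "increments": [
    [[-0.0012, 0.0038, 0.0109], [0, 0, -0.014], 0.3],
    [[-0.0012, 0.0038, 0.0109], [0, 0, 0.014], 0.3],
    [[-0.0011, 0.0039, 0.0108], [0, 0, 0.028], 0.3],
    [[0, 0, 0], [0, 0, 0], 0.3]
  ]
}}

```text
time: 3.75
tool_pos: [474.5, 137.6, 64.4]
tcp_rot: [-180.0, -0.5, 15.4]
ft_force: [-0.3, 0.4, -0.6]
finger_gap: 60.2
```

```bash
python3 p.py 472 138 8 14.8 3 0.3;python3 - <<'E'
from bench import r
from h import *
s=r.snapshot("wrist"); cv2.imwrite("pics/w2.png",s["image"])
print(r.sense()["tool_pos"])
E
```

```text
[474.5 137.6  64.4] [-180.    -0.5   15.4] 3.75 [-0.3  0.4 -0.6]
[[[-0.0009,-0.0003,0.0188],[0,-0.003,0.003],0.3],[[-0.0009,-0.0004,0.0188],[0,-0.003,0.003],0.3],[[-0.0009,-0.0003,0.0188],[0,-0.003,0.003],0.3]]
[475.12978369 137.86978401  65.31610803]
```

View pics/w2.png

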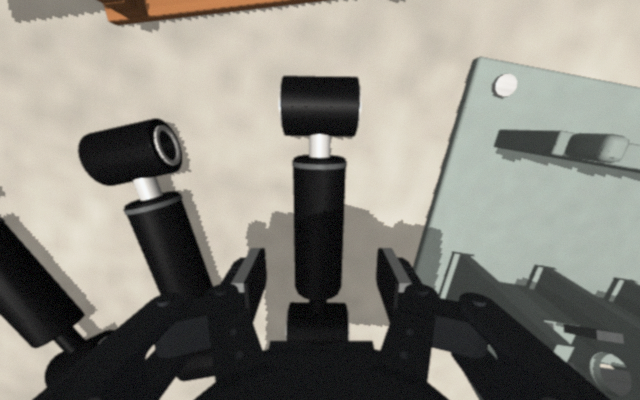

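Damper R is centred (u≈319) between the open fingers (245–398). Descend and grip.

Request:
{"name": "carry_out", "arguments": {
  "increments": [
    [[-0.001, 0, 0.019], [0, -0.003, 0.003], 0.3],
    [[-0.001, 0, 0.018], [0, -0.003, 0.003], 0.3],
    [[-0.001, 0, 0.016], [0, -0.003, 0.003], 0.3],
    [[0, 0, 0.002], [0, 0, 0], 0.3],
    [[0, 0, 0.001], [0, 0, 0], 0.7],
    [[0, 0, 0], [0, 0, 0], 0.7],
    [[0, 0, 0], [0, 0, 0], 0.7],
    [[0, 0, 0], [0, 0, 0], 0.7],
    [[0, 0, 0], [0, 0, 0], 0.7]
  ],
  "newtons": 70
}}

```text
time: 4.7
tool_pos: [477.1, 137.3, 14.5]
tcp_rot: [-180.0, -0.6, 14.8]
ft_force: [0.2, 0.1, -6.3]
finger_gap: 32.6
```

```bash
python3 - <<'E'
from bench import r
from h import *
c=np.load("car.npy")
def W(p,M):
    M=np.atleast_2d(M);co,si=np.cos(p[2]),np.sin(p[2]); return np.c_[p[0]+co*M[:,0]-si*M[:,1],p[1]+si*M[:,0]+co*M[:,1],M[:,2]]
print(W(c,[[80,66,0],[80,0,0],[80,-66,0],[0,0,0],[0,103,80],[0,-114,197]]))
s=r.snapshot("wrist"); cv2.imwrite("pics/w3.png",s["image"]); print(r.sense()["finger_gap"],r.sense()["tool_pos"])
E
python3 p.py 475 140 180 15 6 0.7
```

```text
[[ 5.33506285e+02 -1.90102982e-01  0.00000000e+00]
 [ 5.39974141e+02 -6.58724206e+01  0.00000000e+00]
 [ 5.46441996e+02 -1.31554738e+02  0.00000000e+00]
 [ 4.60359210e+02 -7.37122451e+01  0.00000000e+00]
 [ 4.50265436e+02  2.87919779e+01  8.00000000e+01]
 [ 4.71530960e+02 -1.87163521e+02  1.97000000e+02]]
33.07390356045184 [477.06418896 137.31347468  14.44756139]
[477.1 137.3  14.4] [-180.    -0.6   14.8] 4.75 [ 0.5  0.2 -5.8]
[[[0,-0.001,-0.028],[0,-0.002,-0.001],0.7],[[0,0,-0.028],[0,-0.002,-0.001],0.7],[[0,-0.001,-0.027],[0,-0.002,-0.001],0.7],[[0,0,-0.028],[0,-0.002,-0.001],0.7],[[0,-0.001,-0.027],[0,-0.002,-0.001],0.7],[[0,0,-0.028],[0,-0.002,-0.001],0.7]]
```

View pics/w3.png

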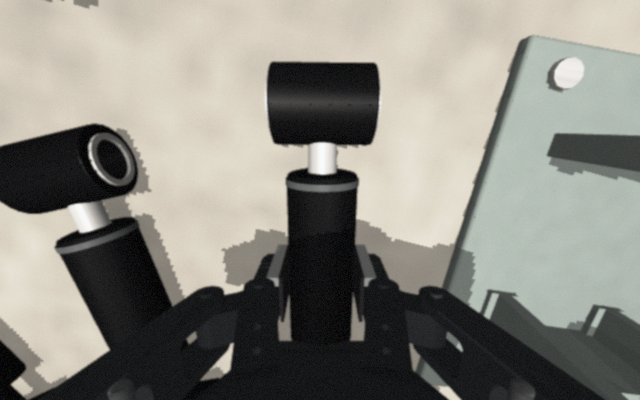

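Request:
{"name": "carry_out", "arguments": {
  "increments": [
    [[0, 0, 0], [0, 0, 0], 0.35],
    [[0, 0, 0], [0, 0, 0], 0.35],
    [[-0.003, 0, 0.006], [0, -0.006, 0], 0.35],
    [[-0.001, 0, 0.004], [0, -0.003, 0], 0.35],
    [[0, 0, 0.002], [0, 0, 0], 0.35],
    [[0, 0, 0], [0, 0, 0], 0.35]
  ]
}}

```text
time: 5.35
tool_pos: [475.5, 136.6, 3.6]
tcp_rot: [-180.0, -0.4, 14.8]
ft_force: [0.5, 0.2, -0.7]
finger_gap: 55.1
```

```bash
python3 p.py 473 138 3 14.8 2 0.35
```

```text
[475.5 136.6   3.6] [-180.    -0.4   14.8] 5.35 [ 0.5  0.2 -0.7]
[[[-0.001,-0.001,0.0003],[0,-0.003,-0],0.35],[[-0.001,-0.001,0.0003],[0,-0.003,-0],0.35]]
```

Request:
{"name": "carry_out", "arguments": {
  "increments": [
    [[-0.001, 0, 0], [0, -0.003, 0], 0.7],
    [[0, 0, 0], [0, 0, 0], 0.7],
    [[0, 0, 0], [0, 0, 0], 0.7],
    [[0, 0, 0], [0, 0, 0], 0.7],
    [[0, 0, 0], [0, 0, 0], 0.7]
  ],
  "newtons": 70
}}

```text
time: 5.85
tool_pos: [474.4, 136.5, 3.9]
tcp_rot: [-180.0, -0.1, 14.7]
ft_force: [-0.2, 0.0, 1.3]
finger_gap: 34.2
```

Request:
{"name": "carry_out", "arguments": {
  "increments": [
    [[0, 0, -0.015], [0, 0, 0], 0.7],
    [[0, 0, -0.028], [0, 0, 0], 0.7],
    [[0, 0, -0.028], [0, 0, 0], 0.7],
    [[0, 0, -0.028], [0, 0, 0], 0.7],
    [[0, 0, -0.028], [0, 0, 0], 0.7],
    [[0, 0, -0.025], [0, 0, 0], 0.7],
    [[0, 0, 0], [0, 0, 0], 0.7]
  ]
}}

```text
time: 6.55
tool_pos: [466.9, 134.8, 152.4]
tcp_rot: [-179.9, 0.9, 14.8]
ft_force: [1.6, 0.3, -6.5]
finger_gap: 33.6
```

```bash
python3 - <<'E'
from bench import r
from h import *
s=r.snapshot("wrist"); cv2.imwrite("pics/w4.png",s["image"])
st=r.sense();print(st["finger_gap"],st["tool_pos"],st["ft_force"],st["wrist_torque"])
s=r.snapshot("side"); crop(s,200,130,400,290,4,"s4.png")
E
python3 p.py 546.5 -131.5 180 5.6 10 0.7
```

```text
33.60098555273717 [465.68410071 134.53040743 150.07331699] [-0.60228209 -0.214331   -6.91166145] [-0.00337282 -0.07861199 -0.01364458]
[464.5 134.3 148.3] [-179.9    1.2   14.8] 6.65 [-0.9  0.4 -6.7]
[[[0.001,0.028,-0.003],[0,0.002,0.016],0.7],[[0.002,0.028,-0.003],[0,0.002,0.016],0.7],[[0.002,0.028,-0.003],[0,0.002,0.016],0.7],[[0.002,0.028,-0.003],[0,0.002,0.016],0.7],[[0.003,0.027,-0.003],[0,0.002,0.016],0.7],[[0.003,0.028,-0.003],[0,0.002,0.016],0.7],[[0.004,0.027,-0.004],[0,0.002,0.016],0.7],[[0.004,0.027,-0.003],[0,0.002,0.016],0.7],[[0.005,0.028,-0.004],[0,0.002,0.016],0.7],[[0.005,0.027,-0.003],[0,0.002,0.016],0.7]]
```

View pics/w4.png

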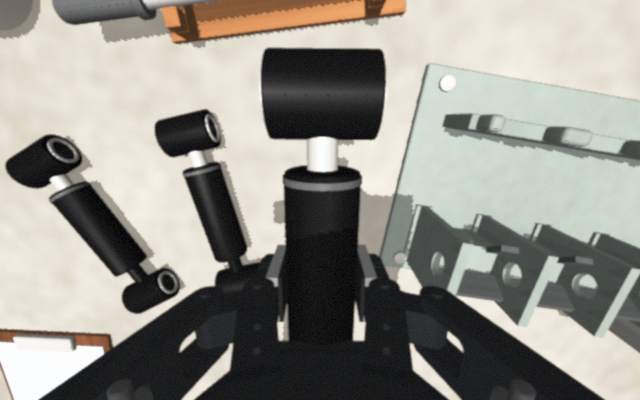

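View pics/s4.png

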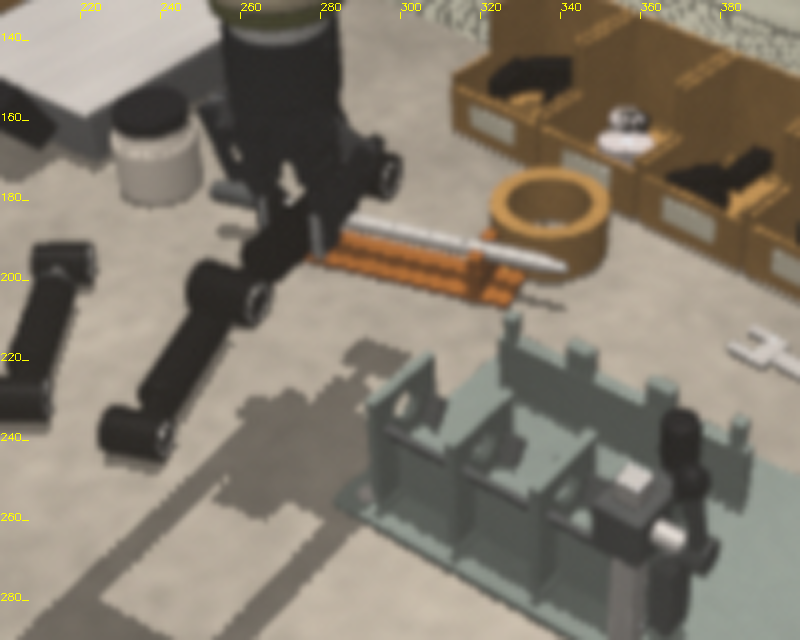

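Request:
{"name": "carry_out", "arguments": {
  "increments": [
    [[0.001, 0.028, -0.003], [0, 0.002, 0.016], 0.7],
    [[0.002, 0.028, -0.003], [0, 0.002, 0.016], 0.7],
    [[0.002, 0.028, -0.003], [0, 0.002, 0.016], 0.7],
    [[0.002, 0.028, -0.003], [0, 0.002, 0.016], 0.7],
    [[0.003, 0.027, -0.003], [0, 0.002, 0.016], 0.7],
    [[0.003, 0.028, -0.003], [0, 0.002, 0.016], 0.7],
    [[0.004, 0.027, -0.004], [0, 0.002, 0.016], 0.7],
    [[0.004, 0.027, -0.003], [0, 0.002, 0.016], 0.7],
    [[0.005, 0.028, -0.004], [0, 0.002, 0.016], 0.7],
    [[0.005, 0.015, -0.003], [0, 0.002, 0.016], 0.7],
    [[0, 0, 0], [0, 0, 0], 0.7]
  ]
}}

```text
time: 7.75
tool_pos: [529.8, -126.4, 144.4]
tcp_rot: [-179.3, 2.7, 5.4]
ft_force: [0.7, 0.9, -5.7]
finger_gap: 33.4
```

```bash
cat > look.py <<'E'
import sys
from bench import r
from h import *
s=r.snapshot("wrist"); cv2.imwrite("pics/%s.png"%sys.argv[1],s["image"])
import pickle; pickle.dump(s,open(sys.argv[1]+".pkl","wb"))
E
python3 look.py w5; python3 p.py 546.5 -131.5 150 5.6 2 0.7
```

```text
[ 529.  -125.4  143.8] [-179.3    2.8    5.4] 7.8 [-0.6 -0.  -7. ]
[[[0.0083,0.0038,-0.0036],[-0.006,0.024,-0.002],0.7],[[0.0083,0.0039,-0.0033],[-0.006,0.024,-0.002],0.7]]
```

View pics/w5.png

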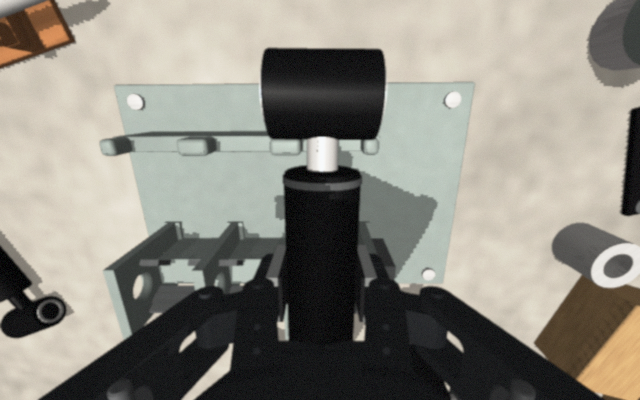

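```bash
cat >> h.py <<'E'
def W(p,M):
    M=np.atleast_2d(np.array(M,float));co,si=np.cos(p[2]),np.sin(p[2]); return np.c_[p[0]+co*M[:,0]-si*M[:,1],p[1]+si*M[:,0]+co*M[:,1],M[:,2]]
E
python3 - <<'E'
from h import *
import pickle
s=pickle.load(open("w5.pkl","rb")); c=np.load("car.npy")
M=[(x,y,84) for y in (88,44,22,-22,-44,-88) for x in (112,124)]+[(x,y+4,105) for y in (99,33) for x in (-32,32)]
pts=proj(s,W(c,M)); crop(s,90,70,390,290,2.6,"chk2.png",pts)
# tool frame check
st_p=None
E
```

```text
(no output)
```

View pics/chk2.png

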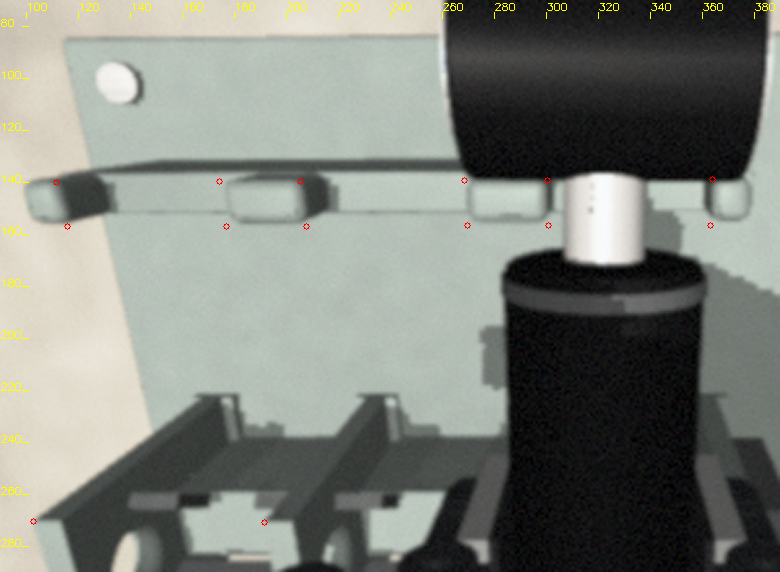

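```bash
python3 - <<'E'
from bench import r
from h import *
import pickle
s=pickle.load(open("w5.pkl","rb")); P,R=pose(r.sense())
th=np.linspace(0,2*np.pi,90)
for dx in (-4,-2,0,2,4):
  for az in (-11,-14,-17):
    T=np.c_[83.5+dx+18*np.cos(th),0*th,az+18*np.sin(th)]
    uv=proj(s,P+R.apply(T)); 
    T2=np.c_[134-81.5+dx+0*th,18*np.cos(th),az+18*np.sin(th)]; u2=proj(s,P+R.apply(T2))
    E=proj(s,P+R.apply([[83.5+dx,23,az],[83.5+dx,-23,az]]))
    print(dx,az,"ring v %.1f %.1f"%(uv[:,1].min(),uv[:,1].max()),"tube-end v %.1f..%.1f, u %.1f %.1f"%(u2[:,1].min(),u2[:,1].max(),u2[:,0].min(),u2[:,0].max()),np.round(E[:,0],1))
E
```

```text
-4 -11 ring v 65.5 151.8 tube-end v 172.8..187.6, u 281.0 357.1 [370.5 267.2]
-4 -14 ring v 64.1 152.5 tube-end v 173.8..189.3, u 280.1 357.9 [371.6 266. ]
-4 -17 ring v 62.6 153.2 tube-end v 174.8..191.0, u 279.2 358.7 [372.9 264.7]
-2 -11 ring v 60.2 147.4 tube-end v 169.1..182.9, u 280.8 357.2 [370.7 267. ]
-2 -14 ring v 58.6 147.9 tube-end v 170.0..184.4, u 279.9 358.0 [371.9 265.7]
-2 -17 ring v 56.9 148.5 tube-end v 171.0..186.0, u 279.0 358.9 [373.1 264.4]
0 -11 ring v 54.8 142.9 tube-end v 165.4..178.1, u 280.6 357.4 [370.9 266.7]
0 -14 ring v 53.0 143.4 tube-end v 166.2..179.6, u 279.7 358.2 [372.1 265.4]
0 -17 ring v 51.2 143.8 tube-end v 167.1..181.0, u 278.8 359.0 [373.4 264.1]
2 -11 ring v 49.3 138.4 tube-end v 161.6..173.3, u 280.4 357.5 [371.2 266.5]
2 -14 ring v 47.5 138.8 tube-end v 162.4..174.6, u 279.5 358.3 [372.4 265.2]
2 -17 ring v 45.5 139.1 tube-end v 163.2..176.0, u 278.6 359.2 [373.6 263.8]
4 -11 ring v 43.8 133.9 tube-end v 157.8..168.5, u 280.3 357.7 [371.4 266.2]
4 -14 ring v 41.8 134.1 tube-end v 158.5..169.6, u 279.3 358.5 [372.6 264.9]
4 -17 ring v 39.7 134.4 tube-end v 159.2..170.9, u 278.4 359.4 [373.9 263.5]
```

```bash
python3 p.py 547 -130.5 135 5.6 4 0.7
```

```text
[ 529.  -125.4  143.8] [-179.3    2.8    5.4] 7.8 [-0.6 -0.  -7. ]
[[[0.0045,0.0017,0.002],[-0.003,0.012,-0.001],0.7],[[0.0044,0.0017,0.002],[-0.003,0.012,-0.001],0.7],[[0.0044,0.0018,0.0021],[-0.003,0.012,-0.001],0.7],[[0.0044,0.0017,0.0021],[-0.003,0.012,-0.001],0.7]]
```

Request:
{"name": "carry_out", "arguments": {
  "increments": [
    [[0.006, 0.002, 0.0], [-0.003, 0.014, -0.001], 0.7],
    [[0.006, 0.002, 0.0], [-0.003, 0.014, -0.001], 0.7],
    [[0.005, 0.002, 0.0], [-0.003, 0.014, -0.001], 0.7],
    [[0.005, 0.002, 0.0], [-0.003, 0.014, -0.001], 0.7]
  ]
}}

```text
time: 8.2
tool_pos: [551.3, -127.7, 139.6]
tcp_rot: [-179.8, -0.4, 5.9]
ft_force: [0.2, 0.1, -5.4]
finger_gap: 33.6
```

```bash
python3 p.py 547 -130.5 120 5.6 3 0.7
```

```text
[ 551.3 -127.7  139.6] [-179.8   -0.4    5.9] 8.2 [ 0.2  0.1 -5.4]
[[[-0.0016,0.0008,0.0065],[-0.001,-0.002,0.002],0.7],[[-0.0015,0.0008,0.0065],[-0.001,-0.002,0.002],0.7],[[-0.0016,0.0008,0.0066],[-0.001,-0.002,0.002],0.7]]
```

Request:
{"name": "carry_out", "arguments": {
  "increments": [
    [[-0.002, 0.001, 0.005], [-0.001, 0, 0.002], 0.7],
    [[-0.001, 0.001, 0.005], [-0.001, 0.0, 0.002], 0.7],
    [[-0.001, 0.001, 0.005], [-0.001, 0.001, 0.002], 0.7],
    [[0, 0, 0.003], [0, 0.001, 0], 0.7],
    [[0, 0, 0], [0, 0.002, 0], 0.7]
  ]
}}

```text
time: 8.7
tool_pos: [547.6, -130.6, 120.1]
tcp_rot: [-180.0, -0.7, 5.6]
ft_force: [-0.3, 0.8, -6.4]
finger_gap: 33.4
```

```bash
python3 look.py w6; python3 p.py 547 -130.5 85 5.6 5 0.7;python3 - <<'E'
from bench import r
from h import *
s=r.snapshot("side"); crop(s,270,170,450,310,4.3,"s6.png")
E
```

```text
[ 547.6 -130.6  120.2] [-180.    -0.7    5.6] 8.75 [-0.1 -0.5 -5.2]
[[[0,0,0.007],[0,-0.002,-0],0.7],[[0,0,0.007],[0,-0.002,-0],0.7],[[0,0,0.007],[0,-0.002,-0],0.7],[[0,0,0.007],[0,-0.002,-0],0.7],[[-0.001,0,0.007],[0,-0.002,-0],0.7]]
```

View pics/w6.png

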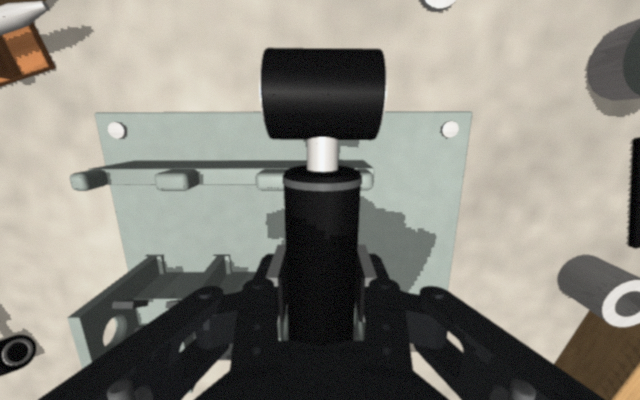

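View pics/s6.png

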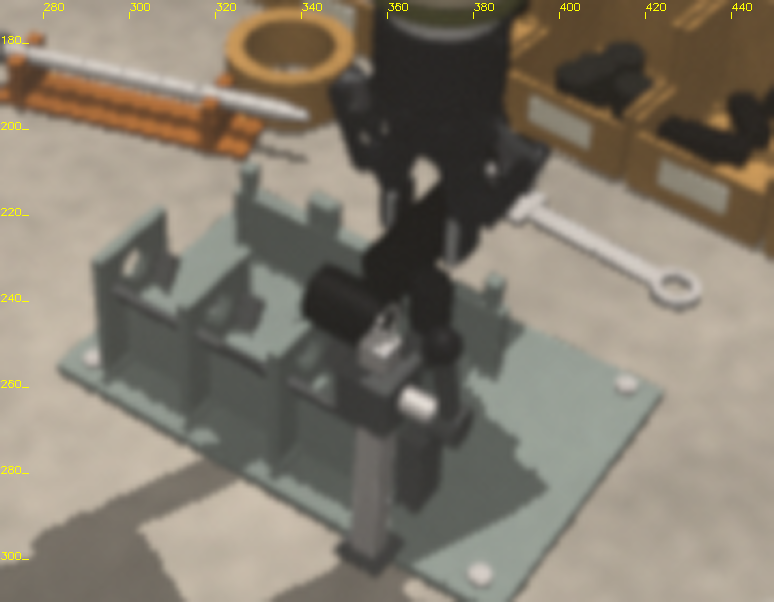

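Request:
{"name": "carry_out", "arguments": {
  "increments": [
    [[0, 0, 0.006], [0, -0.001, 0], 0.7],
    [[0, 0, 0.007], [0, -0.001, 0], 0.7],
    [[0, 0, 0.007], [0, 0, 0], 0.7],
    [[0, 0, 0.006], [0, 0, 0], 0.7],
    [[0, 0, 0.003], [0, 0, 0], 0.7]
  ]
}}

```text
time: 9.3
tool_pos: [548.9, -130.9, 90.0]
tcp_rot: [180.0, -0.7, 5.6]
ft_force: [-0.7, 0.1, -6.5]
finger_gap: 33.5
```

```bash
python3 p.py 547 -130.5 72 5.6 4 0.7;
```

```text
[ 548.9 -130.9   90. ] [180.   -0.7   5.6] 9.3 [-0.7  0.1 -6.5]
[[[-0.0005,-0.0001,0.0045],[0,-0.003,-0],0.7],[[-0.0005,-0.0002,0.0045],[0,-0.003,-0],0.7],[[-0.0005,-0.0001,0.0045],[0,-0.003,-0],0.7],[[-0.0005,-0.0002,0.0044],[0,-0.003,-0],0.7]]
```

Request:
{"name": "carry_out", "arguments": {
  "increments": [
    [[-0.001, 0, 0.004], [0, -0.003, 0], 0.7],
    [[-0.001, 0, 0.004], [0, -0.003, 0], 0.7],
    [[-0.001, 0, 0.004], [0, -0.002, 0], 0.7],
    [[0, 0, 0.004], [0, -0.001, 0], 0.7],
    [[0, 0, 0.002], [0, 0, 0], 0.7]
  ]
}}

```text
time: 9.8
tool_pos: [545.5, -131.1, 69.9]
tcp_rot: [180.0, -0.1, 5.6]
ft_force: [0.2, 0.2, -6.8]
finger_gap: 33.8
```

```bash
python3 p.py 547 -130.5 66 5.6 2 0.7; python3 look.py w7
```

```text
[ 545.5 -131.1   69.9] [ 1.8e+02 -1.0e-01  5.6e+00] 9.8 [ 0.2  0.2 -6.8]
[[[0.0008,-0.0002,0.002],[0,-0.001,-0],0.7],[[0.0007,-0.0002,0.0019],[0,-0.001,-0],0.7]]
```

View pics/w7.png

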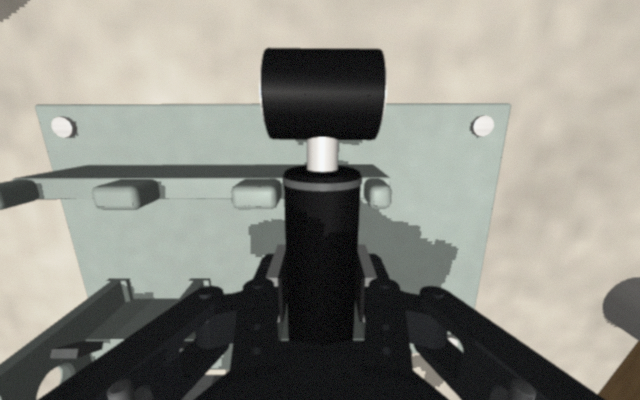

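Request:
{"name": "carry_out", "arguments": {
  "increments": [
    [[0, 0, 0.002], [0, 0, 0], 0.7],
    [[0, 0, 0.002], [0, 0, 0], 0.7],
    [[0, 0, 0.001], [0, 0, 0], 0.7],
    [[0, 0, 0.001], [0, 0, 0], 0.7]
  ]
}}

```text
time: 10.25
tool_pos: [547.5, -131.5, 65.8]
tcp_rot: [179.9, -0.3, 5.6]
ft_force: [-4.6, 1.4, 4.9]
finger_gap: 33.6
```

Request:
{"name": "carry_out", "arguments": {
  "increments": [
    [[0, 0, 0], [0, 0, 0], 0.4],
    [[0, 0, 0], [0, 0, 0], 0.4],
    [[0, 0, -0.002], [0, 0, 0], 0.4],
    [[0, 0, -0.012], [0, 0, 0], 0.4],
    [[0, 0, -0.02], [0, 0, 0], 0.4],
    [[0, 0, -0.03], [0, 0, 0], 0.4],
    [[0, 0, -0.03], [0, 0, 0], 0.4],
    [[0, 0, -0.03], [0, 0, 0], 0.4]
  ]
}}

```text
time: 11.05
tool_pos: [545.0, -131.0, 194.3]
tcp_rot: [180.0, -0.1, 5.6]
ft_force: [0.5, -0.5, 0.6]
finger_gap: 51.0
```

```bash
python3 look.py w8;  python3 - <<'E'
from bench import r
from h import *
s=r.snapshot("side"); crop(s,190,150,450,310,3,"s8.png")
E
python3 p.py 419 231 110 27.4 12 0.35
```

```text
[ 548.3 -132.1  199.4] [179.7  -0.6   5.6] 11.15 [-0.1 -0.2  1.4]
[[[-0.008,-0.031,0.007],[0.001,-0.001,-0.032],0.35],[[-0.007,-0.031,0.007],[0.001,-0.001,-0.032],0.35],[[-0.006,-0.032,0.007],[0.001,-0.001,-0.032],0.35],[[-0.005,-0.032,0.007],[0.001,-0.001,-0.032],0.35],[[-0.004,-0.032,0.008],[0.001,-0.001,-0.032],0.35],[[-0.003,-0.032,0.007],[0.001,-0.001,-0.032],0.35],[[-0.002,-0.032,0.008],[0.001,-0.001,-0.032],0.35],[[0,-0.032,0.008],[0.001,-0.001,-0.032],0.35],[[0,-0.032,0.007],[0.001,-0.001,-0.032],0.35],[[0.002,-0.032,0.008],[0.001,-0.001,-0.032],0.35],[[0.003,-0.032,0.007],[0.001,-0.001,-0.032],0.35],[[0.003,-0.032,0.008],[0.001,-0.001,-0.032],0.35]]
```

View pics/w8.png

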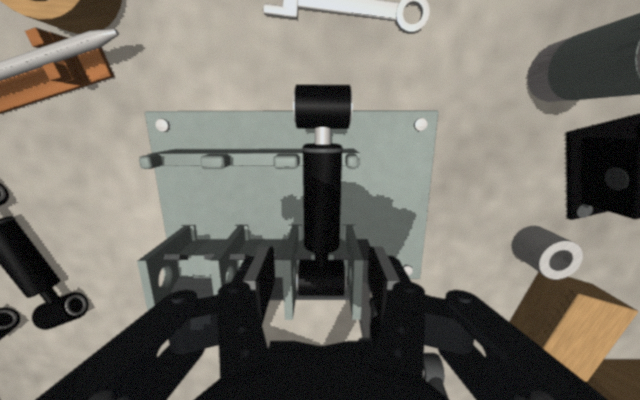

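View pics/s8.png

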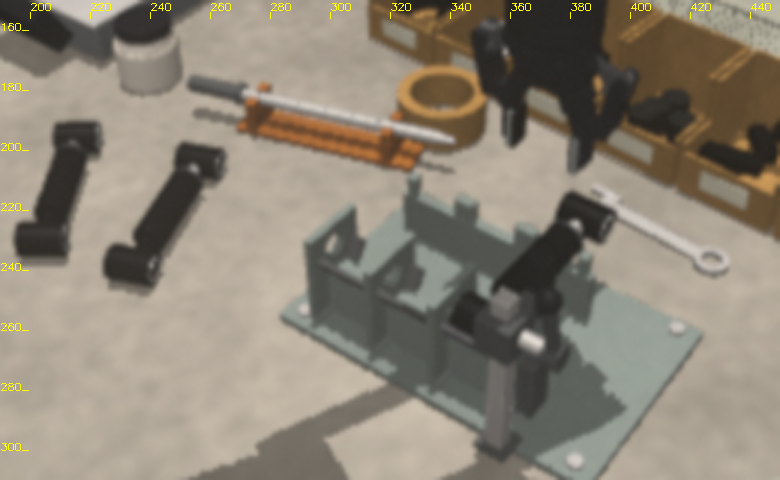

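Request:
{"name": "carry_out", "arguments": {
  "increments": [
    [[-0.008, -0.031, 0.0], [0.001, -0.001, -0.032], 0.35],
    [[-0.007, -0.031, 0.0], [0.001, -0.001, -0.032], 0.35],
    [[-0.006, -0.032, 0.004], [0.001, -0.001, -0.032], 0.35],
    [[-0.005, -0.032, 0.006], [0.001, -0.001, -0.032], 0.35],
    [[-0.004, -0.032, 0.008], [0.001, -0.001, -0.032], 0.35],
    [[-0.003, -0.032, 0.008], [0.001, -0.001, -0.032], 0.35],
    [[-0.002, -0.032, 0.008], [0.001, -0.001, -0.032], 0.35],
    [[0, -0.032, 0.008], [0.001, -0.001, -0.032], 0.35],
    [[0, -0.032, 0.008], [0.001, -0.001, -0.032], 0.35],
    [[0.002, -0.032, 0.008], [0.001, -0.001, -0.032], 0.35],
    [[0.003, -0.025, 0.007], [0.001, -0.001, -0.032], 0.35],
    [[0.003, -0.015, 0.008], [0.001, -0.001, -0.032], 0.35]
  ]
}}

```text
time: 12.35
tool_pos: [426.6, 218.2, 131.1]
tcp_rot: [179.9, -0.7, 28.1]
ft_force: [0.3, 0.1, -0.4]
finger_gap: 55.4
```

Request:
{"name": "carry_out", "arguments": {
  "increments": [
    [[0, 0, 0], [0, 0, 0], 0.35]
  ]
}}

```text
time: 12.45
tool_pos: [425.2, 219.6, 130.2]
tcp_rot: [179.9, -0.6, 28.3]
ft_force: [-0.0, -0.4, -0.7]
finger_gap: 55.4
```

```bash
python3 look.py w9; python3 p.py 419 231 60 27.4 4 0.35
```

```text
[425.8 218.9 130.8] [179.9  -0.6  28.2] 12.5 [ 1.   0.3 -0.1]
[[[-0.0003,-0.0035,0.0177],[0.001,-0.003,0.004],0.35],[[-0.0002,-0.0035,0.0177],[0.001,-0.003,0.004],0.35],[[-0.0002,-0.0035,0.0177],[0.001,-0.003,0.004],0.35],[[-0.0001,-0.0034,0.0177],[0.001,-0.003,0.004],0.35]]
```

View pics/w9.png

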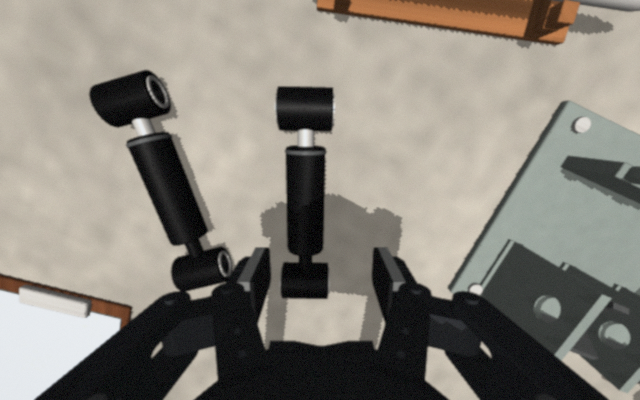

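Request:
{"name": "carry_out", "arguments": {
  "increments": [
    [[-0.0003, -0.0035, 0.0177], [0, -0.003, 0.004], 0.35],
    [[-0.0002, -0.0035, 0.0177], [0, -0.003, 0.004], 0.35],
    [[0, -0.0035, 0.0177], [0, -0.003, 0.004], 0.35],
    [[0, -0.003, 0.015], [0, -0.003, 0.004], 0.35],
    [[0, 0, 0], [0, 0, 0], 0.35]
  ]
}}

```text
time: 13.0
tool_pos: [423.6, 228.4, 64.8]
tcp_rot: [179.7, -0.3, 26.9]
ft_force: [-0.2, -0.1, 0.0]
finger_gap: 55.3
```

```bash
python3 look.py w10; python3 p.py 419 231 3 27.4 4 0.35
```

```text
[424.4 228.6  65.9] [179.7  -0.4  26.9] 13.05 [-0.3 -0.1  0.7]
[[[-0.001,-0.0012,0.0157],[0.001,-0.002,-0.002],0.35],[[-0.001,-0.0012,0.0157],[0.001,-0.002,-0.002],0.35],[[-0.001,-0.0012,0.0157],[0.001,-0.002,-0.002],0.35],[[-0.0009,-0.0012,0.0158],[0.001,-0.002,-0.002],0.35]]
```

View pics/w10.png

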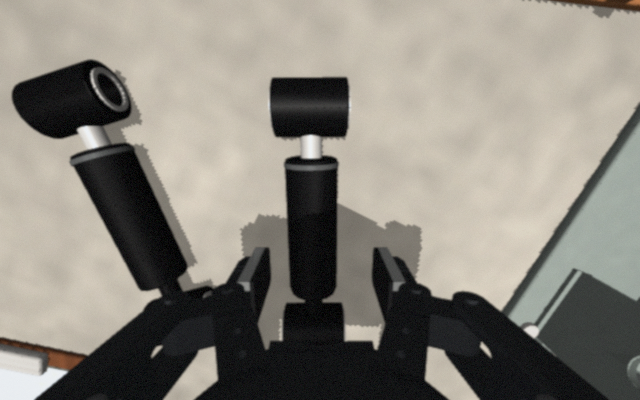

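Request:
{"name": "carry_out", "arguments": {
  "increments": [
    [[-0.001, -0.0012, 0.0165], [0.001, -0.002, -0.002], 0.35],
    [[-0.001, -0.0012, 0.0165], [0.001, -0.002, -0.002], 0.35],
    [[-0.001, -0.0012, 0.016], [0.001, -0.002, -0.002], 0.35],
    [[-0.001, -0.0012, 0.013], [0, -0.002, -0.002], 0.35],
    [[0, 0, 0.001], [0, -0.002, 0], 0.35]
  ]
}}

```text
time: 13.55
tool_pos: [424.9, 231.2, 7.4]
tcp_rot: [179.8, -0.4, 27.2]
ft_force: [0.6, -0.5, 0.2]
finger_gap: 55.3
```

```bash
python3 p.py 419 231 3 27.4 2 0.35
```

```text
[424.9 231.2   7.4] [179.8  -0.4  27.2] 13.55 [ 0.6 -0.5  0.2]
[[[-0.0027,-0.0013,0.0022],[0.002,-0.003,-0.001],0.35],[[-0.0027,-0.0013,0.0022],[0.002,-0.003,-0.001],0.35]]
```

Request:
{"name": "carry_out", "arguments": {
  "increments": [
    [[-0.003, -0.001, 0.003], [0, -0.004, 0], 0.35],
    [[-0.002, -0.001, 0.002], [0, -0.003, 0], 0.35],
    [[-0.001, -0.001, 0.001], [0, 0, 0], 0.7],
    [[0, 0, 0], [0, 0, 0], 0.7],
    [[0, 0, 0], [0, 0, 0], 0.7],
    [[0, 0, 0], [0, 0, 0], 0.7],
    [[0, 0, 0], [0, 0, 0], 0.7]
  ],
  "newtons": 70
}}

```text
time: 14.25
tool_pos: [419.5, 231.9, 3.8]
tcp_rot: [179.8, -0.1, 27.2]
ft_force: [1.3, 0.1, -2.7]
finger_gap: 33.5
```

Request:
{"name": "carry_out", "arguments": {
  "increments": [
    [[0, 0, -0.015], [0, 0, 0], 0.7],
    [[0.001, 0, -0.028], [0, 0.003, 0], 0.7],
    [[0.001, 0, -0.03], [0, 0.003, 0], 0.7],
    [[0.001, 0, -0.03], [0, 0.003, 0], 0.7],
    [[0.001, 0, -0.03], [0, 0.003, 0], 0.7],
    [[0.001, 0, -0.025], [0, 0.003, 0], 0.7]
  ]
}}

```text
time: 14.85
tool_pos: [414.0, 230.1, 155.6]
tcp_rot: [179.9, 0.4, 27.2]
ft_force: [0.7, -0.3, -7.1]
finger_gap: 33.7
```

```bash
python3 look.py w11; python3 - <<'E'
from h import *
from bench import r
import pickle
c=np.load("car.npy"); print(W(c,[[79.5,0,0],[79.5,66,0],[-32,103,105]]))
s=pickle.load(open("w11.pkl","rb")); P,R=pose(r.sense())
th=np.linspace(0,2*np.pi,90)
for dx in (-2,0,2,4):
  for az in (-11,-14,-17):
    T=np.c_[83.5+dx+18*np.cos(th),0*th,az+18*np.sin(th)]
    uv=proj(s,P+R.apply(T)); 
    print(dx,az,"ring v %.1f %.1f"%(uv[:,1].min(),uv[:,1].max()))
E
python3 p.py 541 -65 155 5.6 11 0.7
```

```text
[[ 5.39476547e+02 -6.59214195e+01  0.00000000e+00]
 [ 5.33008692e+02 -2.39101885e-01  0.00000000e+00]
 [ 4.18419464e+02  2.56560481e+01  1.05000000e+02]]
-2 -11 ring v 48.6 141.6
-2 -14 ring v 46.7 142.2
-2 -17 ring v 44.7 142.7
0 -11 ring v 42.9 136.9
0 -14 ring v 40.8 137.3
0 -17 ring v 38.6 137.8
2 -11 ring v 37.0 132.2
2 -14 ring v 34.7 132.5
2 -17 ring v 32.3 132.8
4 -11 ring v 31.0 127.4
4 -14 ring v 28.6 127.6
4 -17 ring v 26.0 127.7
[416.2 231.1 160.2] [1.798e+02 1.000e-01 2.720e+01] 14.9 [ 3.8  2.4 -2. ]
[[[-0.002,0.029,0.001],[0,0,0.034],0.7],[[-0.001,0.029,0.001],[0,0,0.034],0.7],[[0,0.029,0],[0,0,0.034],0.7],[[0.001,0.029,0.001],[0,0,0.034],0.7],[[0.002,0.029,0],[0,0,0.034],0.7],[[0.003,0.029,0.001],[0,0,0.034],0.7],[[0.003,0.029,0],[0,0,0.034],0.7],[[0.005,0.029,0.001],[0,0,0.034],0.7],[[0.005,0.029,0],[0,0,0.034],0.7],[[0.007,0.029,0.001],[0,0,0.034],0.7],[[0.007,0.028,0],[0,0,0.034],0.7]]
```

View pics/w11.png

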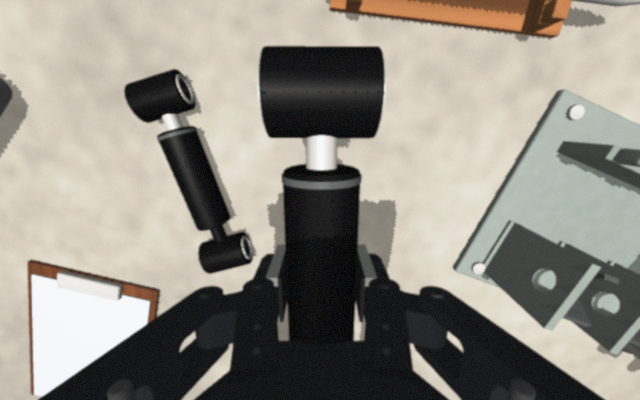

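Request:
{"name": "carry_out", "arguments": {
  "increments": [
    [[-0.002, 0.029, 0], [0, 0.002, 0.034], 0.7],
    [[-0.001, 0.029, 0], [0, 0.002, 0.034], 0.7],
    [[0, 0.029, -0.001], [0, 0.002, 0.034], 0.7],
    [[0.001, 0.029, -0.001], [0, 0.002, 0.034], 0.7],
    [[0.002, 0.029, -0.001], [0, 0.002, 0.034], 0.7],
    [[0.003, 0.029, -0.001], [0, 0.002, 0.034], 0.7],
    [[0.003, 0.029, -0.001], [0, 0.002, 0.034], 0.7],
    [[0.005, 0.029, -0.001], [0, 0.002, 0.034], 0.7],
    [[0.005, 0.026, -0.001], [0, 0.002, 0.034], 0.7],
    [[0.007, 0.018, -0.001], [0, 0.002, 0.034], 0.7],
    [[0.004, 0.008, -0.001], [0, 0.002, 0.034], 0.7]
  ]
}}

```text
time: 16.0
tool_pos: [525.9, -41.4, 152.0]
tcp_rot: [-179.7, -0.0, 5.2]
ft_force: [-0.4, 0.9, -7.2]
finger_gap: 33.6
```

```bash
python3 p.py 540.5 -65.5 130 5.6 4 0.7
```

```text
[525.9 -41.4 152. ] [-179.7   -0.     5.2] 16.0 [-0.4  0.9 -7.2]
[[[0.0031,0.0064,0.0055],[-0.001,0,-0.002],0.7],[[0.0031,0.0063,0.0055],[-0.001,0,-0.002],0.7],[[0.003,0.0064,0.0055],[-0.001,0,-0.002],0.7],[[0.0031,0.0063,0.0054],[-0.001,0,-0.002],0.7]]
```

Request:
{"name": "carry_out", "arguments": {
  "increments": [
    [[0.004, 0.0066, 0.003], [-0.001, 0.002, -0.002], 0.7],
    [[0.004, 0.0065, 0.004], [-0.001, 0.002, -0.002], 0.7],
    [[0.003, 0.0064, 0.005], [-0.001, 0.002, -0.002], 0.7],
    [[0.003, 0.006, 0.005], [-0.001, 0.002, -0.002], 0.7],
    [[0, 0, 0.002], [0, 0.001, 0], 0.7]
  ]
}}

```text
time: 16.5
tool_pos: [541.4, -65.6, 127.6]
tcp_rot: [-179.9, -0.3, 5.8]
ft_force: [0.6, -0.2, -7.1]
finger_gap: 33.7
```

```bash
python3 look.py w12; python3 p.py 540.5 -65.5 120 5.6 3 0.7
```

```text
[540.9 -65.1 127.3] [-179.8   -0.3    5.8] 16.55 [-0.9 -0.5 -8.3]
[[[-0.0002,0.0001,0.0024],[-0.001,-0.001,0.001],0.7],[[-0.0002,0.0001,0.0024],[-0.001,-0.001,0.001],0.7],[[-0.0001,0.0001,0.0025],[-0.001,-0.001,0.001],0.7]]
```

View pics/w12.png

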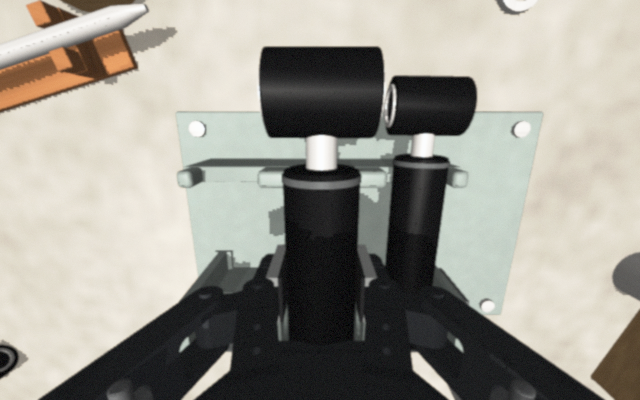

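Request:
{"name": "carry_out", "arguments": {
  "increments": [
    [[0, 0, 0.006], [0, 0, 0], 0.7],
    [[0, 0, 0.007], [0, 0, 0], 0.7],
    [[0, 0, 0.007], [0, 0, 0], 0.7],
    [[0, 0, 0.007], [0, 0, 0], 0.7],
    [[0, 0, 0.007], [0, 0, 0], 0.7],
    [[0, 0, 0.006], [0, 0, 0], 0.7],
    [[0, 0, 0.003], [0, 0, 0], 0.7]
  ]
}}

```text
time: 17.25
tool_pos: [540.9, -63.6, 80.8]
tcp_rot: [-179.8, -0.3, 5.9]
ft_force: [0.2, -0.0, -7.6]
finger_gap: 33.6
```

```bash
python3 p.py 540.5 -65.5 71 5.6 4 0.7
```

```text
[540.9 -63.6  80.8] [-179.8   -0.3    5.9] 17.25 [ 0.2 -0.  -7.6]
[[[-0.0002,0.0005,0.0025],[-0.001,-0.001,0.001],0.7],[[-0.0001,0.0005,0.0024],[-0.001,-0.001,0.001],0.7],[[-0.0002,0.0005,0.0025],[-0.001,-0.001,0.001],0.7],[[-0.0001,0.0004,0.0024],[-0.001,-0.001,0.001],0.7]]
```

Request:
{"name": "carry_out", "arguments": {
  "increments": [
    [[0, 0.001, 0.003], [-0.001, -0.001, 0.001], 0.7],
    [[0, 0.001, 0.003], [-0.001, -0.001, 0.001], 0.7],
    [[0, 0.0005, 0.003], [-0.001, -0.001, 0.001], 0.7],
    [[0, 0.0005, 0.003], [0, -0.001, 0.001], 0.7],
    [[0, 0, 0.002], [0, 0, 0], 0.7],
    [[0, 0, 0.001], [0, 0, 0], 0.7]
  ]
}}

```text
time: 17.85
tool_pos: [541.5, -67.0, 66.1]
tcp_rot: [180.0, -0.0, 5.6]
ft_force: [-8.1, 2.3, 10.5]
finger_gap: 33.4
```

```bash
python3 look.py w13
```

```text
(no output)
```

View pics/w13.png

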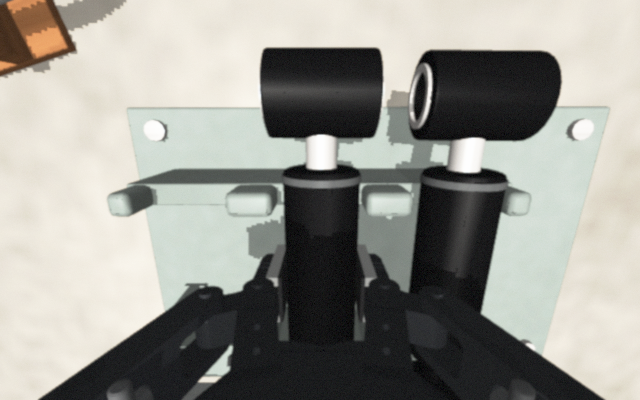

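Seated: tube (284–360) sits between posts at 277 and 362, same height as its neighbour. Release and move on to the last damper.

Request:
{"name": "carry_out", "arguments": {
  "increments": [
    [[0, 0, 0], [0, 0, 0], 0.4],
    [[0, 0, 0], [0, 0, 0], 0.4],
    [[0, 0, -0.002], [0, 0, 0], 0.4],
    [[0, 0, -0.012], [0, 0, 0], 0.4],
    [[0, 0, -0.02], [0, 0, 0], 0.4],
    [[0, 0, -0.03], [0, 0, 0], 0.4],
    [[0, 0, -0.03], [0, 0, 0], 0.4],
    [[0, 0, -0.02], [0, 0, 0], 0.4]
  ]
}}

```text
time: 18.7
tool_pos: [543.2, -67.3, 189.2]
tcp_rot: [179.9, -0.3, 5.6]
ft_force: [0.0, -0.2, 0.3]
finger_gap: 51.0
```

```bash
python3 p.py 370 346 120 43.2 14 0.35
```

```text
[543.2 -67.3 189.2] [179.9  -0.3   5.6] 18.7 [ 0.  -0.2  0.3]
[[[-0.009,-0.031,0.005],[0,0,-0.047],0.35],[[-0.008,-0.031,0.005],[0,0,-0.047],0.35],[[-0.007,-0.031,0.005],[0,0,-0.047],0.35],[[-0.005,-0.032,0.005],[0,0,-0.047],0.35],[[-0.004,-0.032,0.005],[0,0,-0.047],0.35],[[-0.002,-0.032,0.005],[0,0,-0.047],0.35],[[-0.001,-0.032,0.005],[0,0,-0.047],0.35],[[0.001,-0.032,0.005],[0,0,-0.047],0.35],[[0.003,-0.032,0.005],[0,0,-0.047],0.35],[[0.004,-0.032,0.005],[0,0,-0.047],0.35],[[0.005,-0.031,0.004],[0,0,-0.047],0.35],[[0.007,-0.031,0.005],[0,0,-0.047],0.35]]
[[[0.008,-0.031,0.004],[0,0,-0.047],0.35],[[0.01,-0.03,0.005],[0,0,-0.047],0.35]]
```

Request:
{"name": "carry_out", "arguments": {
  "increments": [
    [[-0.009, -0.031, 0.002], [0, 0, -0.047], 0.35],
    [[-0.008, -0.031, 0.003], [0, 0, -0.047], 0.35],
    [[-0.007, -0.031, 0.005], [0, 0, -0.047], 0.35],
    [[-0.005, -0.032, 0.005], [0, 0, -0.047], 0.35],
    [[-0.004, -0.032, 0.005], [0, 0, -0.047], 0.35],
    [[-0.002, -0.032, 0.005], [0, 0, -0.047], 0.35],
    [[-0.001, -0.032, 0.005], [0, 0, -0.047], 0.35],
    [[0.001, -0.032, 0.005], [0, 0, -0.047], 0.35],
    [[0.003, -0.032, 0.005], [0, 0, -0.047], 0.35],
    [[0.004, -0.032, 0.005], [0, 0, -0.047], 0.35],
    [[0.005, -0.031, 0.005], [0, 0, -0.047], 0.35],
    [[0.007, -0.02, 0.005], [0, 0, -0.047], 0.35]
  ]
}}

```text
time: 19.9
tool_pos: [405.8, 287.6, 153.6]
tcp_rot: [178.5, -2.0, 38.8]
ft_force: [0.0, -0.3, -0.2]
finger_gap: 55.7
```

Request:
{"name": "carry_out", "arguments": {
  "increments": [
    [[0.004, -0.01, 0.004], [0, 0, -0.03], 0.35],
    [[0, 0, 0], [0, 0, 0], 0.35]
  ]
}}

```text
time: 20.1
tool_pos: [402.1, 300.7, 150.8]
tcp_rot: [178.4, -2.1, 40.9]
ft_force: [-0.2, 0.2, 0.0]
finger_gap: 55.6
```

```bash
python3 look.py w14; python3 p.py 370 346 60 43.2 5 0.35
```

```text
[402.6 300.2 151.2] [178.4  -2.1  40.8] 20.15 [-0.5  0.1  0.8]
[[[0,-0.012,0.018],[0.006,-0.007,-0.008],0.35],[[0.001,-0.011,0.018],[0.006,-0.007,-0.008],0.35],[[0.001,-0.012,0.018],[0.006,-0.007,-0.008],0.35],[[0.001,-0.011,0.018],[0.006,-0.007,-0.008],0.35],[[0.001,-0.011,0.018],[0.006,-0.007,-0.008],0.35]]
```

View pics/w14.png

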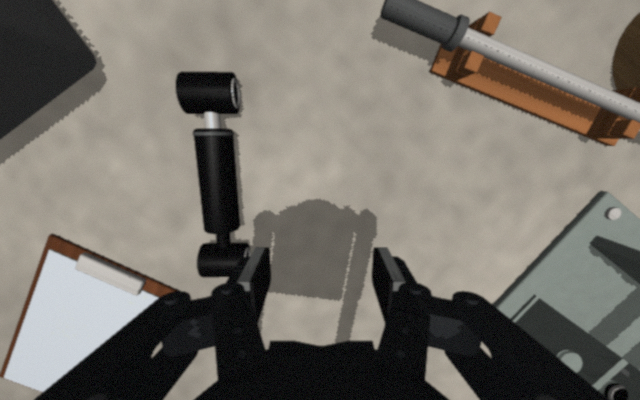

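```bash
python3 - <<'E'
from h import *
import pickle
s=pickle.load(open("w14.pkl","rb"))
B=atz(s,224,260,18);F=atz(s,209,93,18);d=F-B;u=d/np.linalg.norm(d)
print(B,F,np.linalg.norm(d),np.degrees(np.arctan2(d[1],d[0])),"grip",(B+F)/2-2.5*u)
E
```

```text
[290.52521371 335.48155083  18.        ] [416.48133986 443.46848635  18.        ] 165.90998751646111 40.60772956371265 grip [351.60531802 387.84782699  18.        ]
```

```bash
python3 p.py 351.6 387.8 75 40.6 7 0.35
```

```text
[402.6 300.2 151.2] [178.4  -2.1  40.8] 20.15 [-0.5  0.1  0.8]
[[[0.002,-0.015,0.011],[0.004,-0.005,0],0.35],[[0.002,-0.014,0.011],[0.004,-0.005,0],0.35],[[0.002,-0.014,0.011],[0.004,-0.005,0],0.35],[[0.003,-0.015,0.01],[0.004,-0.005,0],0.35],[[0.003,-0.014,0.011],[0.004,-0.005,0],0.35],[[0.002,-0.014,0.01],[0.004,-0.005,0],0.35],[[0.003,-0.015,0.011],[0.004,-0.005,0],0.35]]
```

Request:
{"name": "carry_out", "arguments": {
  "increments": [
    [[0.002, -0.015, 0.007], [0.004, -0.005, 0], 0.35],
    [[0.002, -0.014, 0.009], [0.004, -0.005, 0], 0.35],
    [[0.002, -0.014, 0.01], [0.004, -0.005, 0], 0.35],
    [[0.003, -0.015, 0.01], [0.004, -0.005, 0], 0.35],
    [[0.003, -0.014, 0.011], [0.004, -0.005, 0], 0.35],
    [[0.002, -0.012, 0.01], [0.004, -0.005, 0], 0.35],
    [[0.003, -0.006, 0.006], [0.004, -0.005, 0], 0.35],
    [[0, 0, 0], [0, 0, 0], 0.35]
  ]
}}

```text
time: 20.95
tool_pos: [355.8, 383.4, 81.1]
tcp_rot: [-179.9, 0.2, 40.4]
ft_force: [-1.7, 0.6, 1.2]
finger_gap: 55.4
```

```bash
python3 look.py w15; python3 p.py 351.6 387.8 60 40.6 3 0.35
```

```text
[356.  383.1  81.5] [-1.799e+02  1.000e-01  4.040e+01] 21.0 [-0.9  0.2  0.9]
[[[-0.0001,-0.0021,0.0072],[0,0.001,-0.001],0.35],[[-0.0001,-0.0022,0.0072],[0,0.001,-0.001],0.35],[[-0.0001,-0.0021,0.0071],[0,0.001,-0.001],0.35]]
```

View pics/w15.png

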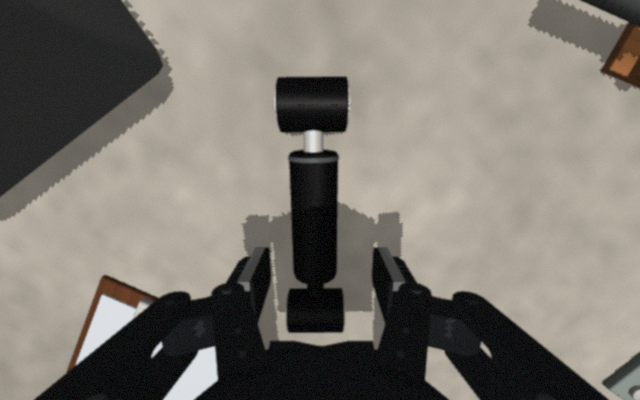

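Request:
{"name": "carry_out", "arguments": {
  "increments": [
    [[0, -0.0021, 0.015], [0, 0, 0.001], 0.35],
    [[0, -0.0022, 0.018], [0, 0, 0.001], 0.35],
    [[-0.001, -0.002, 0.018], [0, 0, 0], 0.35],
    [[-0.001, 0, 0.018], [0, -0.001, 0], 0.35],
    [[-0.001, 0, 0.009], [0, -0.001, 0], 0.35],
    [[0, 0, 0], [0, -0.002, 0], 0.35]
  ]
}}

```text
time: 21.6
tool_pos: [351.7, 385.3, 0.0]
tcp_rot: [-180.0, 0.1, 40.1]
ft_force: [0.9, 0.8, -0.1]
finger_gap: 55.5
```

```bash
python3 p.py 351.6 387.8 3 40.6 3 0.35
```

```text
[351.7 385.3   0. ] [-1.80e+02  1.00e-01  4.01e+01] 21.6 [ 0.9  0.8 -0.1]
[[[0.0005,-0.0007,-0.001],[0,0.001,-0.003],0.35],[[0.0005,-0.0006,-0.001],[0,0.001,-0.003],0.35],[[0.0005,-0.0006,-0.001],[0,0.001,-0.003],0.35]]
```

Request:
{"name": "carry_out", "arguments": {
  "increments": [
    [[0.001, -0.001, -0.003], [0, 0, 0], 0.35],
    [[0.001, -0.001, -0.002], [0, 0, -0.003], 0.35],
    [[0, 0, 0], [0, 0, -0.003], 0.7],
    [[0, 0, 0], [0, 0, 0], 0.7],
    [[0, 0, 0], [0, 0, 0], 0.7],
    [[0, 0, 0], [0, 0, 0], 0.7],
    [[0, 0, 0], [0, 0, 0], 0.7]
  ],
  "newtons": 70
}}

```text
time: 22.3
tool_pos: [353.6, 389.2, 8.0]
tcp_rot: [-180.0, -0.1, 40.4]
ft_force: [-0.7, -0.4, -2.6]
finger_gap: 33.4
```

Request:
{"name": "carry_out", "arguments": {
  "increments": [
    [[0, 0, -0.015], [0, 0, 0], 0.7],
    [[0.001, 0, -0.028], [0, 0.003, 0], 0.7],
    [[0.001, 0, -0.03], [0, 0.003, 0], 0.7],
    [[0.001, 0, -0.03], [0, 0.003, 0], 0.7],
    [[0.001, 0, -0.03], [0, 0.003, 0], 0.7],
    [[0.001, 0, -0.025], [0, 0.003, 0], 0.7]
  ]
}}

```text
time: 22.9
tool_pos: [351.2, 387.0, 166.8]
tcp_rot: [-180.0, 0.1, 40.4]
ft_force: [1.5, 0.5, -5.5]
finger_gap: 33.5
```

```bash
python3 look.py w16; python3 p.py 533.5 0 160 5.6 14 0.7
```

```text
[353.1 388.7 171.9] [-180.    -0.3   40.4] 22.95 [ 3.3  3.8 -2.3]
[[[-0.008,0.029,0.001],[0,0,0.043],0.7],[[-0.007,0.03,0.001],[0,0,0.043],0.7],[[-0.006,0.03,0.001],[0,0,0.043],0.7],[[-0.004,0.03,0.001],[0,0,0.043],0.7],[[-0.003,0.031,0.001],[0,0,0.043],0.7],[[-0.002,0.031,0.001],[0,0,0.043],0.7],[[0,0.031,0.001],[0,0,0.043],0.7],[[0.001,0.031,0.001],[0,0,0.043],0.7],[[0.002,0.03,0.001],[0,0,0.043],0.7],[[0.004,0.03,0],[0,0,0.043],0.7],[[0.005,0.03,0.001],[0,0,0.043],0.7],[[0.006,0.03,0],[0,0,0.043],0.7]]
[[[0.007,0.03,0.001],[0,0,0.043],0.7],[[0.008,0.029,0],[0,0,0.043],0.7]]
```

View pics/w16.png

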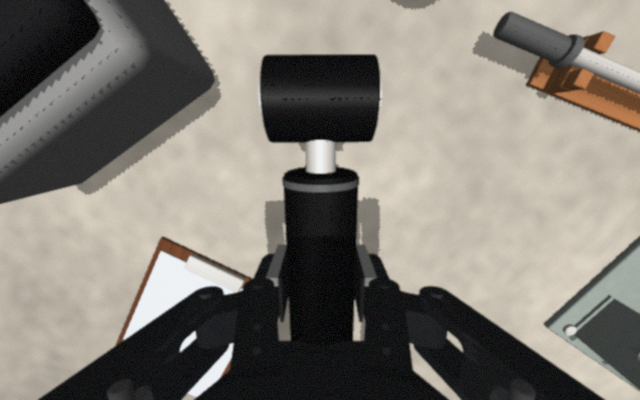

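Request:
{"name": "carry_out", "arguments": {
  "increments": [
    [[-0.008, 0.029, 0], [0, 0.002, 0.043], 0.7],
    [[-0.007, 0.03, 0], [0, 0.002, 0.043], 0.7],
    [[-0.006, 0.03, 0], [0, 0.002, 0.043], 0.7],
    [[-0.004, 0.03, 0], [0, 0.002, 0.043], 0.7],
    [[-0.003, 0.031, -0.001], [0, 0.002, 0.043], 0.7],
    [[-0.002, 0.031, -0.001], [0, 0.002, 0.043], 0.7],
    [[0, 0.031, -0.001], [0, 0.002, 0.043], 0.7],
    [[0.001, 0.031, -0.001], [0, 0.002, 0.043], 0.7],
    [[0.002, 0.03, -0.001], [0, 0.002, 0.043], 0.7],
    [[0.004, 0.03, -0.001], [0, 0.002, 0.043], 0.7],
    [[0.005, 0.03, -0.001], [0, 0.002, 0.043], 0.7],
    [[0.006, 0.02, -0.001], [0, 0.002, 0.043], 0.7]
  ]
}}

```text
time: 24.15
tool_pos: [501.7, 53.9, 175.0]
tcp_rot: [-179.3, -1.2, 10.1]
ft_force: [0.1, 0.0, -6.5]
finger_gap: 33.4
```

```bash
python3 p.py 536.3 -0.6 135 5.6 6 0.7
```

```text
[501.7  53.9 175. ] [-179.3   -1.2   10.1] 24.15 [ 0.1  0.  -6.5]
[[[0.004,0.01,0.007],[-0.002,-0.004,0.013],0.7],[[0.004,0.01,0.007],[-0.002,-0.004,0.013],0.7],[[0.004,0.01,0.006],[-0.002,-0.004,0.013],0.7],[[0.005,0.01,0.007],[-0.002,-0.004,0.013],0.7],[[0.004,0.01,0.006],[-0.002,-0.004,0.013],0.7],[[0.005,0.009,0.007],[-0.002,-0.004,0.013],0.7]]
```

Request:
{"name": "carry_out", "arguments": {
  "increments": [
    [[0.004, 0.01, 0.003], [-0.002, -0.003, 0.008], 0.7],
    [[0.004, 0.01, 0.005], [-0.002, -0.003, 0.01], 0.7],
    [[0.005, 0.01, 0.006], [-0.002, -0.003, 0.012], 0.7],
    [[0.005, 0.01, 0.007], [-0.002, -0.003, 0.012], 0.7],
    [[0.005, 0.009, 0.006], [-0.002, -0.003, 0.012], 0.7],
    [[0.005, 0.007, 0.006], [-0.002, -0.002, 0.01], 0.7],
    [[0.002, 0.002, 0.003], [0, 0, 0], 0.7]
  ]
}}

```text
time: 24.85
tool_pos: [541.2, -2.1, 133.1]
tcp_rot: [-179.9, 0.1, 6.2]
ft_force: [-0.7, -0.2, -6.2]
finger_gap: 33.0
```

```bash
python3 look.py w17; python3 p.py 536.3 -0.6 120 5.6 3 0.7
```

```text
[541.1  -2.1 132.7] [-1.799e+02  1.000e-01  6.200e+00] 24.9 [ 0.2  0.1 -6.8]
[[[-0.0015,-0.0007,0.0042],[-0.001,0.001,0.004],0.7],[[-0.0015,-0.0006,0.0043],[-0.001,0.001,0.004],0.7],[[-0.0016,-0.0007,0.0042],[-0.001,0.001,0.004],0.7]]
```

View pics/w17.png

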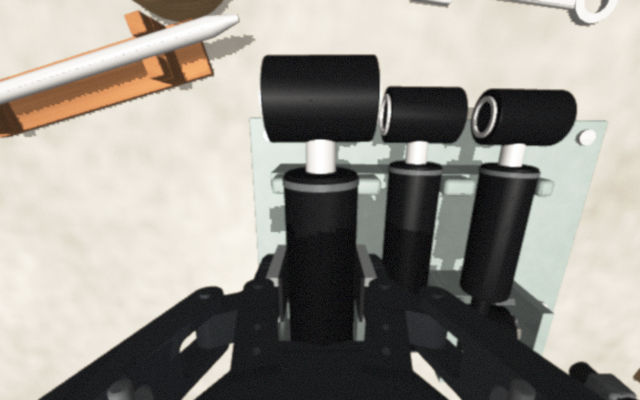

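Request:
{"name": "carry_out", "arguments": {
  "increments": [
    [[-0.002, -0.0007, 0.003], [-0.001, 0.001, 0.004], 0.7],
    [[-0.002, -0.0006, 0.003], [0, 0.001, 0.004], 0.7],
    [[-0.001, 0, 0.003], [0, 0.001, 0.003], 0.7],
    [[-0.001, 0, 0.003], [0, 0.001, 0], 0.7],
    [[0, 0, 0.002], [0, 0.001, 0], 0.7]
  ]
}}

```text
time: 25.4
tool_pos: [534.3, -0.1, 118.2]
tcp_rot: [-179.9, -0.2, 5.6]
ft_force: [0.3, -0.4, -6.5]
finger_gap: 33.8
```

```bash
python3 p.py 536.3 -0.6 85 5.6 5 0.7
```

```text
[ 5.343e+02 -1.000e-01  1.182e+02] [-179.9   -0.2    5.6] 25.4 [ 0.3 -0.4 -6.5]
[[[0,0,0.007],[0,-0.001,0],0.7],[[0,0,0.007],[0,-0.001,0],0.7],[[0.001,0,0.006],[0,-0.001,0],0.7],[[0,0,0.007],[0,-0.001,0],0.7],[[0.001,0.001,0.006],[0,-0.001,0],0.7]]
```

Request:
{"name": "carry_out", "arguments": {
  "increments": [
    [[0.001, 0, 0.006], [0, 0, 0], 0.7],
    [[0.001, 0, 0.007], [0, 0, 0], 0.7],
    [[0.001, 0, 0.006], [0, 0, 0], 0.7],
    [[0, 0, 0.006], [0, 0, 0], 0.7],
    [[0, 0, 0.004], [0, 0, 0], 0.7],
    [[0, 0, 0.001], [0, 0, 0], 0.7]
  ]
}}

```text
time: 26.0
tool_pos: [537.4, 0.5, 85.1]
tcp_rot: [-179.9, -0.2, 5.6]
ft_force: [-0.6, 0.5, -6.8]
finger_gap: 33.1
```

```bash
python3 look.py w18; python3 p.py 536.3 -0.6 73 5.6 4 0.7
```

```text
[5.373e+02 4.000e-01 8.510e+01] [-179.9   -0.2    5.6] 26.05 [-0.6 -0.4 -7.3]
[[[-0.0003,0.0002,0.003],[0,-0.001,0],0.7],[[-0.0003,0.0003,0.003],[0,-0.001,0],0.7],[[-0.0003,0.0002,0.0031],[0,-0.001,0],0.7],[[-0.0002,0.0003,0.003],[0,-0.001,0],0.7]]
```

View pics/w18.png

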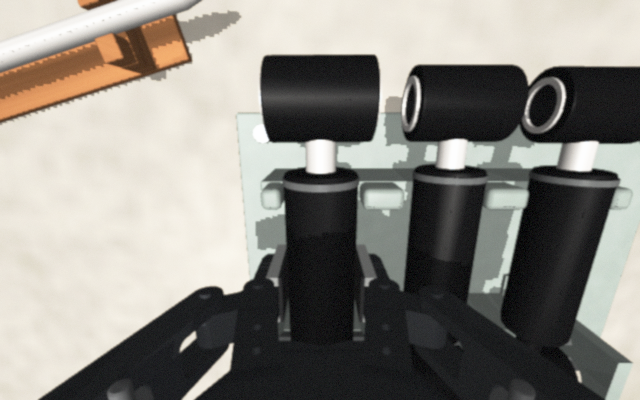

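Request:
{"name": "carry_out", "arguments": {
  "increments": [
    [[0, 0, 0.003], [0, 0, 0], 0.7],
    [[0, 0, 0.003], [0, 0, 0], 0.7],
    [[0, 0, 0.003], [0, 0, 0], 0.7],
    [[0, 0, 0.003], [0, 0, 0], 0.7],
    [[0, 0, 0.002], [0, 0, 0], 0.7],
    [[0, 0, 0.001], [0, 0, 0], 0.7]
  ]
}}

```text
time: 26.65
tool_pos: [537.7, 0.2, 70.8]
tcp_rot: [-179.9, -0.2, 5.6]
ft_force: [-7.4, -0.1, 7.3]
finger_gap: 33.8
```

Request:
{"name": "carry_out", "arguments": {
  "increments": [
    [[0, 0, 0], [0, 0, 0], 0.4],
    [[0, 0, 0], [0, 0, 0], 0.4],
    [[0, 0, -0.002], [0, 0, 0], 0.4],
    [[0, 0, -0.012], [0, 0, 0], 0.4],
    [[0, 0, -0.02], [0, 0, 0], 0.4],
    [[0, 0, -0.03], [0, 0, 0], 0.4],
    [[0, 0, -0.03], [0, 0, 0], 0.4],
    [[0, 0, -0.03], [0, 0, 0], 0.4],
    [[-0.02, 0, -0.03], [0, 0, 0], 0.4],
    [[-0.03, 0, -0.02], [0, 0, 0], 0.4],
    [[-0.03, 0, 0], [0, 0, 0], 0.4],
    [[-0.02, 0, 0], [0, 0, 0], 0.4]
  ]
}}

```text
time: 27.85
tool_pos: [440.5, -10.2, 264.7]
tcp_rot: [179.8, -1.4, 5.7]
ft_force: [-0.4, -0.3, 0.2]
finger_gap: 51.3
```

Request:
{"name": "carry_out", "arguments": {
  "increments": [
    [[-0.02, 0, 0], [0, 0, 0], 0.4],
    [[0, 0, 0], [0, 0, 0], 0.4]
  ]
}}

```text
time: 28.05
tool_pos: [419.4, -12.5, 268.2]
tcp_rot: [179.7, -1.8, 5.7]
ft_force: [0.8, -0.3, -0.0]
finger_gap: 51.2
```

```bash
python3 look.py w19; python3 - <<'E'
from h import *
from bench import r
import pickle
s=pickle.load(open("w19.pkl","rb")); c=np.load("car.npy"); th=np.linspace(0,2*np.pi,24)
pts=[]
for y in (66,0,-66):
    for x in (0,165): pts+= [(x+18*np.cos(t),y+23,80+18*np.sin(t)) for t in th]
crop(s,180,0,640,330,1.7,"chk3.png",proj(s,W(c,pts)))
s=r.snapshot("side"); crop(s,280,170,450,310,4.5,"s19.png")
E
```

```text
(no output)
```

View pics/chk3.png

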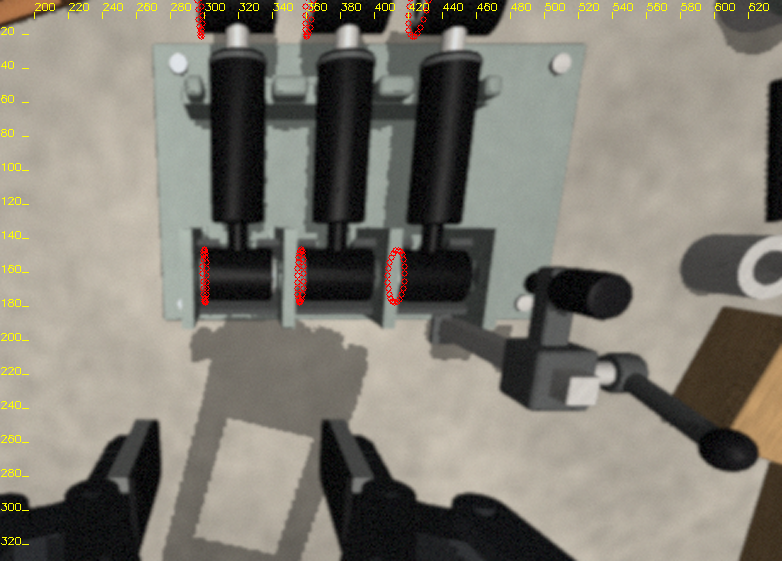

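View pics/s19.png

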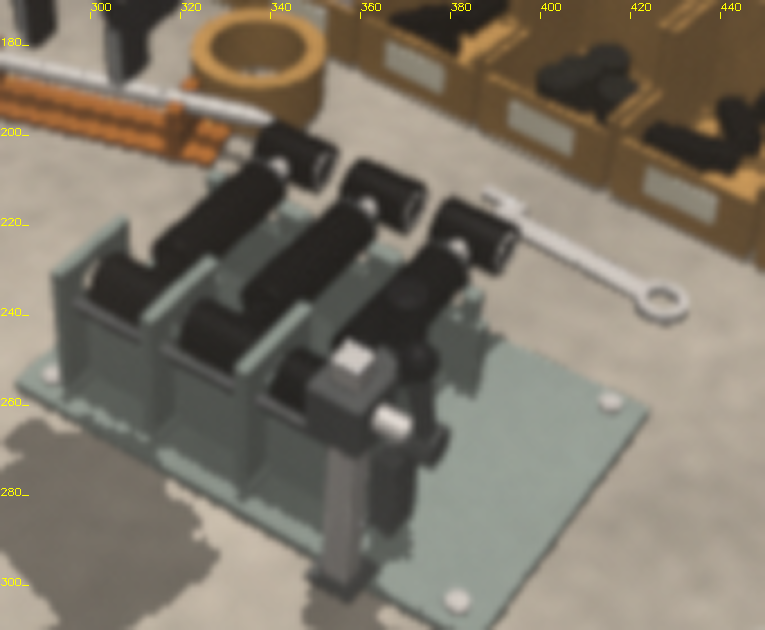

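```bash
python3 p.py 480 190 240 21 9 0.5
```

```text
[421.  -12.4 268. ] [179.7  -1.8   5.7] 28.15 [ 0.3 -1.5  0.1]
[[[0.009,-0.022,0.003],[0.001,-0.003,-0.03],0.5],[[0.009,-0.021,0.003],[0.001,-0.003,-0.03],0.5],[[0.01,-0.021,0.003],[0.001,-0.003,-0.03],0.5],[[0.011,-0.021,0.003],[0.001,-0.003,-0.03],0.5],[[0.011,-0.021,0.003],[0.001,-0.003,-0.03],0.5],[[0.012,-0.02,0.004],[0.001,-0.003,-0.03],0.5],[[0.012,-0.02,0.003],[0.001,-0.003,-0.03],0.5],[[0.013,-0.019,0.004],[0.001,-0.003,-0.03],0.5],[[0.014,-0.019,0.003],[0.001,-0.003,-0.03],0.5]]
```

Request:
{"name": "carry_out", "arguments": {
  "increments": [
    [[0.009, -0.022, 0.003], [0.001, -0.003, -0.03], 0.5],
    [[0.009, -0.021, 0.003], [0.001, -0.003, -0.03], 0.5],
    [[0.01, -0.021, 0.003], [0.001, -0.003, -0.03], 0.5],
    [[0.011, -0.021, 0.003], [0.001, -0.003, -0.03], 0.5],
    [[0.011, -0.021, 0.003], [0.001, -0.003, -0.03], 0.5],
    [[0.012, -0.02, 0.004], [0.001, -0.003, -0.03], 0.5],
    [[0.012, -0.02, 0.003], [0.001, -0.003, -0.03], 0.5],
    [[0.01, -0.014, 0.004], [0.001, -0.003, -0.03], 0.5],
    [[0.006, -0.006, 0.003], [0.001, -0.003, -0.03], 0.5],
    [[0, 0, 0], [0, 0, 0], 0.5],
    [[0, 0, 0], [0, 0, 0], 0.5]
  ]
}}

```text
time: 29.25
tool_pos: [485.1, 178.5, 240.0]
tcp_rot: [179.9, -0.3, 21.7]
ft_force: [-0.6, 0.8, -1.0]
finger_gap: 42.8
```

```bash
python3 look.py w20; python3 -c "
from bench import r
print(r.sense()['tool_pos'],r.sense()['tcp_rot'])"
```

```text
[485.02486067 178.30781555 240.08182259] [179.89035242  -0.32206517  21.71038522]
```

View pics/w20.png

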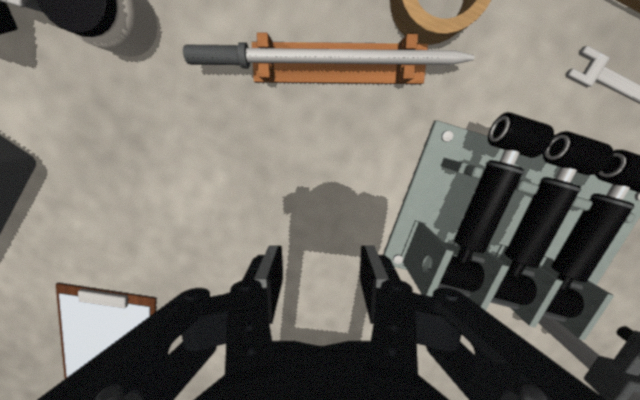

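```bash
python3 - <<'E'
from h import *
import pickle
s=pickle.load(open("w20.pkl","rb")); crop(s,175,20,335,100,5,"w20a.png"); crop(s,335,20,495,100,5,"w20b.png")
E
```

```text
(no output)
```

View pics/w20a.png

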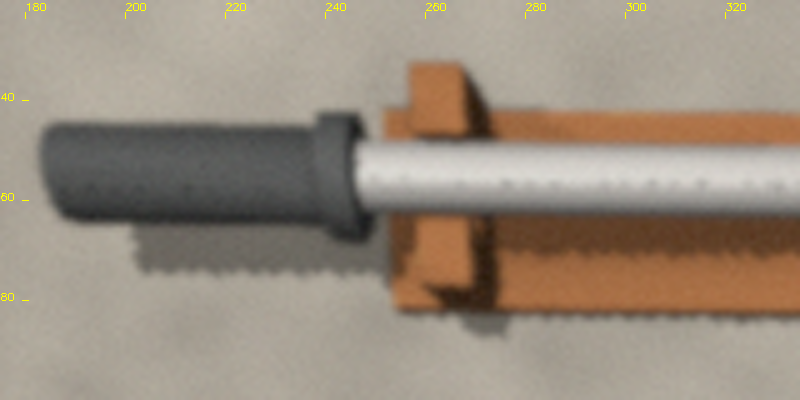

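View pics/w20b.png

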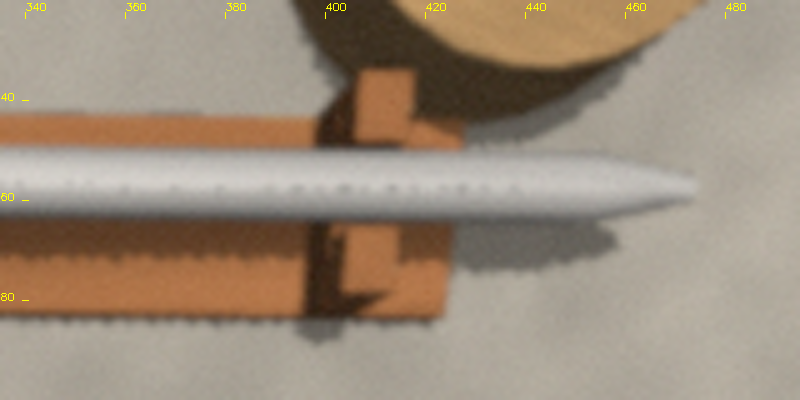

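```bash
python3 - <<'E'
from h import *
import pickle
s=pickle.load(open("w20.pkl","rb"))
E=atz(s,183.5,54.5,37);O=atz(s,246.5,55.4,37);T=atz(s,474,57.4,37)
u=(T-E)/np.linalg.norm(T-E)
print(E,O,T,np.linalg.norm(T-O),np.linalg.norm(O-E),np.degrees(np.arctan2(u[1],u[0])))
O2=T-250*u; print("O",O,O2,"grip -34",(O+O2)/2-34*u)
E
```

```text
[565.08078388 373.4893571   37.        ] [590.00089727 308.63528691  37.        ] [681.52774779  73.9184121   37.        ] 251.930894667058 69.47706435383017 -68.75827488352978
O [590.00089727 308.63528691  37.        ] [590.95189024 306.93346317  37.        ] grip -34 [578.15807713 339.47442199  37.        ]
```

```bash
python3 p.py 578 339.5 130 111.2 13 0.45
```

```text
[485.  178.3 240.1] [179.9  -0.3  21.7] 29.3 [ 0.2 -0.1  0. ]
[[[0.011,-0.009,0.009],[0,0,-0.12],0.45],[[0.012,-0.007,0.008],[0,0,-0.12],0.45],[[0.013,-0.006,0.009],[0,0,-0.12],0.45],[[0.014,-0.004,0.008],[0,0,-0.12],0.45],[[0.014,-0.003,0.009],[0,0,-0.12],0.45],[[0.014,-0.001,0.008],[0,0,-0.12],0.45],[[0.014,0.001,0.009],[0,0,-0.12],0.45],[[0.014,0.002,0.008],[0,0,-0.12],0.45],[[0.014,0.004,0.009],[0,0,-0.12],0.45],[[0.013,0.006,0.008],[0,0,-0.12],0.45],[[0.013,0.007,0.009],[0,0,-0.12],0.45],[[0.011,0.009,0.008],[0,0,-0.12],0.45]]
[[[0.011,0.01,0.009],[0,0,-0.12],0.45]]
```

Request:
{"name": "carry_out", "arguments": {
  "increments": [
    [[0.011, -0.009, 0.009], [0, 0, -0.12], 0.45],
    [[0.012, -0.007, 0.008], [0, 0, -0.12], 0.45],
    [[0.013, -0.006, 0.009], [0, 0, -0.12], 0.45],
    [[0.014, -0.004, 0.008], [0, 0, -0.12], 0.45],
    [[0.014, -0.003, 0.009], [0, 0, -0.12], 0.45],
    [[0.014, -0.001, 0.008], [0, 0, -0.12], 0.45],
    [[0.014, 0.001, 0.009], [0, 0, -0.12], 0.45],
    [[0.014, 0.002, 0.008], [0, 0, -0.12], 0.45],
    [[0.014, 0.004, 0.009], [0, 0, -0.12], 0.45],
    [[0.013, 0.006, 0.008], [0, 0, -0.12], 0.45],
    [[0.013, 0.007, 0.009], [0, 0, -0.12], 0.45],
    [[0.011, 0.009, 0.008], [0, 0, -0.12], 0.45]
  ]
}}

```text
time: 30.5
tool_pos: [577.6, 320.6, 143.4]
tcp_rot: [179.0, 0.2, 106.2]
ft_force: [0.2, -0.3, 1.5]
finger_gap: 47.1
```

```bash
python3 p.py 578 339.5 120 111.2 5 0.45
```

```text
[577.6 320.6 143.4] [179.    0.2 106.2] 30.5 [ 0.2 -0.3  1.5]
[[[0.004,0.001,0.005],[0.003,0.001,-0.018],0.45],[[0.004,0.001,0.005],[0.003,0.001,-0.018],0.45],[[0.003,0.001,0.004],[0.003,0.001,-0.018],0.45],[[0.003,0.001,0.005],[0.003,0.001,-0.018],0.45],[[0.004,0.002,0.004],[0.003,0.001,-0.018],0.45]]
```

Request:
{"name": "carry_out", "arguments": {
  "increments": [
    [[0.003, 0.001, 0.005], [0.003, 0.001, 0], 0.45],
    [[0.003, 0.001, 0.005], [0.003, 0.001, -0.01], 0.45],
    [[0.003, 0.001, 0.004], [0.003, 0.001, -0.01], 0.45],
    [[0.003, 0.001, 0.003], [0.003, 0.001, 0], 0.45],
    [[0, 0, 0], [0, 0, 0], 0.45],
    [[0, 0, 0], [0, 0, 0], 0.45]
  ]
}}

```text
time: 31.1
tool_pos: [578.7, 331.1, 125.7]
tcp_rot: [179.8, 0.0, 106.8]
ft_force: [0.1, -0.3, 0.1]
finger_gap: 46.7
```

```bash
python3 look.py w21; python3 p.py 578 339.5 70 111.2 5 0.45
```

```text
[578.7 331.1 125.6] [179.8   0.  106.8] 31.15 [0.4 0.2 0.8]
[[[0.002,0,0.011],[0.001,0,-0.015],0.45],[[0.002,0,0.011],[0.001,0,-0.015],0.45],[[0.001,0.001,0.011],[0.001,0,-0.015],0.45],[[0.002,0,0.011],[0.001,0,-0.015],0.45],[[0.001,0.001,0.012],[0.001,0,-0.015],0.45]]
```

View pics/w21.png

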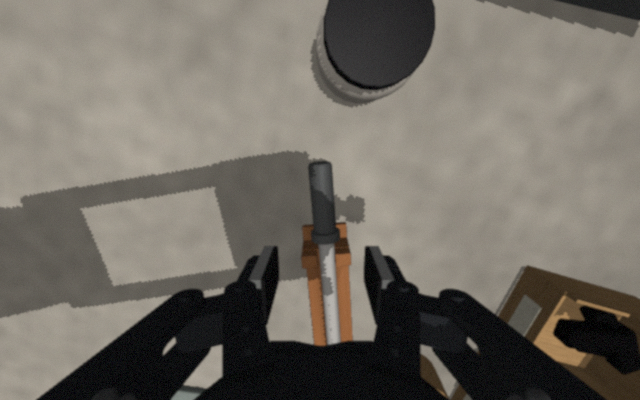

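Request:
{"name": "carry_out", "arguments": {
  "increments": [
    [[0.002, 0, 0.012], [0.001, 0, -0.018], 0.45],
    [[0.002, 0, 0.013], [0.001, 0, -0.018], 0.45],
    [[0.002, 0.001, 0.013], [0.001, 0, -0.018], 0.45],
    [[0.002, 0, 0.012], [0.001, 0, -0.018], 0.45],
    [[0.001, 0, 0.006], [0, 0, -0.01], 0.45],
    [[0, 0, 0], [0, 0, 0], 0.45]
  ]
}}

```text
time: 31.75
tool_pos: [575.6, 340.2, 63.4]
tcp_rot: [-179.8, 0.1, 111.9]
ft_force: [0.2, 0.3, 0.1]
finger_gap: 46.8
```

```bash
python3 look.py w22; python3 p.py 578 339.5 19 111.2 4 0.45
```

```text
[575.7 340.2  63.8] [-1.798e+02  1.000e-01  1.119e+02] 31.8 [-0.3 -1.4  0.1]
[[[-0.0004,0.0005,0.0112],[-0.001,0,0.003],0.45],[[-0.0003,0.0005,0.0112],[-0.001,0,0.003],0.45],[[-0.0004,0.0005,0.0112],[-0.001,0,0.003],0.45],[[-0.0003,0.0004,0.0112],[-0.001,0,0.003],0.45]]
```

View pics/w22.png

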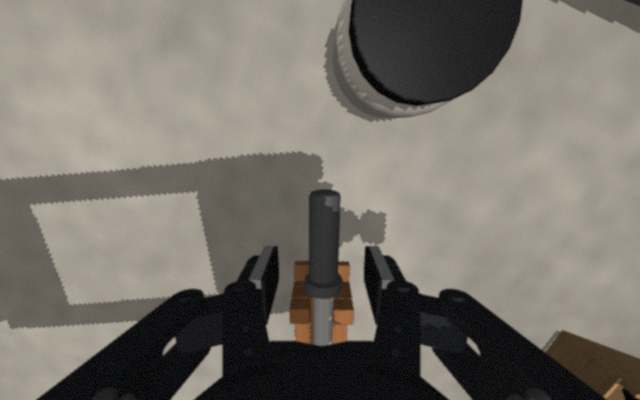

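Request:
{"name": "carry_out", "arguments": {
  "increments": [
    [[0, 0.0005, 0.012], [0, 0, 0.003], 0.45],
    [[0, 0.0005, 0.012], [0, 0, 0.003], 0.45],
    [[0, 0.0005, 0.012], [0, 0, 0.003], 0.45],
    [[0, 0.0005, 0.008], [0, 0, 0.003], 0.45],
    [[0, 0, 0], [0, 0, 0], 0.45]
  ]
}}

```text
time: 32.3
tool_pos: [578.4, 341.0, 16.9]
tcp_rot: [-179.9, 0.1, 111.1]
ft_force: [-0.6, 0.0, -0.4]
finger_gap: 47.1
```

```bash
python3 look.py w23; python3 p.py 578 339.5 19 111.2 2 0.45
```

```text
[578.6 341.1  17.5] [-1.800e+02  1.000e-01  1.111e+02] 32.35 [-0.2 -0.3 -1. ]
[[[-0.0006,-0.0006,-0.0008],[0,0,-0.001],0.45],[[-0.0007,-0.0006,-0.0007],[0,0,-0.001],0.45]]
```

View pics/w23.png

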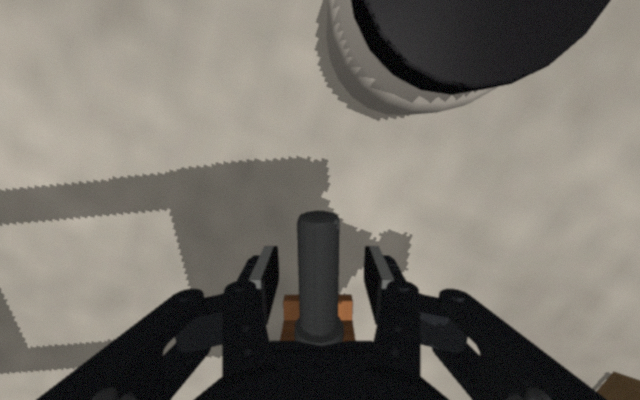

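Request:
{"name": "carry_out", "arguments": {
  "increments": [
    [[0, 0, 0], [0, 0, 0], 0.9],
    [[0, 0, 0], [0, 0, 0], 0.9],
    [[0, 0, 0], [0, 0, 0], 0.9],
    [[0, 0, 0], [0, 0, 0], 0.9],
    [[0, 0, 0], [0, 0, 0], 0.9]
  ],
  "newtons": 115
}}

```text
time: 32.85
tool_pos: [577.9, 341.0, 18.5]
tcp_rot: [-179.9, 0.0, 111.1]
ft_force: [-0.4, 0.2, -1.8]
finger_gap: 16.8
```

Request:
{"name": "carry_out", "arguments": {
  "increments": [
    [[0, 0, -0.004], [0, 0, 0], 0.9],
    [[0, 0, -0.008], [0, 0, 0], 0.9],
    [[0, 0, -0.012], [0, 0, 0], 0.9],
    [[0, 0, -0.012], [0, 0, 0], 0.9],
    [[0, 0, -0.012], [0, 0, 0], 0.9],
    [[0, 0, -0.006], [0, 0, 0], 0.9]
  ]
}}

```text
time: 33.45
tool_pos: [578.8, 341.6, 77.8]
tcp_rot: [-180.0, 0.0, 111.1]
ft_force: [1.0, 0.1, -2.1]
finger_gap: 16.9
```

```bash
python3 look.py w24; python3 - <<'E'
from bench import r
from h import *
s=r.snapshot("side"); crop(s,220,130,380,230,5,"s24.png")
st=r.sense();print(st["finger_gap"],st["tool_pos"],st["tcp_rot"],st["ft_force"],st["wrist_torque"])
E
```

```text
16.900460950586158 [579.09369411 341.77635457  77.66806347] [1.79956656e+02 1.55659388e-03 1.11079991e+02] [-0.16760906  0.70055842 -2.10588207] [0.21791476 0.05949378 0.00187427]
```

View pics/s24.png

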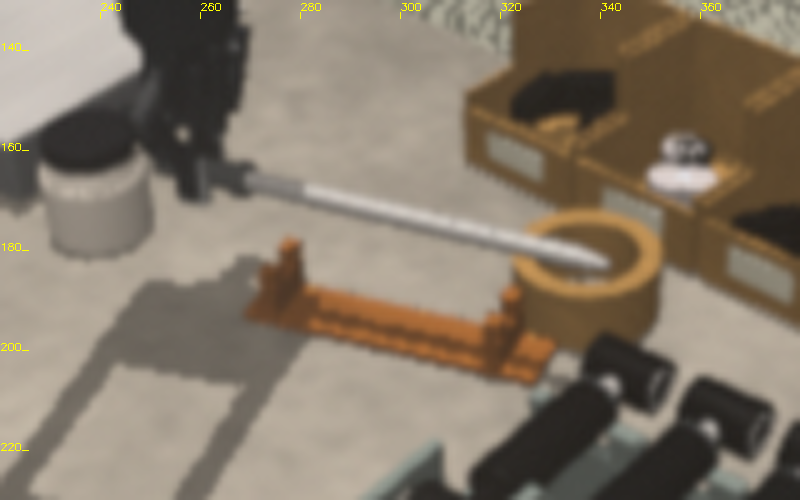

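View pics/w24.png

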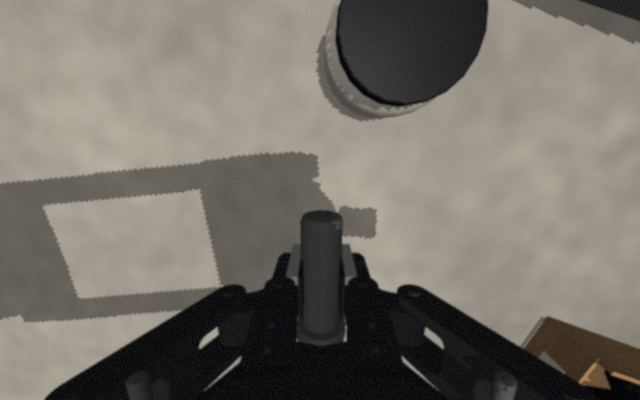

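```bash
python3 - <<'E'
from bench import r
from h import *
s=r.snapshot("side")
for d in (0,2,4,6):
    a=np.radians(d); u=np.array([.362*np.cos(a),-.932*np.cos(a),-np.sin(a)])
    G=np.array([579.1,341.8,96.7]); print(d,proj(s,[G+285.4*u,G+(35.4)*u,G-30*u]).round(1).tolist())
E
```

```text
0 [[342.1, 181.5], [269.8, 166.2], [252.2, 162.5]]
2 [[342.0, 184.1], [269.8, 166.5], [252.2, 162.2]]
4 [[341.8, 186.7], [269.8, 166.8], [252.2, 161.9]]
6 [[341.5, 189.2], [269.8, 167.1], [252.1, 161.7]]
```

```bash
python3 p.py 418.4 352.6 125 95.6 8 0.9
```

```text
[578.4 341.4  76.3] [-179.9    0.   111.1] 33.6 [-0.5  0.4 -2.4]
[[[0.008,-0.018,-0.006],[0,0,0.034],0.9],[[0.008,-0.018,-0.006],[0,0,0.034],0.9],[[0.007,-0.019,-0.006],[0,0,0.034],0.9],[[0.007,-0.019,-0.006],[0,0,0.034],0.9],[[0.006,-0.019,-0.006],[0,0,0.034],0.9],[[0.005,-0.019,-0.006],[0,0,0.034],0.9],[[0.005,-0.02,-0.006],[0,0,0.034],0.9],[[0.004,-0.02,-0.007],[0,0,0.034],0.9]]
```

Request:
{"name": "carry_out", "arguments": {
  "increments": [
    [[0.004, -0.008, -0.012], [0, 0, 0.015], 0.9],
    [[0.008, -0.018, -0.01], [0, 0, 0.034], 0.9],
    [[0.007, -0.019, -0.008], [0, 0, 0.034], 0.9],
    [[0.007, -0.019, -0.006], [0, 0, 0.034], 0.9],
    [[0.006, -0.019, -0.006], [0, 0, 0.034], 0.9],
    [[0.005, -0.019, -0.006], [0, 0, 0.034], 0.9],
    [[0.005, -0.018, -0.004], [0, 0, 0.034], 0.9],
    [[0.004, -0.012, -0.002], [0, 0, 0.02], 0.9],
    [[0, -0.005, 0], [0, 0, 0.01], 0.9],
    [[0, 0, 0], [0, 0, 0], 0.9]
  ]
}}

```text
time: 34.6
tool_pos: [424.4, 348.3, 124.0]
tcp_rot: [-179.3, 0.3, 96.2]
ft_force: [0.3, 0.7, -2.6]
finger_gap: 16.8
```

```bash
python3 p.py 418.4 352.6 90 95.6 6 0.9
```

```text
[424.4 348.3 124. ] [-179.3    0.3   96.2] 34.6 [ 0.3  0.7 -2.6]
[[[0.001,-0.001,0.006],[-0.002,0.001,0.002],0.9],[[0.001,-0.001,0.006],[-0.002,0.001,0.002],0.9],[[0.001,-0.001,0.006],[-0.002,0.001,0.002],0.9],[[0.001,-0.001,0.005],[-0.002,0.001,0.002],0.9],[[0.001,-0.001,0.006],[-0.002,0.001,0.002],0.9],[[0,0,0.005],[-0.002,0.001,0.002],0.9]]
```

Request:
{"name": "carry_out", "arguments": {
  "increments": [
    [[0.001, -0.001, 0.006], [-0.002, 0.001, 0.002], 0.9],
    [[0.001, -0.001, 0.01], [-0.002, 0.001, 0.002], 0.9],
    [[0.001, -0.001, 0.01], [-0.002, 0.001, 0.002], 0.9],
    [[0.001, -0.001, 0.01], [-0.002, 0.001, 0.002], 0.9],
    [[0.001, -0.001, 0.01], [-0.002, 0.001, 0.002], 0.9],
    [[0, 0, 0.008], [-0.002, 0.001, 0], 0.9],
    [[0, 0, 0.004], [0, 0, 0], 0.9],
    [[0, 0, 0], [0, 0, 0], 0.9]
  ]
}}

```text
time: 35.4
tool_pos: [418.4, 350.9, 57.4]
tcp_rot: [-179.8, 0.1, 95.5]
ft_force: [-0.6, -0.3, -3.3]
finger_gap: 17.2
```

```bash
python3 p.py 418.4 352.6 62 95.6 2 0.9; python3 - <<'E'
from bench import r
from h import *
c=np.load("car.npy")
s=r.snapshot("side"); st=r.sense(); P,R=pose(st)
pts=[P+R.apply([-285.4,0,-19]),P+R.apply([-35.4,0,-19])]+list(W(c,[[0,103,80],[0,37,80],[32,103,105],[-32,103,105]]))
crop(s,190,150,390,290,4,"s25.png",proj(s,pts)); print(np.round(pts,1))
t=r.snapshot("top"); crop(t,220,170,390,270,4.5,"t25.png",proj(t,pts))
E
```

```text
[418.4 350.9  57.4] [-1.798e+02  1.000e-01  9.550e+01] 35.4 [-0.6 -0.3 -3.3]
[[[0.0008,0.0001,-0.0023],[-0.002,0.001,-0.001],0.9],[[0.0008,0.0001,-0.0023],[-0.002,0.001,-0.001],0.9]]
[[446.1  67.   77.2]
 [422.  315.8  76.8]
 [450.3  28.8  80. ]
 [456.7 -36.9  80. ]
 [482.1  31.9 105. ]
 [418.4  25.7 105. ]]
```

View pics/s25.png

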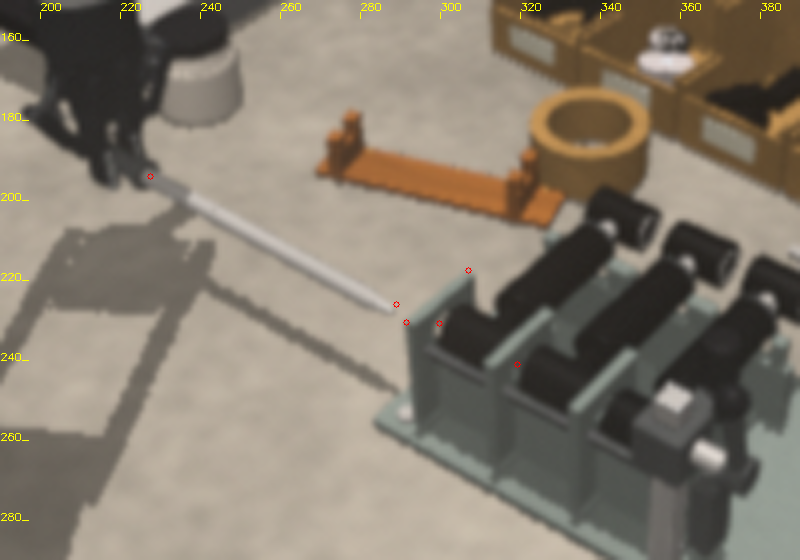

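View pics/t25.png

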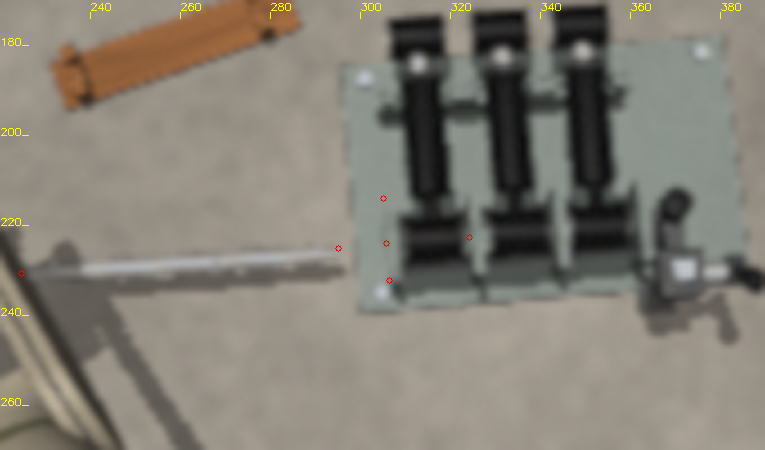

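Request:
{"name": "carry_out", "arguments": {
  "increments": [
    [[0, 0, -0.002], [-0.001, -0.005, -0.005], 0.9],
    [[0, 0, -0.002], [-0.001, -0.005, -0.005], 0.9],
    [[0, 0, -0.001], [-0.001, -0.002, -0.001], 0.9],
    [[0, 0, 0], [0, 0, 0], 0.9]
  ]
}}

```text
time: 35.9
tool_pos: [420.4, 352.3, 66.1]
tcp_rot: [179.7, 0.7, 96.2]
ft_force: [0.1, 0.1, -2.5]
finger_gap: 17.2
```

```bash
cat > rodchk.py <<'E'
import sys
from bench import r
from h import *
c=np.load("car.npy"); n=sys.argv[1]
s=r.snapshot("side"); st=r.sense(); P,R=pose(st)
print(P.round(1),st["tcp_rot"].round(2),st["ft_force"].round(1),st["time"],round(st["finger_gap"],1))
O=P+R.apply([-35.4,0,-19]); 
# carrier coords of TCP
co,si=np.cos(c[2]),np.sin(c[2]); d=P[:2]-c[:2]; print("TCP in carrier",(co*d[0]+si*d[1]).round(1),(-si*d[0]+co*d[1]).round(1),"yaw rel",(st["tcp_rot"][2]-np.degrees(c[2])).round(2))
pts=[O,P+R.apply([-285.4,0,-19])]+list(W(c,[[0,103,80],[0,37,80]]))
crop(s,230,170,390,290,5,"s%s.png"%n,proj(s,pts))
t=r.snapshot("top"); crop(t,230,190,390,260,5,"t%s.png"%n,proj(t,pts))
E
python3 rodchk.py 26
```

```text
[420.5 352.4  66.1] [179.73   0.7   96.22] [ 0.4 -0.1 -2.4] 35.95 16.6
TCP in carrier 2.1 427.9 yaw rel 90.59
```

View pics/s26.png

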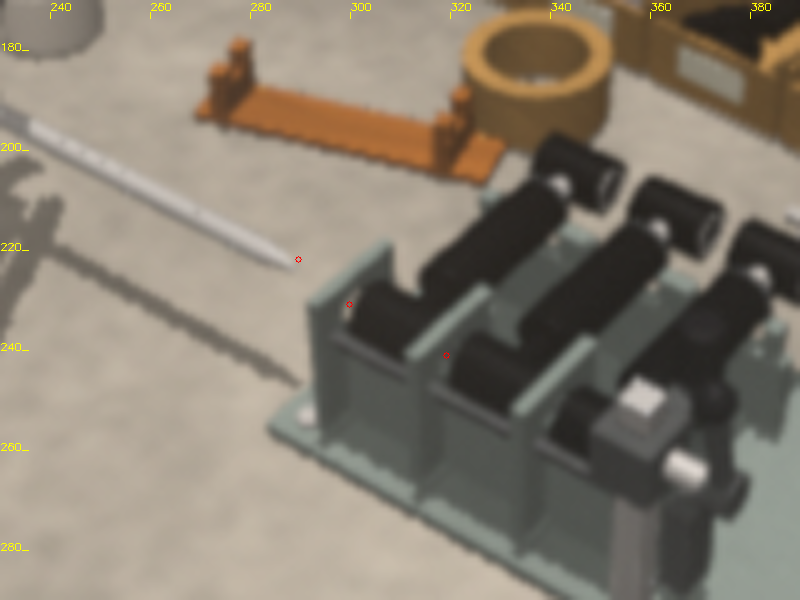

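View pics/t26.png

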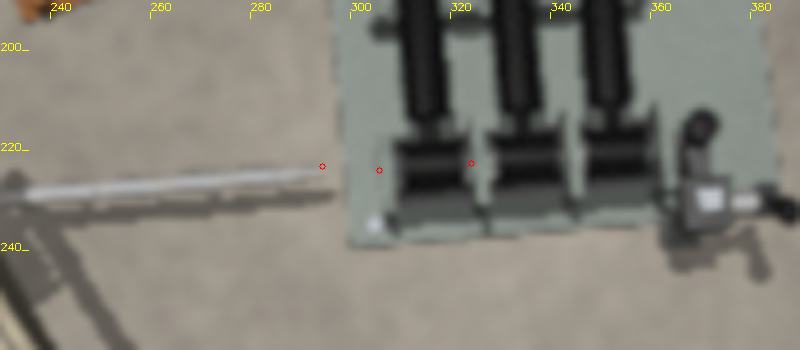

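Request:
{"name": "carry_out", "arguments": {
  "increments": [
    [[0, -0.001, 0.001], [0, 0, 0.001], 0.9],
    [[-0.005, -0.0005, 0.001], [0, 0, 0], 0.9],
    [[-0.007, 0, 0.001], [0, 0, 0], 0.9],
    [[-0.007, 0, 0.001], [0, 0, 0], 0.9],
    [[-0.006, 0, 0], [0, 0, 0], 0.9],
    [[0, 0, 0], [0, 0, 0], 0.9]
  ]
}}

```text
time: 36.6
tool_pos: [421.2, 324.2, 61.2]
tcp_rot: [179.8, 0.8, 96.1]
ft_force: [0.4, -0.3, -2.8]
finger_gap: 17.1
```

```bash
python3 rodchk.py 27
```

```text
[421.1 324.5  61.2] [179.82   0.75  96.13] [ 0.5  0.1 -2.2] 36.65 16.9
TCP in carrier -0.0 400.1 yaw rel 90.51
```

View pics/s27.png

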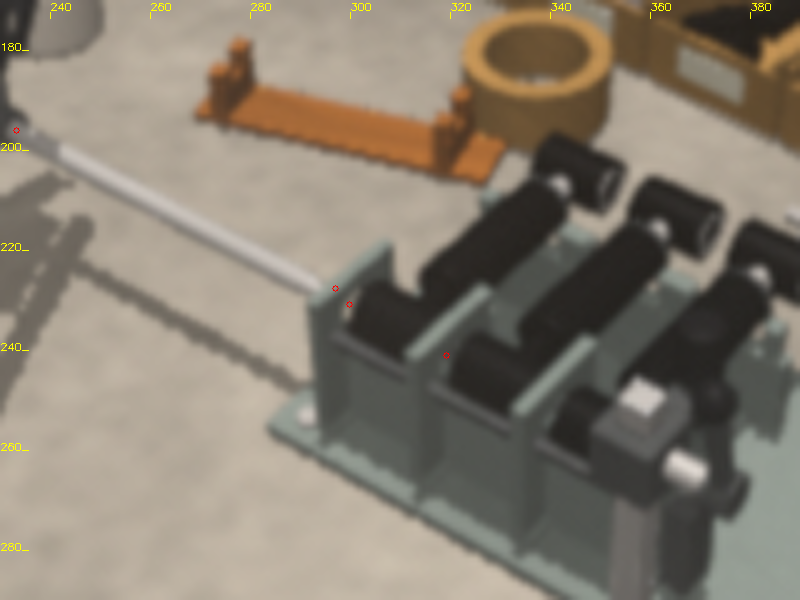

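View pics/t27.png

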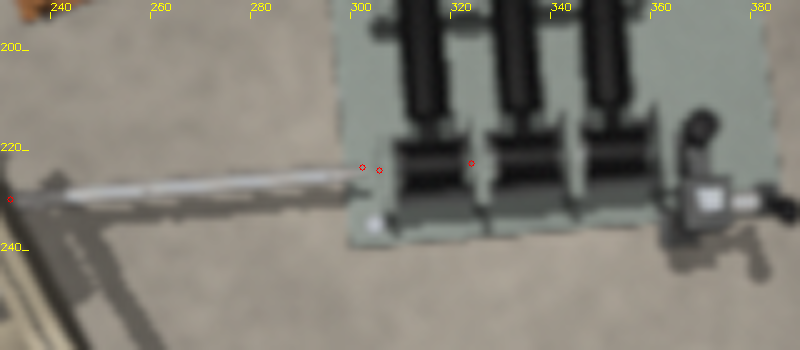

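Request:
{"name": "carry_out", "arguments": {
  "increments": [
    [[-0.005, 0, 0], [0, 0, 0], 0.9],
    [[-0.007, 0, 0], [0, 0, 0], 0.9],
    [[-0.007, 0, 0], [0, 0, 0], 0.9],
    [[-0.006, 0, 0], [0, 0, 0], 0.9],
    [[0, 0, 0], [0, 0, 0], 0.9]
  ]
}}

```text
time: 37.2
tool_pos: [424.2, 298.2, 61.9]
tcp_rot: [179.8, 0.7, 96.2]
ft_force: [-0.2, -0.4, -2.3]
finger_gap: 16.6
```

```bash
python3 rodchk.py 28
```

```text
[424.2 298.5  62. ] [179.77   0.71  96.18] [ 1.  -0.  -1.5] 37.25 17.0
TCP in carrier 0.5 374.0 yaw rel 90.55
```

View pics/s28.png

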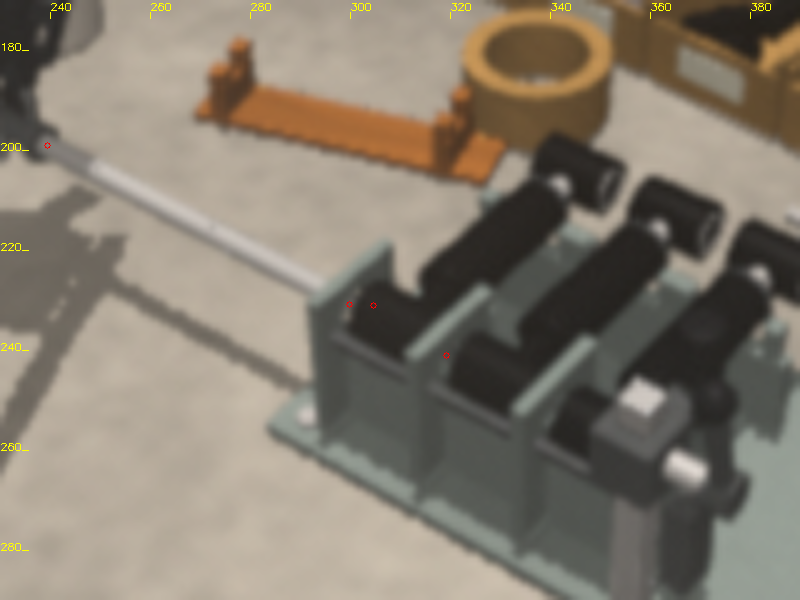

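View pics/t28.png

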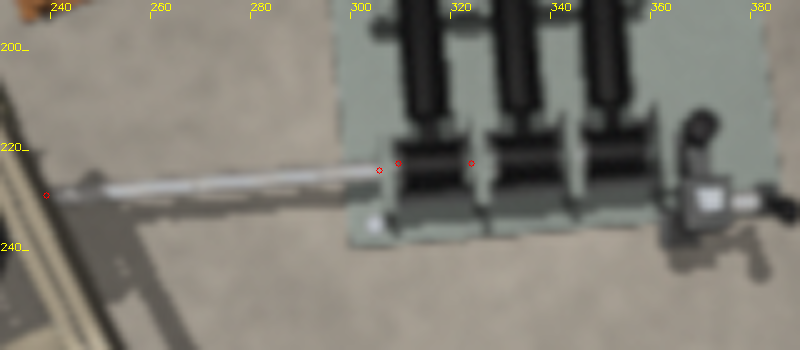

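Request:
{"name": "carry_out", "arguments": {
  "increments": [
    [[-0.006, 0, 0], [0, 0, 0], 0.9],
    [[-0.008, 0, 0], [0, 0, 0], 0.9],
    [[-0.008, 0, 0], [0, 0, 0], 0.9],
    [[-0.008, 0, 0], [0, 0, 0], 0.9],
    [[-0.004, 0, 0], [0, 0, 0], 0.9]
  ]
}}

```text
time: 37.8
tool_pos: [428.0, 262.9, 62.5]
tcp_rot: [179.8, 0.7, 96.3]
ft_force: [0.5, 0.1, -1.0]
finger_gap: 17.0
```

```bash
python3 rodchk.py 29
```

```text
[428.1 262.6  62.4] [179.77   0.71  96.25] [-1.1  0.1 -1.9] 37.85 17.2
TCP in carrier 0.8 337.8 yaw rel 90.63
```

Request:
{"name": "carry_out", "arguments": {
  "increments": [
    [[-0.006, -0.0005, 0.001], [0, 0, 0], 0.9],
    [[-0.008, -0.0005, 0.0005], [0, 0, 0], 0.9],
    [[-0.008, 0, 0], [0, 0, 0.001], 0.9],
    [[-0.008, 0, 0], [0, 0, 0.001], 0.9],
    [[-0.004, 0, 0], [0, 0, 0], 0.9]
  ]
}}

```text
time: 38.4
tool_pos: [430.9, 227.0, 61.4]
tcp_rot: [179.7, 0.7, 96.2]
ft_force: [-0.4, -0.8, -2.6]
finger_gap: 16.9
```

```bash
python3 rodchk.py 30
```

```text
[431.  226.7  61.4] [179.74   0.69  96.15] [ 0.3  0.7 -1.9] 38.45 17.1
TCP in carrier 0.2 301.8 yaw rel 90.53
```

View pics/s30.png

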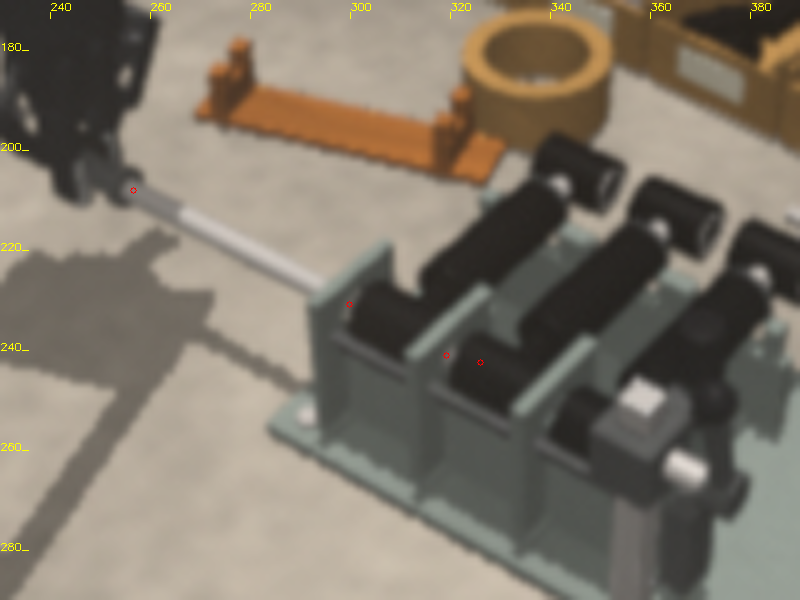

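View pics/t30.png

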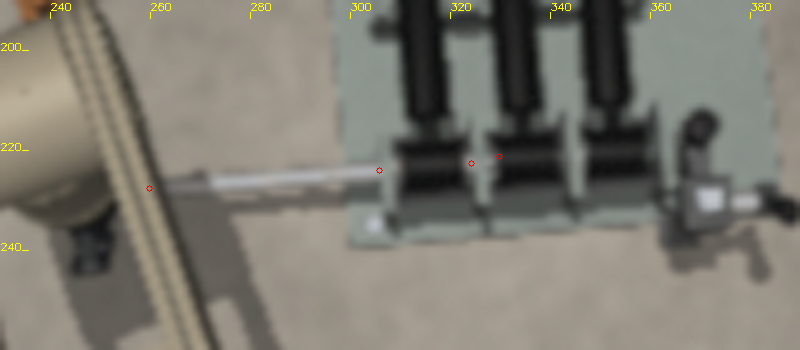

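Request:
{"name": "carry_out", "arguments": {
  "increments": [
    [[-0.006, 0, 0], [0, 0, 0], 0.9],
    [[-0.007, 0, 0], [0, 0, 0], 0.9],
    [[-0.007, 0, 0], [0, 0, 0], 0.9],
    [[-0.007, 0, 0], [0, 0, 0.001], 0.9],
    [[-0.004, 0, 0], [0, 0, 0], 0.9]
  ]
}}

```text
time: 39.0
tool_pos: [434.6, 194.5, 61.9]
tcp_rot: [179.7, 0.7, 96.1]
ft_force: [-0.6, 0.1, -2.0]
finger_gap: 17.3
```

```bash
python3 rodchk.py 31
```

```text
[434.6 194.1  61.9] [179.73   0.68  96.12] [ 0.5 -0.2 -1.6] 39.05 17.1
TCP in carrier 0.6 269.1 yaw rel 90.5
```

Request:
{"name": "carry_out", "arguments": {
  "increments": [
    [[-0.006, 0, 0.0005], [0, 0, 0], 0.9],
    [[-0.007, -0.0005, 0.0005], [0, 0, 0.001], 0.9],
    [[-0.007, 0, 0], [0, 0, 0.001], 0.9],
    [[-0.007, 0, 0], [0, 0, 0.001], 0.9],
    [[-0.004, 0, 0], [0, 0, 0], 0.9]
  ]
}}

```text
time: 39.6
tool_pos: [437.5, 161.7, 61.3]
tcp_rot: [179.7, 0.6, 96.0]
ft_force: [-0.3, -0.5, -2.0]
finger_gap: 16.9
```

```bash
python3 rodchk.py 32
```

```text
[437.6 161.3  61.3] [179.71   0.67  95.96] [ 0.3 -0.2 -1.8] 39.65 16.8
TCP in carrier 0.4 236.2 yaw rel 90.34
```

Request:
{"name": "carry_out", "arguments": {
  "increments": [
    [[-0.006, 0, 0], [0, 0, 0], 0.9],
    [[-0.007, 0, 0], [0, 0, 0.001], 0.9],
    [[-0.007, 0, 0], [0, 0, 0.001], 0.9],
    [[-0.007, 0, 0], [0, 0, 0.001], 0.9],
    [[-0.004, 0, 0], [0, 0, 0], 0.9]
  ]
}}

```text
time: 40.2
tool_pos: [440.9, 129.0, 61.7]
tcp_rot: [179.7, 0.6, 95.8]
ft_force: [-0.2, -1.1, -1.9]
finger_gap: 17.1
```

```bash
python3 rodchk.py 33
```

```text
[441.  128.6  61.7] [179.71   0.66  95.8 ] [-0.3 -1.7 -2.1] 40.25 16.8
TCP in carrier 0.5 203.2 yaw rel 90.18
```

Request:
{"name": "carry_out", "arguments": {
  "increments": [
    [[-0.006, 0, 0], [0, 0, 0], 0.9],
    [[-0.007, 0, 0], [0, 0, 0], 0.9],
    [[-0.007, 0, 0], [0, 0, 0], 0.9],
    [[-0.005, 0, 0], [0, 0, 0], 0.9],
    [[-0.003, 0, 0], [0, 0, 0], 0.9]
  ]
}}

```text
time: 40.8
tool_pos: [443.8, 99.2, 61.9]
tcp_rot: [179.7, 0.6, 95.8]
ft_force: [0.4, 0.4, -2.5]
finger_gap: 16.9
```

```bash
python3 rodchk.py 34
```

```text
[443.8  98.9  61.9] [179.72   0.65  95.81] [-0.1 -0.4 -2.1] 40.85 17.1
TCP in carrier 0.5 173.4 yaw rel 90.19
```

View pics/s34.png

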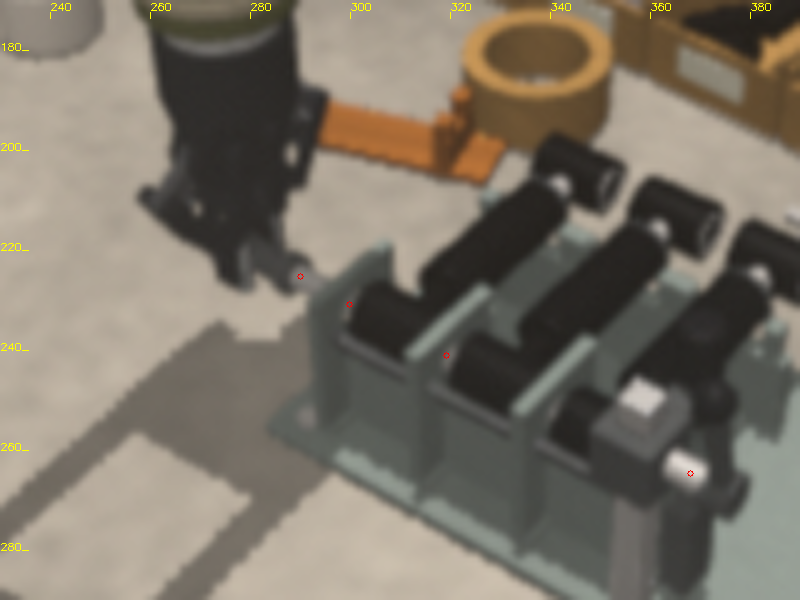

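Request:
{"name": "carry_out", "arguments": {
  "increments": [
    [[-0.005, 0, 0], [0, 0, 0], 0.9],
    [[-0.006, 0, 0], [0, 0, 0], 0.9],
    [[-0.006, 0, 0], [0, 0, 0], 0.9],
    [[-0.005, 0, 0], [0, 0, 0], 0.9],
    [[-0.002, 0, 0], [0, 0, 0], 0.9]
  ]
}}

```text
time: 41.4
tool_pos: [446.4, 73.9, 62.2]
tcp_rot: [179.7, 0.6, 95.8]
ft_force: [-0.2, 1.2, -1.7]
finger_gap: 17.0
```

Request:
{"name": "carry_out", "arguments": {
  "increments": [
    [[-0.001, 0, 0], [0, 0, 0], 0.9],
    [[-0.002, 0, 0], [0, 0, 0], 0.9]
  ]
}}

```text
time: 41.6
tool_pos: [446.7, 70.4, 62.2]
tcp_rot: [179.7, 0.6, 95.8]
ft_force: [0.7, 0.1, -1.8]
finger_gap: 16.6
```

Request:
{"name": "carry_out", "arguments": {
  "increments": [
    [[-0.002, 0, 0], [0, 0, 0], 0.9],
    [[-0.002, 0, 0], [0, 0, 0], 0.9]
  ]
}}

```text
time: 41.8
tool_pos: [447.1, 66.3, 62.3]
tcp_rot: [179.7, 0.6, 95.8]
ft_force: [0.4, -0.6, -1.7]
finger_gap: 16.7
```

```bash
python3 rodchk.py 35
```

```text
[447.2  66.   62.3] [179.73   0.63  95.83] [ 0.2  0.3 -2.2] 41.85 16.8
TCP in carrier 0.6 140.4 yaw rel 90.2
```

View pics/s35.png

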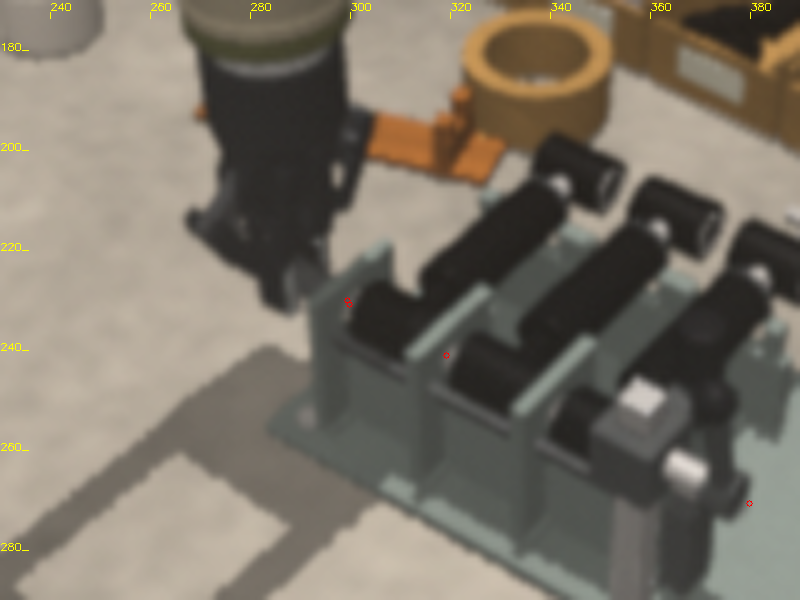

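Request:
{"name": "carry_out", "arguments": {
  "increments": [
    [[-0.001, 0, 0], [0, 0, 0], 0.9],
    [[-0.0015, 0, 0], [0, 0, 0], 0.9]
  ]
}}

```text
time: 42.1
tool_pos: [447.4, 63.8, 62.3]
tcp_rot: [179.7, 0.6, 95.8]
ft_force: [-1.7, -0.4, -1.6]
finger_gap: 16.8
```

Request:
{"name": "carry_out", "arguments": {
  "increments": [
    [[-0.0015, 0, 0], [0, 0, 0], 0.9],
    [[-0.0015, 0, 0], [0, 0, 0], 0.9]
  ]
}}

```text
time: 42.3
tool_pos: [447.4, 63.6, 62.2]
tcp_rot: [179.7, 0.3, 95.8]
ft_force: [0.1, 11.0, -1.3]
finger_gap: 16.8
```

Request:
{"name": "carry_out", "arguments": {
  "increments": [
    [[-0.001, 0, 0], [0, 0, 0], 0.9],
    [[-0.001, 0, 0], [0, 0, 0], 0.9]
  ]
}}

```text
time: 42.5
tool_pos: [447.3, 63.8, 62.3]
tcp_rot: [179.7, 0.1, 95.9]
ft_force: [-1.3, 6.1, -1.3]
finger_gap: 16.6
```

Request:
{"name": "carry_out", "arguments": {
  "increments": [
    [[0, 0, 0.001], [0, 0, 0], 0.9],
    [[0, 0, 0.001], [0, 0, 0], 0.9],
    [[-0.001, 0, 0.001], [0, 0, 0], 0.9],
    [[-0.0015, 0, 0.0], [0, 0, 0], 0.9],
    [[-0.002, 0, 0.0], [0, 0, 0], 0.9]
  ]
}}

```text
time: 43.0
tool_pos: [447.8, 63.8, 60.0]
tcp_rot: [179.7, -0.4, 95.9]
ft_force: [-2.0, 15.7, -0.8]
finger_gap: 17.0
```

```bash
python3 rodchk.py 36
```

```text
[447.8  63.8  60. ] [179.67  -0.43  95.92] [-2.7 14.4  0.2] 43.05 16.6
TCP in carrier 0.9 138.1 yaw rel 90.29
```

Home at carrier y 138.1 with 15 N on the cheek. Release and look.

Request:
{"name": "carry_out", "arguments": {
  "increments": [
    [[0, 0, 0], [0, 0, 0], 0.45],
    [[0, 0, 0], [0, 0, 0], 0.45],
    [[0, 0, 0], [0, 0, 0], 0.45],
    [[0, 0, -0.01], [0, 0, 0], 0.45],
    [[0, 0, -0.02], [0, 0, 0], 0.45],
    [[0, 0, -0.03], [0, 0, 0], 0.45],
    [[0, 0, -0.03], [0, 0, 0], 0.45],
    [[0.01, 0, -0.03], [0, 0, 0], 0.45],
    [[0.02, 0, -0.02], [0, 0, 0], 0.45],
    [[0.02, 0, 0], [0, 0, 0], 0.45],
    [[0, 0, 0], [0, 0, 0], 0.45]
  ],
  "newtons": 40
}}

```text
time: 44.2
tool_pos: [442.7, 111.3, 212.3]
tcp_rot: [179.4, -0.3, 95.7]
ft_force: [-0.6, 0.4, -0.1]
finger_gap: 47.1
```

```bash
python3 rodchk.py 37; python3 look.py w37
```

```text
[443.1 110.4 212.5] [179.35  -0.21  95.7 ] [ 0.1 -0.   0.9] 44.25 47.2
TCP in carrier 0.9 184.9 yaw rel 90.07
```

View pics/s37.png

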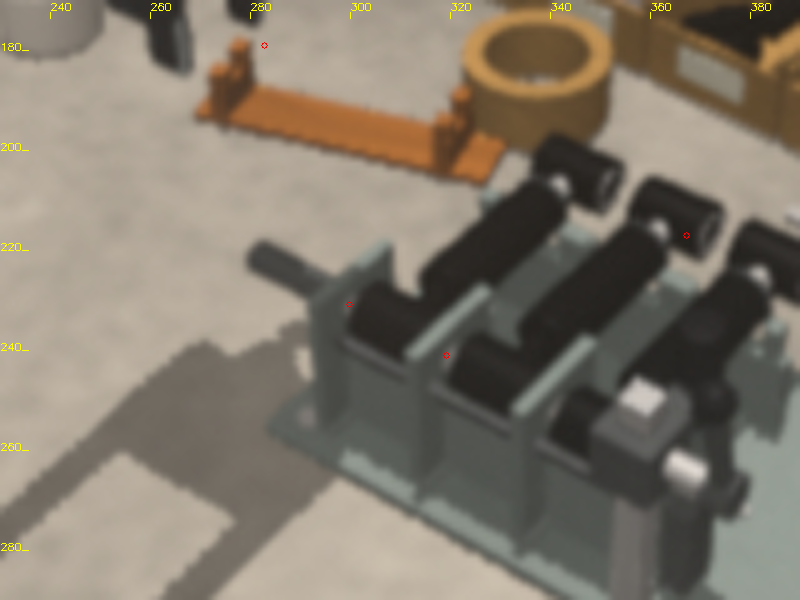

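View pics/w37.png

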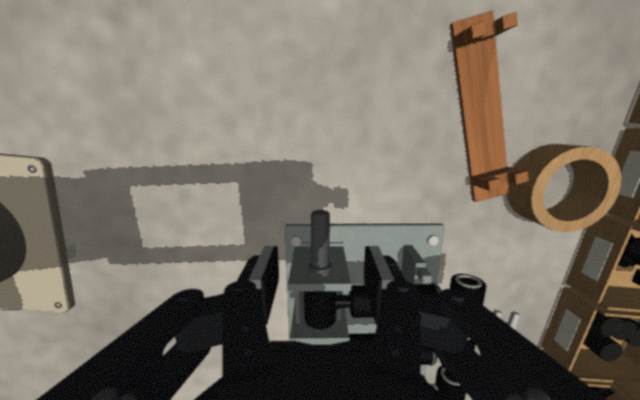

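View pics/t37.png

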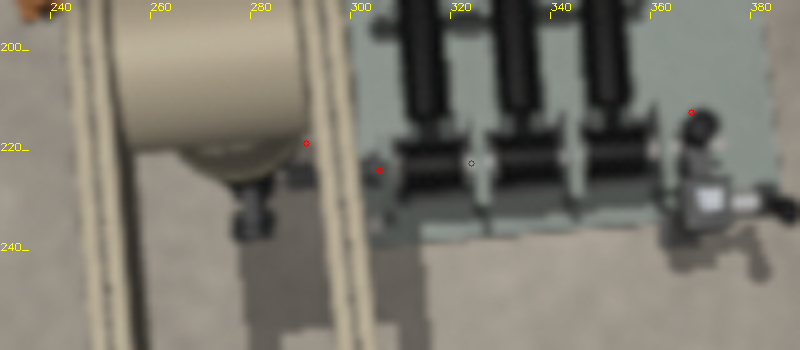

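```bash
python3 - <<'E'
from h import *
import pickle
c=np.load("car.npy")
s=pickle.load(open("w37.pkl","rb")); 
pts=W(c,[[10,111,77],[-10,111,77],[0,171,87],[0,103,90],[10,171,77],[-10,171,77],[13,103,77],[-13,103,77]])
crop(s,270,190,370,300,6,"w37c.png",proj(s,pts))
E
```

```text
(no output)
```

View pics/w37c.png

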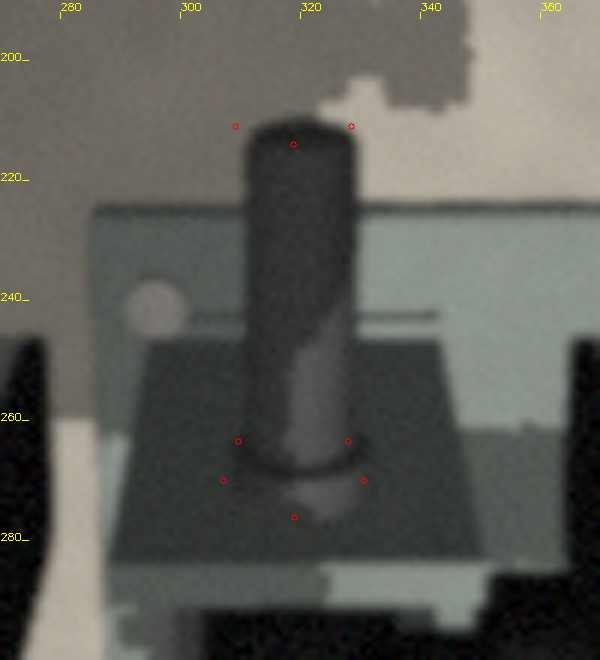

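```bash
python3 p.py 400 -190 310 5.6 13 0.9
```

```text
[442.5 109.5 210.8] [179.5  -0.2  95.6] 44.35 [-0.5 -0.1  0.1]
[[[-0.023,-0.005,-0.008],[0,-0.001,0.121],0.9],[[-0.023,-0.003,-0.008],[0,-0.001,0.121],0.9],[[-0.023,0,-0.008],[0,-0.001,0.121],0.9],[[-0.023,0.003,-0.008],[0,-0.001,0.121],0.9],[[-0.023,0.006,-0.008],[0,-0.001,0.121],0.9],[[-0.022,0.008,-0.007],[0,-0.001,0.121],0.9],[[-0.02,0.011,-0.007],[0,-0.001,0.121],0.9],[[-0.019,0.013,-0.008],[0,-0.001,0.121],0.9],[[-0.017,0.016,-0.007],[0,-0.001,0.121],0.9],[[-0.015,0.017,-0.008],[0,-0.001,0.121],0.9],[[-0.013,0.019,-0.007],[0,-0.001,0.121],0.9],[[-0.011,0.021,-0.008],[0,-0.001,0.121],0.9]]
[[[-0.009,0.022,-0.007],[0,-0.001,0.121],0.9]]
```

Request:
{"name": "carry_out", "arguments": {
  "increments": [
    [[-0.015, -0.003, -0.015], [0, 0, 0.08], 0.9],
    [[-0.023, -0.003, -0.015], [0, 0, 0.121], 0.9],
    [[-0.023, 0, -0.012], [0, 0, 0.121], 0.9],
    [[-0.023, 0.003, -0.012], [0, 0, 0.121], 0.9],
    [[-0.023, 0.006, -0.01], [0, 0, 0.121], 0.9],
    [[-0.022, 0.008, -0.01], [0, 0, 0.121], 0.9],
    [[-0.02, 0.011, -0.01], [0, 0, 0.121], 0.9],
    [[-0.019, 0.013, -0.008], [0, 0, 0.121], 0.9],
    [[-0.017, 0.016, -0.007], [0, 0, 0.121], 0.9],
    [[-0.015, 0.017, -0.006], [0, 0, 0.121], 0.9],
    [[-0.013, 0.017, -0.006], [0, 0, 0.121], 0.9],
    [[-0.011, 0.014, -0.004], [0, 0, 0.1], 0.9]
  ]
}}

```text
time: 45.55
tool_pos: [396.3, -168.6, 320.1]
tcp_rot: [-179.7, 0.6, 12.4]
ft_force: [0.2, 0.3, -0.3]
finger_gap: 8.5
```

Request:
{"name": "carry_out", "arguments": {
  "increments": [
    [[0, 0, 0], [0, 0, 0], 0.9],
    [[0, 0, 0], [0, 0, 0], 0.9]
  ]
}}

```text
time: 45.75
tool_pos: [394.7, -171.4, 319.3]
tcp_rot: [-179.6, 0.7, 12.1]
ft_force: [0.6, -0.5, 0.3]
finger_gap: 8.4
```

```bash
python3 look.py w38; python3 p.py 400 -190 310 5.6 5 0.9
```

```text
[ 394.7 -171.2  319.2] [-179.6    0.7   12.1] 45.8 [ 0.3 -0.5  0.5]
[[[0,0.004,0.002],[-0.001,0.003,0.023],0.9],[[0,0.004,0.002],[-0.001,0.003,0.023],0.9],[[0.001,0.004,0.002],[-0.001,0.003,0.023],0.9],[[0.001,0.004,0.002],[-0.001,0.003,0.023],0.9],[[0,0.003,0.001],[-0.001,0.003,0.023],0.9]]
```

View pics/w38.png

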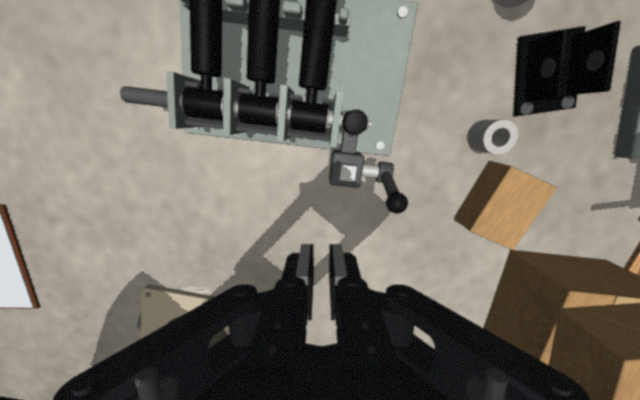

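```bash
python3 - <<'E'
from h import *
import pickle
c=np.load("car.npy")
s=pickle.load(open("w38.pkl","rb")); 
pts=W(c,[[0,-114,197],[0,-114,187],[0,-147,77],[-50,-114,178],[-50,-158,228],[0,-143,77]])
print(proj(s,pts).round(1))
crop(s,300,80,420,220,4.2,"w38c.png",proj(s,pts))
E
```

```text
[[357.1 122.8]
 [355.9 122.6]
 [371.5 124.2]
 [347.5 173.5]
 [403.7 190.4]
 [368.5 123.9]]
```

View pics/w38c.png

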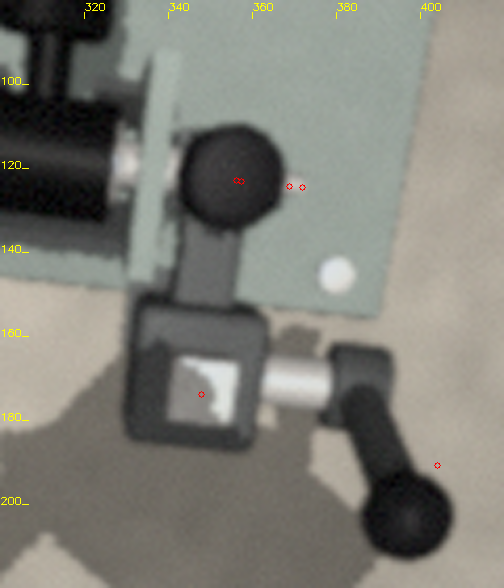

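```bash
python3 - <<'E'
from h import *
import pickle
from scipy.optimize import least_squares
c=np.load("car.npy")
s=pickle.load(open("w38.pkl","rb")); 
f=lambda p: (proj(s,W(c,[[-50-70*np.sin(p[0]),-158,p[1]+23+70*np.cos(p[0])]]))-[[396.3,202.8]]).ravel()
o=least_squares(f,[0.1,130],x_scale=[.1,10]); print(np.degrees(o.x[0]),o.x[1],o.fun)
g=lambda p: (proj(s,W(c,[[0,-114,p[0]+62]]))-[[355.5,122]]).ravel()
o=least_squares(g,[130]); print(o.x,o.fun)
R=cv2.Rodrigues(s["rvec"])[0]; print((-R.T@s["tvec"]).round(1), W(c,[[0,-114,0],[-50,-158,0]]).round(1))
E
```

```text
12.541023554532964 122.94533955427485 [-5.68434189e-14  8.52651283e-14]
[121.27024237] [-0.07141343  0.51924086]
[ 469.1 -156.3  461. ] [[ 471.5 -187.2    0. ]
 [ 426.1 -235.9    0. ]]
```

```bash
python3 p.py 471.5 -187.2 215 5.6 7 1
```

```text
[ 394.7 -171.2  319.2] [-179.6    0.7   12.1] 45.8 [ 0.3 -0.5  0.5]
[[[0.01,0.005,0.015],[-0.001,0.002,0.016],1.0],[[0.011,0.004,0.015],[-0.001,0.002,0.016],1.0],[[0.011,0.004,0.015],[-0.001,0.002,0.016],1.0],[[0.01,0.004,0.015],[-0.001,0.002,0.016],1.0],[[0.011,0.004,0.015],[-0.001,0.002,0.016],1.0],[[0.01,0.004,0.014],[-0.001,0.002,0.016],1.0],[[0.011,0.004,0.015],[-0.001,0.002,0.016],1.0]]
```

Request:
{"name": "carry_out", "arguments": {
  "increments": [
    [[0.01, 0.004, 0.012], [-0.001, 0.002, 0.016], 1.0],
    [[0.011, 0.004, 0.015], [-0.001, 0.002, 0.016], 1.0],
    [[0.011, 0.004, 0.015], [-0.001, 0.002, 0.016], 1.0],
    [[0.01, 0.004, 0.015], [-0.001, 0.002, 0.016], 1.0],
    [[0.011, 0.004, 0.014], [-0.001, 0.002, 0.016], 1.0],
    [[0.01, 0.004, 0.008], [-0.001, 0.002, 0.016], 1.0],
    [[0, 0, 0], [0, 0, 0], 1.0]
  ]
}}

```text
time: 46.5
tool_pos: [465.4, -178.3, 228.4]
tcp_rot: [-179.8, 0.2, 7.0]
ft_force: [-0.6, 0.6, -0.5]
finger_gap: -0.3
```

```bash
python3 p.py 471.5 -187.2 205 5.6 3 1; python3 - <<'E'
from bench import r
from h import *
s=r.snapshot("side"); crop(s,310,150,430,290,4.2,"s39.png")
E
```

```text
[ 465.4 -178.3  228.4] [-179.8    0.2    7. ] 46.5 [-0.6  0.6 -0.5]
[[[0.0017,0.0032,0.0078],[-0.001,0.001,0.008],1.0],[[0.0017,0.0032,0.0078],[-0.001,0.001,0.008],1.0],[[0.0017,0.0032,0.0078],[-0.001,0.001,0.008],1.0]]
```

View pics/s39.png

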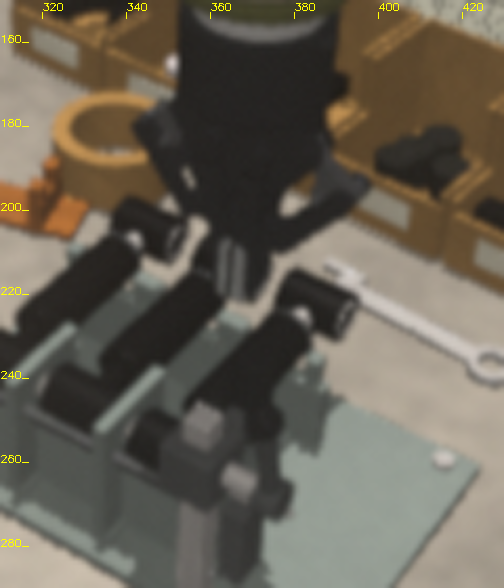

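Request:
{"name": "carry_out", "arguments": {
  "increments": [
    [[0.002, 0.0035, 0.008], [-0.001, 0.001, 0.008], 1.0],
    [[0.002, 0.0035, 0.008], [-0.001, 0.001, 0.008], 1.0],
    [[0.002, 0.003, 0.006], [0, 0, 0.008], 1.0],
    [[0, 0, 0], [0, 0, 0], 1.0]
  ]
}}

```text
time: 46.95
tool_pos: [472.6, -187.2, 205.4]
tcp_rot: [-180.0, 0.0, 5.7]
ft_force: [0.3, -0.5, -0.0]
finger_gap: -0.0
```

```bash
python3 p.py 471.5 -187.2 200 5.6 3 1; python3 look.py w40; python3 - <<'E'
from bench import r
from h import *
c=np.load("car.npy"); s=r.snapshot("side"); P=r.sense()["tool_pos"]
crop(s,310,150,430,290,4.2,"s40.png",proj(s,[P]+list(W(c,[[0,-114,185],[0,-114,151],[0,-114,84]]))))
E
```

```text
[ 472.6 -187.2  205.4] [-180.     0.     5.7] 46.95 [ 0.3 -0.5 -0. ]
[[[-0.0004,0,0.0018],[0,0,0.001],1.0],[[-0.0003,-0.0001,0.0018],[0,0,0.001],1.0],[[-0.0004,0,0.0018],[0,0,0.001],1.0]]
```

View pics/s40.png

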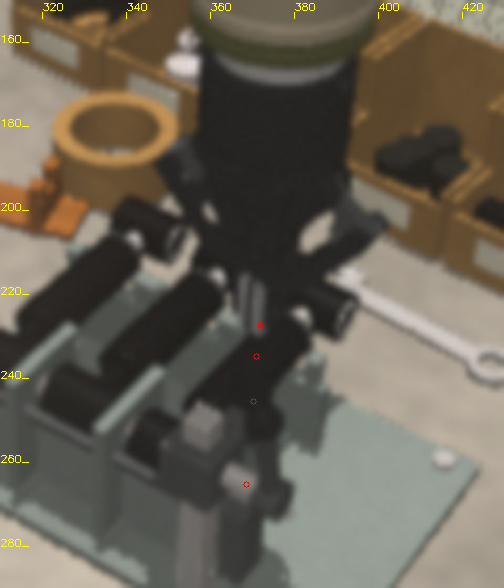

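View pics/w40.png

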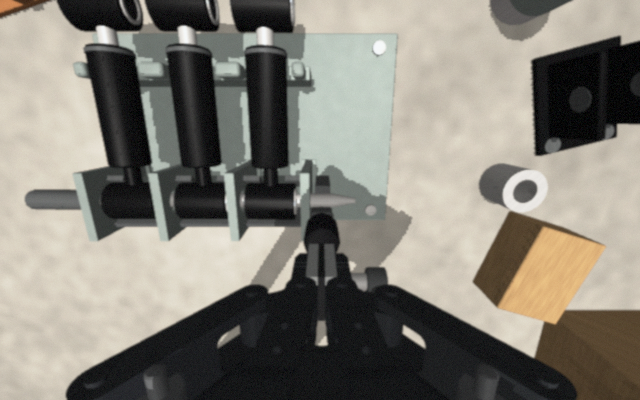

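Request:
{"name": "carry_out", "arguments": {
  "increments": [
    [[0, 0, 0.004], [0, 0, 0], 1.0],
    [[0, 0, 0.004], [0, 0, 0], 1.0],
    [[0, 0, 0.004], [0, 0, 0], 1.0],
    [[0, 0, 0.002], [0, 0, 0], 1.0]
  ]
}}

```text
time: 47.45
tool_pos: [473.4, -187.7, 192.9]
tcp_rot: [179.9, -0.1, 5.7]
ft_force: [1.2, 0.3, 0.1]
finger_gap: 0.2
```

Request:
{"name": "carry_out", "arguments": {
  "increments": [
    [[0, 0, 0.003], [0, 0, 0], 1.0],
    [[0, 0, 0.003], [0, 0, 0], 1.0],
    [[0, 0, 0.003], [0, 0, 0], 1.0]
  ]
}}

```text
time: 47.75
tool_pos: [473.5, -187.7, 183.4]
tcp_rot: [179.9, -0.2, 5.7]
ft_force: [-1.5, 0.4, 2.7]
finger_gap: -0.3
```

Request:
{"name": "carry_out", "arguments": {
  "increments": [
    [[0, 0, 0.002], [0, 0, 0], 1.0],
    [[0, 0, 0.002], [0, 0, 0], 1.0]
  ]
}}

```text
time: 47.95
tool_pos: [473.5, -187.7, 179.2]
tcp_rot: [179.9, -0.2, 5.7]
ft_force: [-0.7, 0.3, 1.7]
finger_gap: 0.3
```

Request:
{"name": "carry_out", "arguments": {
  "increments": [
    [[0, 0, 0.003], [0, 0, 0], 1.0],
    [[0, 0, 0.003], [0, 0, 0], 1.0],
    [[0, 0, 0.003], [0, 0, 0], 1.0],
    [[0, 0, 0.003], [0, 0, 0], 1.0],
    [[0, 0, 0.003], [0, 0, 0], 1.0],
    [[0, 0, 0.003], [0, 0, 0], 1.0],
    [[0, 0, 0.003], [0, 0, 0], 1.0]
  ]
}}

```text
time: 48.65
tool_pos: [473.5, -187.7, 156.6]
tcp_rot: [179.9, -0.2, 5.7]
ft_force: [-1.4, -0.0, 1.3]
finger_gap: 0.1
```

Request:
{"name": "carry_out", "arguments": {
  "increments": [
    [[0, 0, 0.002], [0, 0, 0], 1.0],
    [[0, 0, 0.001], [0, 0, 0], 1.0]
  ]
}}

```text
time: 48.85
tool_pos: [473.5, -187.7, 153.0]
tcp_rot: [179.9, -0.2, 5.7]
ft_force: [-0.7, -0.9, 1.3]
finger_gap: -0.0
```

Request:
{"name": "carry_out", "arguments": {
  "increments": [
    [[0, 0, 0.001], [0, 0, 0], 1.0],
    [[0, 0, 0.001], [0, 0, 0], 1.0]
  ]
}}

```text
time: 49.05
tool_pos: [473.5, -187.7, 150.9]
tcp_rot: [179.9, -0.2, 5.7]
ft_force: [-0.5, 0.0, 1.5]
finger_gap: 0.2
```

Request:
{"name": "carry_out", "arguments": {
  "increments": [
    [[0, 0, 0.001], [0, 0, 0], 1.0],
    [[0, 0, 0.001], [0, 0, 0], 1.0]
  ]
}}

```text
time: 49.25
tool_pos: [473.5, -187.7, 148.8]
tcp_rot: [179.9, -0.2, 5.7]
ft_force: [-0.5, 0.1, 1.1]
finger_gap: -0.2
```

Request:
{"name": "carry_out", "arguments": {
  "increments": [
    [[0, 0, 0.001], [0, 0, 0], 1.0]
  ]
}}

```text
time: 49.35
tool_pos: [473.5, -187.7, 147.8]
tcp_rot: [179.9, -0.2, 5.7]
ft_force: [-0.9, 0.3, 2.5]
finger_gap: 0.2
```

Request:
{"name": "carry_out", "arguments": {
  "increments": [
    [[0, 0, 0.001], [0, 0, 0], 1.0]
  ]
}}

```text
time: 49.45
tool_pos: [473.5, -187.7, 146.8]
tcp_rot: [179.9, -0.2, 5.7]
ft_force: [-1.1, 1.1, 1.7]
finger_gap: -0.1
```

Request:
{"name": "carry_out", "arguments": {
  "increments": [
    [[0, 0, 0.001], [0, 0, 0], 1.0]
  ]
}}

```text
time: 49.55
tool_pos: [473.5, -187.7, 145.8]
tcp_rot: [179.9, -0.2, 5.7]
ft_force: [-3.1, 2.0, 6.5]
finger_gap: 0.1
```

Request:
{"name": "carry_out", "arguments": {
  "increments": [
    [[0, 0, 0.0005], [0, 0, 0], 1.0]
  ]
}}

```text
time: 49.65
tool_pos: [473.6, -187.7, 145.7]
tcp_rot: [179.9, -0.2, 5.7]
ft_force: [-5.2, 2.1, 8.0]
finger_gap: -0.1
```

```bash
python3 -c "
from bench import r
import numpy as np
from h import *
r.snapshot('top')
st=r.sense();print(st['tool_pos'],st['ft_force'])
c=np.load('car.npy');print(W(c,[[-50,-158,0],[-120,-158,0]]))"
```

```text
[ 473.52701555 -187.70478099  145.712519  ] [-3.20640335  0.61988535  6.16261262]
[[ 426.08353202 -235.85162306    0.        ]
 [ 356.42046787 -242.71146949    0.        ]]
```

Request:
{"name": "carry_out", "arguments": {
  "increments": [
    [[0, 0, -0.004], [0, 0, 0], 1.0],
    [[0, 0, -0.012], [0, 0, 0], 1.0],
    [[0, 0, -0.02], [0, 0, 0], 1.0],
    [[0, 0, -0.02], [0, 0, 0], 1.0],
    [[0, 0, -0.02], [0, 0, 0], 1.0],
    [[0, 0, -0.01], [0, 0, 0], 1.0]
  ]
}}

```text
time: 50.3
tool_pos: [472.5, -187.1, 235.3]
tcp_rot: [180.0, -0.0, 5.7]
ft_force: [0.4, -0.4, -0.5]
finger_gap: 0.1
```

```bash
python3 p.py 449 -237 225 5.6 5 1; python3 look.py w41
```

```text
[ 472.5 -187.1  235.3] [180.   -0.    5.7] 50.3 [ 0.4 -0.4 -0.5]
[[[-0.006,0.009,0.002],[0,0,0],1.0],[[-0.006,0.01,0.002],[0,0,0],1.0],[[-0.005,0.009,0.002],[0,0,0],1.0],[[-0.006,0.01,0.002],[0,0,0],1.0],[[-0.005,0.009,0.002],[0,0,0],1.0]]
```

View pics/w41.png

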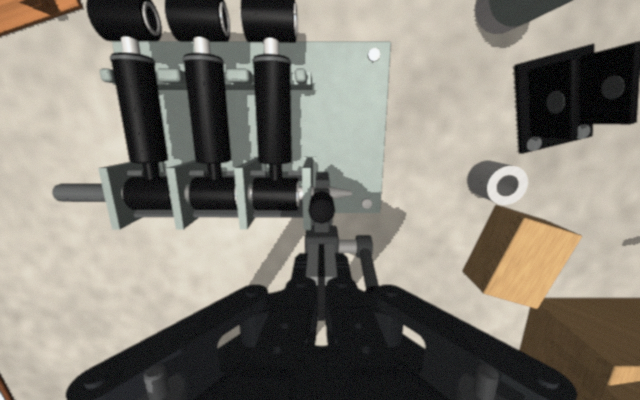

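Request:
{"name": "carry_out", "arguments": {
  "increments": [
    [[-0.004, 0.007, 0.0], [0, 0, 0], 1.0],
    [[-0.006, 0.01, 0.001], [0, 0, 0], 1.0],
    [[-0.006, 0.01, 0.001], [0, 0, 0], 1.0],
    [[-0.005, 0.01, 0.001], [0, 0, 0], 1.0],
    [[-0.003, 0.007, 0.002], [0, 0, 0], 1.0],
    [[0, 0.003, 0.002], [0, 0, 0], 1.0],
    [[0, 0, 0], [0, 0, 0], 1.0]
  ]
}}

```text
time: 51.05
tool_pos: [449.9, -241.3, 225.0]
tcp_rot: [-179.9, 0.1, 5.6]
ft_force: [0.2, -0.3, 0.6]
finger_gap: 0.1
```

```bash
python3 p.py 449 -237 195 5.6 5 1; python3 look.py w42; python3 - <<'E'
from bench import r
from h import *
c=np.load("car.npy"); s=r.snapshot("side"); P=r.sense()["tool_pos"]
crop(s,310,150,450,290,4.2,"s42.png",proj(s,[P]+list(W(c,[[-65,-158,175],[-50,-158,107],[0,-114,146]]))))
E
```

```text
[ 449.9 -241.3  225. ] [-1.799e+02  1.000e-01  5.600e+00] 51.05 [ 0.2 -0.3  0.6]
[[[0,-0.001,0.006],[0,0,0],1.0],[[0,-0.001,0.006],[0,0,0],1.0],[[0,-0.001,0.006],[0,0,0],1.0],[[0,-0.001,0.006],[0,0,0],1.0],[[0,0,0.006],[0,0,0],1.0]]
```

View pics/w42.png

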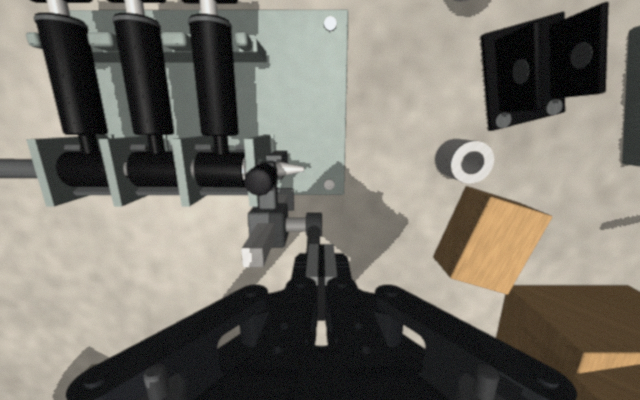

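View pics/s42.png

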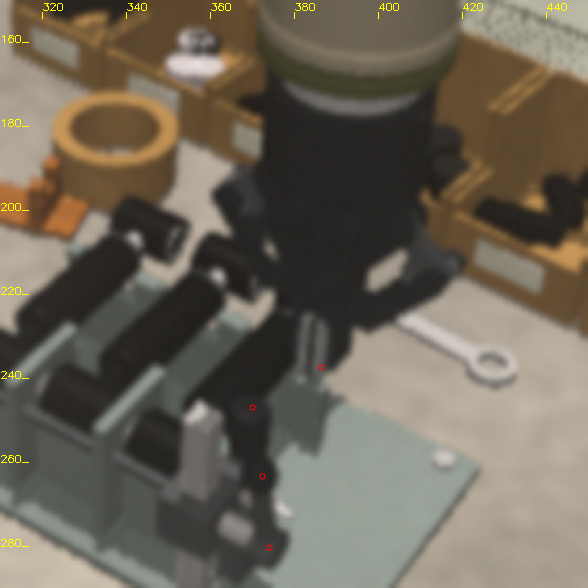

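Request:
{"name": "carry_out", "arguments": {
  "increments": [
    [[0, 0, 0.008], [0, 0, 0], 1.0],
    [[0, -0.001, 0.012], [0, 0, 0], 1.0],
    [[0, -0.001, 0.012], [0, 0, 0], 1.0],
    [[0, 0, 0.012], [0, 0, 0], 1.0],
    [[0, 0, 0.01], [0, 0, 0], 1.0],
    [[0, 0, 0.005], [0, 0, 0], 1.0],
    [[0, 0, 0], [0, 0, 0], 1.0]
  ]
}}

```text
time: 51.85
tool_pos: [449.7, -236.4, 159.6]
tcp_rot: [-179.8, 0.2, 5.8]
ft_force: [-0.2, 0.3, -0.0]
finger_gap: -0.1
```

Request:
{"name": "carry_out", "arguments": {
  "increments": [
    [[-0.006, 0, 0], [0, 0, 0], 1.0],
    [[-0.006, 0, 0], [0, 0, 0], 1.0],
    [[-0.006, 0, 0], [0, 0, 0], 1.0],
    [[-0.006, 0, 0], [0, 0, 0], 1.0]
  ]
}}

```text
time: 52.25
tool_pos: [425.2, -239.4, 160.8]
tcp_rot: [-179.9, 0.1, 5.9]
ft_force: [1.8, 0.7, -1.3]
finger_gap: 0.1
```

Request:
{"name": "carry_out", "arguments": {
  "increments": [
    [[-0.006, 0, 0], [0, 0, 0], 1.0],
    [[-0.006, 0, 0], [0, 0, 0], 1.0],
    [[-0.006, 0, 0], [0, 0, 0], 1.0]
  ]
}}

```text
time: 52.55
tool_pos: [406.5, -241.7, 161.6]
tcp_rot: [-180.0, -0.1, 5.8]
ft_force: [3.9, -0.3, -1.7]
finger_gap: 0.4
```

```bash
python3 - <<'E'
from bench import r
from h import *
c=np.load("car.npy"); s=r.snapshot("side"); P=r.sense()["tool_pos"]; print(P,r.sense()["ft_force"])
crop(s,310,170,450,300,4.2,"s43.png",proj(s,[P]))
E
```

```text
[ 405.68221239 -241.81814777  161.54688643] [ 1.60285955e+00 -7.91377615e-01 -1.36528467e-03]
```

View pics/s43.png

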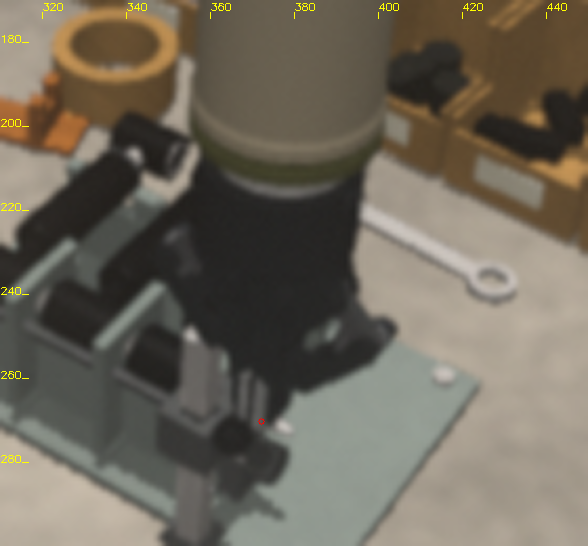

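Request:
{"name": "carry_out", "arguments": {
  "increments": [
    [[-0.006, -0.0005, 0], [0, 0, 0], 1.0],
    [[-0.006, -0.0005, 0], [0, 0, 0], 1.0],
    [[-0.005, 0, 0], [0, 0, 0], 1.0]
  ]
}}

```text
time: 52.9
tool_pos: [387.7, -242.9, 162.3]
tcp_rot: [180.0, -0.1, 5.8]
ft_force: [1.4, 0.1, 1.1]
finger_gap: 0.0
```

Request:
{"name": "carry_out", "arguments": {
  "increments": [
    [[-0.003, 0, -0.004], [0, 0, 0], 1.0],
    [[-0.006, -0.0005, -0.004], [0, 0, 0], 1.0],
    [[-0.006, 0, 0], [0, 0, 0], 1.0],
    [[-0.006, 0, 0], [0, 0, 0], 1.0],
    [[0, 0, 0], [0, 0, 0], 1.0]
  ]
}}

```text
time: 53.4
tool_pos: [363.4, -244.7, 171.0]
tcp_rot: [-180.0, 0.1, 5.8]
ft_force: [-0.3, 0.5, -0.1]
finger_gap: 0.0
```

```bash
python3 - <<'E'
from bench import r
from h import *
c=np.load("car.npy"); s=r.snapshot("side"); P=r.sense()["tool_pos"]; print(P,r.sense()["ft_force"])
d=P[:2]-c[:2];co,si=np.cos(c[2]),np.sin(c[2]);print((co*d[0]+si*d[1]),(-si*d[0]+co*d[1]))
T=[45,55,65]
crop(s,310,170,450,300,4.2,"s44.png",proj(s,[P]+list(W(c,[[-50-70*np.sin(np.radians(t)),-158,106.7+70*np.cos(np.radians(t))] for t in T]))))
E
```

```text
[ 363.67642852 -244.68794665  171.01414399] [ 0.77331251 -0.22487509 -0.14780392]
-112.97265539196343 -160.67803187348258
```

View pics/s44.png

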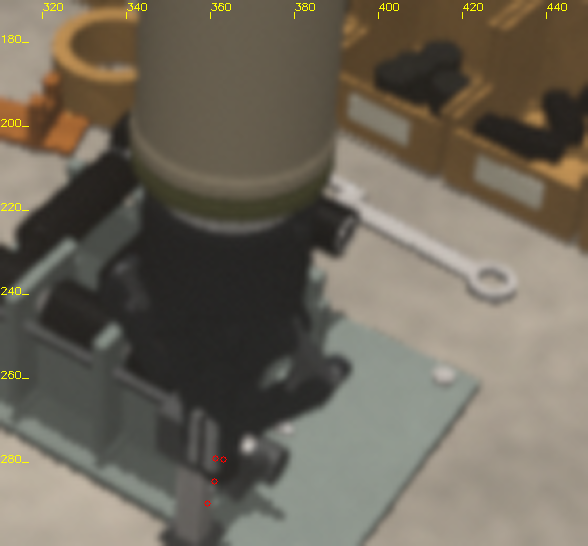

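Request:
{"name": "carry_out", "arguments": {
  "increments": [
    [[0, 0, 0.005], [0, 0, 0], 1.0],
    [[0, 0, 0.006], [0, 0, 0], 1.0],
    [[0, 0, 0.006], [0, 0, 0], 1.0],
    [[0, 0, 0.006], [0, 0, 0], 1.0],
    [[0, 0, 0.006], [0, 0, 0], 1.0]
  ]
}}

```text
time: 53.95
tool_pos: [355.3, -246.8, 143.2]
tcp_rot: [180.0, 1.2, 5.7]
ft_force: [-1.6, -0.6, 3.2]
finger_gap: -0.2
```

Request:
{"name": "carry_out", "arguments": {
  "increments": [
    [[0, 0, 0.005], [0, 0, 0], 1.0],
    [[0, 0, 0.005], [0, 0, 0], 1.0],
    [[0, 0, 0.003], [0, 0, 0], 1.0]
  ]
}}

```text
time: 54.25
tool_pos: [354.6, -246.7, 128.2]
tcp_rot: [180.0, 1.3, 5.7]
ft_force: [-1.5, 0.6, 1.1]
finger_gap: 0.3
```

Request:
{"name": "carry_out", "arguments": {
  "increments": [
    [[0, 0, 0.002], [0, 0, 0], 1.0],
    [[0, 0, 0.002], [0, 0, 0], 1.0]
  ]
}}

```text
time: 54.45
tool_pos: [354.7, -246.4, 123.3]
tcp_rot: [-180.0, 1.2, 5.8]
ft_force: [-1.4, -0.1, 1.8]
finger_gap: 0.1
```

Request:
{"name": "carry_out", "arguments": {
  "increments": [
    [[0, 0, 0.002], [0, 0, 0], 1.0],
    [[0, 0, 0.002], [0, 0, 0], 1.0]
  ]
}}

```text
time: 54.65
tool_pos: [354.8, -246.3, 119.0]
tcp_rot: [-180.0, 1.2, 5.8]
ft_force: [-1.1, 0.0, 1.1]
finger_gap: 0.2
```

Request:
{"name": "carry_out", "arguments": {
  "increments": [
    [[0, 0, 0.0015], [0, 0, 0], 1.0],
    [[0, 0, 0.0015], [0, 0, 0], 1.0]
  ]
}}

```text
time: 54.85
tool_pos: [354.9, -246.3, 115.8]
tcp_rot: [-180.0, 1.2, 5.8]
ft_force: [-0.8, -0.3, 2.4]
finger_gap: 0.2
```

Request:
{"name": "carry_out", "arguments": {
  "increments": [
    [[0, 0, 0.001], [0, 0, 0], 1.0],
    [[0, 0, 0.001], [0, 0, 0], 1.0]
  ]
}}

```text
time: 55.05
tool_pos: [355.1, -246.6, 115.1]
tcp_rot: [180.0, 1.2, 5.8]
ft_force: [-4.6, 3.2, 13.1]
finger_gap: -0.1
```

Request:
{"name": "carry_out", "arguments": {
  "increments": [
    [[0, 0, 0.001], [0, 0, 0], 1.0]
  ]
}}

```text
time: 55.15
tool_pos: [355.1, -246.7, 115.2]
tcp_rot: [180.0, 1.2, 5.8]
ft_force: [-7.1, 3.4, 12.7]
finger_gap: 0.2
```

Request:
{"name": "carry_out", "arguments": {
  "increments": [
    [[0, 0, -0.004], [0, 0, 0], 1.0],
    [[0, 0, -0.012], [0, 0, 0], 1.0],
    [[0, 0, -0.02], [0, 0, 0], 1.0],
    [[-0.005, 0, -0.03], [0, 0, 0], 1.0],
    [[-0.01, 0, -0.04], [0, 0, 0], 1.0],
    [[-0.01, 0, -0.04], [0, 0, 0], 1.0],
    [[-0.01, 0, -0.04], [0, 0, 0], 1.0],
    [[0, 0, -0.02], [0, 0, 0], 1.0],
    [[0, 0, 0], [0, 0, 0], 1.0],
    [[0, 0, 0], [0, 0, 0], 1.0]
  ]
}}

```text
time: 56.15
tool_pos: [323.4, -248.5, 334.2]
tcp_rot: [179.9, 1.0, 5.8]
ft_force: [0.1, 0.4, -1.5]
finger_gap: 0.1
```

```bash
python3 look.py w45; python3 - <<'E'
from bench import r
from h import *
c=np.load("car.npy"); s=r.snapshot("side"); P=r.sense()["tool_pos"]; print(P,r.sense()["ft_force"])
crop(s,270,170,430,310,4.5,"s45.png",proj(s,list(W(c,[[-120,-158,106.7],[0,-114,145.7],[0,-147,77],[0,-114,84]]))))
E
```

```text
[ 323.14871995 -248.16223243  333.14200099] [-0.18364391 -0.86525998 -0.27343967]
```

View pics/w45.png

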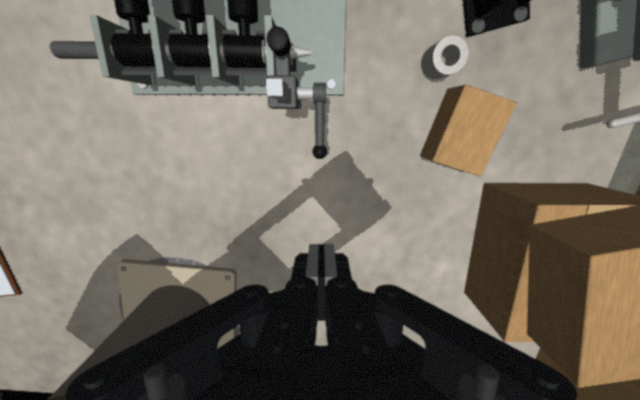

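View pics/s45.png

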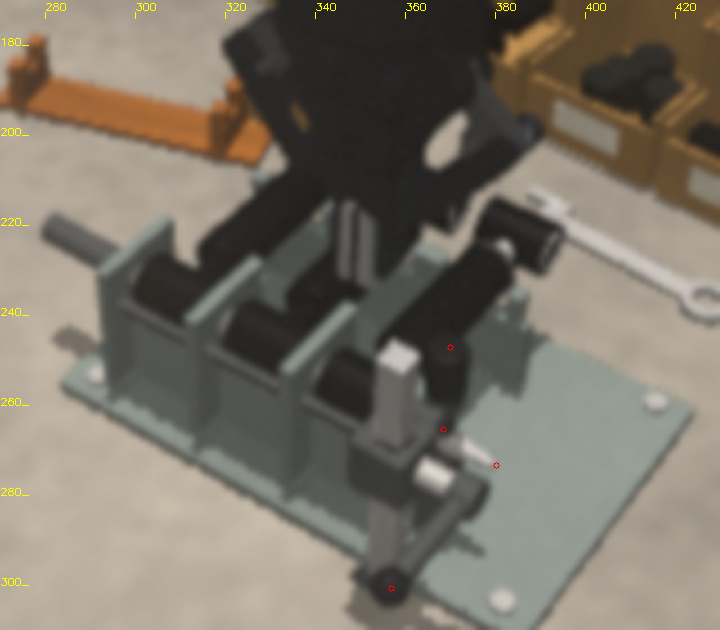

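```bash
python3 - <<'E'
from bench import r
from h import *
c=np.load("car.npy"); s=r.snapshot("side")
print(r.sense()["qd"].round(1), r.sense()["time"])
crop(s,270,200,320,250,12,"s46.png",proj(s,list(W(c,[[0,171,77],[0,111,90],[0,103,90]]))))
E
```

```text
[-0.   0.5  0.6  0.1  0.1  0. ] 56.3
```

View pics/s46.png

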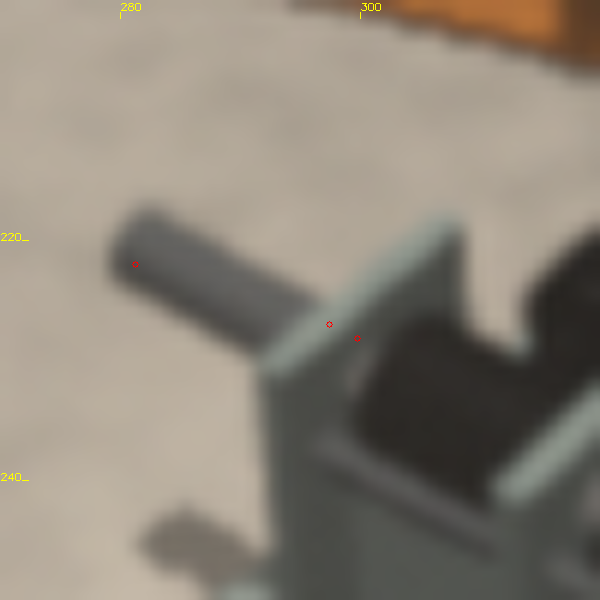

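The handle end in the picture (about 280, 221) lies where the home pose predicts it, to about 1 px. The rod is home, so I'm handing in.

```bash
python3 -c "
from bench import r
print(r.hand_in())"
```

```text
the job is handed in; nothing more can be done
None
```

The job is done and handed in at about 56 s, with nothing failed in the last checks and no verdict reported.

- **Dampers:** all three are seated in the carrier, one per bay. The left one had been knocked about 5 cm aside during the run, so I measured it again before picking it up. In the pictures the eyes line up with their seated positions and the tubes sit in their notches.
- **Rod:** it went through all the cheeks and eyes with no noticeable resistance. It stopped against the first cheek with 11–16 N, at carrier y 138.1 mm against 138.4 expected for home. The nose and the handle end show within about a pixel of the home position, though the side camera cannot see the collar itself because the cheek hides it.
- **Clamp head:** I lowered it until the force rose from about 2 N to 6–8 N. The foot height was then 83.7 mm against the expected 84 mm.
- **Clamp lever:** I swung it over to its end stop with about 13 N. The last picture shows the ball at the locked, level position.

**Disagreement with the task data:** before I touched them, the pictures put the clamp foot at about 122 mm, not 135, and the lever about 12° off vertical. Neither affected the work.

The arm was clear of everything at hand-in, and I moved none of the other things on the bench.

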